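# Pack the tool tote for a repair call

## Robot

A 6-joint arm with a two-finger parallel gripper is mounted at the origin on the work surface. World frame = base frame: x ahead of the robot, y to its left, z up, the work surface at z = 0. Lengths are in m, angles in degrees, forces in N, time in s.
With the tool pointing down it reaches from about 0.375 to 0.9 m from the base axis. Payload 3.1 kg.
Tool frame: the origin (TCP) lies at the very end of the fingers, on their centre line; the grasp point (between the pads) lies 19 mm behind it; z points along the fingers, x is the direction in which the jaws open and shut, and the axes are right-handed (so a half turn about z gives the same grasp; the last joint's range is limited). The gripper opens to 87 mm and grips with 3 to 60 N. Pads are 19 mm wide; open, the fingers measure 117 mm over their backs; the gripper's body (75 mm by 190 mm) begins 51 mm behind the grasp point.
Start: joints at [-87.118, 30.224, 82.088, -0, 67.689, -10.227], TCP at [0.142, -0.609, 0.193] pointing down, gripper open.
Joint ranges: [-176.69, 176.69], [-43.24, 126.21], [12.49, 139.97], [-82, 262], [0, 151.66], [-163.58, 163.58]. Speed limits (degrees/s): [159.86, 159.86, 180, 180, 180, 180].

## Interface

Orientations are given as a 3x3 rotation matrix whose columns are the frame's x, y, z axes.
In Python, from rig import read_state, capture, bot gives the robot as it stands.
- The arm moves only by the shell command python3 -m crank 'ROWS' [OPENING]. ROWS is JSON, a list of rows, each a list of 2 entries, a list of its own where there are three numbers: the shift along the tool's x, y, z in cm, then the turn, a rotation vector about the tool's x, y, z in rad. In form: [[[dx, dy, dz], [wx, wy, wz]], ...]. A call has 1 to 12 rows; each row shifts and turns the commanded pose from where the row before left it, along the tool's axes as they then stand; what a row does not reach is not made up. A row lasts 1/10 s, in which the tool goes at most 50 mm and 8.59 degrees, less where a joint would pass 70% of its speed; a pose out of reach is approached as far as the arm can. A call with a gripper value outside its range is refused whole. OPENING is the closure, from -1 (fully open) to 1 (shut), set as the call begins (- or left out, the last holds). The fingers move at their own pace and stop on an object; the grip force is fixed at half the most. Time passes only in rows, so rows that do not move let the fingers close. It gives the time, the measured TCP pose, the force and the opening at its end, in the units of the state.
- read_state(): the state, without advancing time (a new reading comes with each control period).
- capture(name): name is "side" or "top" or "wrist"; returns a dict with "pixels" (400x640x3 uint8, red, green, blue), "camera_matrix" (3x3 intrinsics, pixels), "R" (3x3) and "t" (3): a world point X has camera coordinates R X + t. Camera axes: x right, y down, z forward; pixel columns grow to the right and rows downward; lengths in m; the calibration is good to about 2 mm. A picture is of the moment at which its call begins. There is no depth.
- bot.hand_in(): hands the job in, once; it reports no verdict.
The state is a dict: "time_s": time; "joint_positions": joint angles; "qvel": joint speeds; "tau": joint torques, N m; "position": TCP position; "tcp_rot": TCP orientation; "force": force on the tool from outside, world axes, zero at the start; "moment": the same for the moment, N m; "opening": opening from 0.0 (shut) to 1.0 (fully open).
Only numpy, scipy, OpenCV 4.12 (cv2) and the standard library are available. Lean on these libraries where they do the work, as an engineer would, in place of code of your own. Each camera call takes 0.05 s, during which the arm holds its last target.

## Task

Get the tool tote ready for a repair call. First take every fluid tin out of the tote's pockets and set it on the black rubber mat, then lift each tool off its hook and stand it head down in the tote's pockets, and last swing the carry handle all the way up to its stop and let go. Leave the other things on the bench where they are.

Things in the scene. Friction and masses are not known exactly. Their poses are not given: they have to be found in the camera images.
- rack: Fixed hook rack. Crossbar 16 mm thick, 235 mm up, along y. Hooks at y = -135, -45, 45, 135 mm point 50 mm to the rack's -x: 8 mm bars 235 mm up, tip turned up to 251 mm. Tools hang by the eye about 30 mm out from the crossbar, x axis along the hook; to free one, lift it 12 to 24 mm and draw it off to the rack's -x. Wooden foot 100 x 410 x 15 mm. Origin: on the table under the crossbar.
- hammer: Tack hammer hanging head down: straight wooden handle, steel head 40 x 18 x 20 mm as its foot. Upper edge of the eye 165 mm and top 173 mm above the foot. Grip 34 mm wide (y), 14 thick (x), with an eye through it along x, 18 wide, 32 high, 8 mm of material beside and above. Origin: middle of the foot; z up the handle. 220 g. May be absent.
- mallet: Small mallet hanging head down: wooden handle, black rubber head 40 x 22 x 32 mm as its foot. Upper edge of the eye 155 mm and top 163 mm above the foot. Grip 34 mm wide (y), 14 thick (x), with an eye through it along x, 18 wide, 32 high, 8 mm of material beside and above. Origin: middle of the foot; z up the handle. 220 g. May be absent.
- wrench: Open-ended steel wrench hanging jaw down: jaw 40 mm wide, 14 mm thick. Upper edge of the eye 172 mm and top 180 mm above the foot. Grip 34 mm wide (y), 14 thick (x), with an eye through it along x, 18 wide, 32 high, 8 mm of material beside and above. Origin: middle of the foot; z up the handle. 220 g. May be absent.
- driver: Nut driver hanging socket down: black plastic grip, steel shaft, round steel socket 24 mm in diameter as its foot. Upper edge of the eye 160 mm and top 168 mm above the foot. Grip 34 mm wide (y), 14 thick (x), with an eye through it along x, 18 wide, 32 high, 8 mm of material beside and above. Origin: middle of the foot; z up the handle. 220 g. May be absent.
- tote: Heavy fixed grey tool tote, 170 (x) x 310 (y) x 60 mm high. +x side: a row of four open pockets, 38 (x) x 54 mm (y), 54 deep, at x = 60 mm, parted by 20 mm plywood blocks. -x side: an open tray holding a roll of tape. Its two ends have ears at x = -20 to 20 mm, up to 100 mm high, carrying the handle. Origin: centre of the underside.
- pocket0 (a point): Centre of the floor of pocket 0, counted from the tote's -y end; 54 mm below the rim.
- pocket1 (a point): Centre of the floor of pocket 1, counted from the tote's -y end; 54 mm below the rim.
- pocket2 (a point): Centre of the floor of pocket 2, counted from the tote's -y end; 54 mm below the rim.
- pocket3 (a point): Centre of the floor of pocket 3, counted from the tote's -y end; 54 mm below the rim.
- handle (a joint): Carry handle (bail) of the tote, a U pivoted on the tote's two ends, rad: 0 = lying level out over the tote's -x side, grows as it is swung up, 1.57 = upright, 1.7 = fully up against its end stop, just past upright. Stiff hinge: stays where it is left; about 3 N at the bar moves it.
- handle_bar (a point): Middle of the handle's bar: round rubber grip 18 mm in diameter and 120 mm long, along the tote's y, 150 mm from the pivot line (z of this point is square to the plane of the U).
- pivot (a point): Middle of the handle's pivot line (along the tote's y), 85 mm above the tote's underside.
- tin0: Upright flat fluid tin of bare metal with a paper label, 28 (x) x 44 (y) x 95 mm high, black screw cap 10 mm higher; 160 g. Stands in a pocket of the tote at the start. Origin: centre of the tin, half way up (47.5 mm above its underside); z towards the cap. May be absent.
- tin1: Upright flat fluid tin of bare metal with a paper label, 28 (x) x 44 (y) x 95 mm high, black screw cap 10 mm higher; 160 g. Stands in a pocket of the tote at the start. Origin: centre of the tin, half way up (47.5 mm above its underside); z towards the cap. May be absent.
- tin2: Upright flat fluid tin of bare metal with a paper label, 28 (x) x 44 (y) x 95 mm high, black screw cap 10 mm higher; 160 g. Stands in a pocket of the tote at the start. Origin: centre of the tin, half way up (47.5 mm above its underside); z towards the cap. May be absent.
- tin3: Upright flat fluid tin of bare metal with a paper label, 28 (x) x 44 (y) x 95 mm high, black screw cap 10 mm higher; 160 g. Stands in a pocket of the tote at the start. Origin: centre of the tin, half way up (47.5 mm above its underside); z towards the cap. May be absent.
- mat: Fixed black rubber bench mat, 260 (x) x 170 (y) x 4 mm, flat on the table. Origin: centre of its underside.
- jar: Glass jar, 58 mm in diameter, 80 mm high, standing on the table; a bystander, leave it where it is.
- spool: Copper wire spool, 60 mm in diameter, 40 mm high; a bystander, leave it where it is.
- block: Cork sanding block 90 x 50 x 30 mm on the table; a bystander, leave it where it is.
There are look-alikes about, which are no part of the job. Leave any yellow look-alike of the tin0 alone. Leave any orange look-alike of the mallet alone.

How it is judged (in metres and radians):
On the way, in this order (a step that is already met when the one before it is completed fails the run):
1. every tin is on the mat and released (x of tin0 in the frame of mat between -0.13 and 0.13 m and y of tin0 in the frame of mat between -0.085 and 0.085 m and z of each of tin0, tin1, tin2, tin3 in the frame of mat below 0.07 m and linear speed of each of tin0, tin1, tin2, tin3 below 0.05 m/s and contact force between each of tin0, tin1, tin2, tin3 and the fingers below 0.3 N and x of tin1 in the frame of mat between -0.13 and 0.13 m and y of tin1 in the frame of mat between -0.085 and 0.085 m and x of tin2 in the frame of mat between -0.13 and 0.13 m and y of tin2 in the frame of mat between -0.085 and 0.085 m and x of tin3 in the frame of mat between -0.13 and 0.13 m and y of tin3 in the frame of mat between -0.085 and 0.085 m), for 0.2 s.
2. every tool stands head down in a pocket of the tote, released (x of hammer in the frame of tote between 0.035 and 0.085 m and y of hammer in the frame of tote between -0.15 and 0.15 m and z of each of hammer, mallet, wrench, driver in the frame of tote below 0.03 m and angle between each of hammer, mallet, wrench, driver's own z axis and vertical below 0.8 rad and linear speed of each of hammer, mallet, wrench, driver below 0.05 m/s and contact force between each of hammer, mallet, wrench, driver and the fingers below 0.3 N and x of mallet in the frame of tote between 0.035 and 0.085 m and y of mallet in the frame of tote between -0.15 and 0.15 m and x of wrench in the frame of tote between 0.035 and 0.085 m and y of wrench in the frame of tote between -0.15 and 0.15 m and x of driver in the frame of tote between 0.035 and 0.085 m and y of driver in the frame of tote between -0.15 and 0.15 m), for 0.2 s.
3. the carry handle is swung fully up to its stop (value of joint handle above 1.63 rad), for 0.2 s.
At the end, for the whole second after the job is handed in: Each tin: middle over the mat, resting low on it, standing or lying. Each tool: foot in a pocket within 24 mm of its floor, leaning under 45 degrees. Handle above 1.63 rad (stop 1.7). All released and at rest (all of step 1 and all of step 2 and value of joint handle above 1.63 rad); the robot touches nothing.
It fails at once if the jar is moved more than 4 cm (distance of jar from where it was at the start of the episode above 0.04 m).
It fails at once if the spool is moved more than 4 cm (distance of spool from where it was at the start of the episode above 0.04 m).
It fails at once if the block is moved more than 4 cm (distance of block from where it was at the start of the episode above 0.04 m).
Of hammer, mallet, wrench, driver only 3 to 4 are there at a start; the rules pass over those that are not, and their reading is None.
Of tin0, tin1, tin2, tin3 only 2 to 3 are there at a start; the rules pass over those that are not, and their reading is None.
At some moment in a run one of tin0, tin1, tin2, tin3 may be knocked a few centimetres aside while the robot is not near it.
It also fails if it takes over 210 s, if anything falls off the work surface, if the arm or the gripper's body presses on something with over 40 N, if the wrist force passes 120 N, or if a joint passes its speed limit or range.

## Working session

There is one attempt and no reset: what is moved stays moved. The work goes in short steps, Python scripts to look and compute and a shell command to move; the robot and the scene stay as the last step left them, time stands still between calls to the robot, and variables do not carry over. Pictures are saved under pics/ and viewed, and the job is handed in when it is done.

```bash
ls; mkdir -p pics
python3 - <<'E'
from rig import read_state, capture, bot
import cv2
print(read_state())
for n in ("side","top","wrist"):
    c=capture(n); cv2.imwrite(f"pics/{n}0.png",c["pixels"][:,:,::-1]); print(n,c["camera_matrix"].tolist(),c["R"].round(4).tolist(),c["t"].round(4).tolist())
E
```

```text
pics
{'time_s': 0.0, 'joint_positions': array([-8.71193137e+01,  3.02795855e+01,  8.21572339e+01, -1.58294456e-03,
        6.76893797e+01, -1.02276558e+01]), 'qvel': array([-0.04943828, -0.07900022, -0.04617425,  0.08081538,  0.08808709,
       -0.07303063]), 'tau': array([-3.85782387e-04, -4.40049040e+01, -1.76590580e+01,  6.32386794e-02,
        5.81560296e-02, -1.74295933e-04]), 'position': array([ 0.14172087, -0.60789101,  0.19246037]), 'tcp_rot': array([[ 2.26803206e-01, -9.73940597e-01, -1.36220973e-04],
       [-9.73938185e-01, -2.26802952e-01,  2.19852049e-03],
       [-2.17212368e-03, -3.65960689e-04, -9.99997574e-01]]), 'force': array([ 0.63287943,  0.29637506, -0.29694786]), 'moment': array([-0.01667429, -0.06306264, -0.00410954]), 'opening': 1.001355114683468}
side [[406.1056790916107, 0.0, 324.0950477183066], [0.0, 406.1056790916107, 199.6335741041931], [0.0, 0.0, 1.0]] [[-1.0, -0.0041, 0.0015], [-0.0036, 0.5682, -0.8229], [0.0025, -0.8229, -0.5682]] [0.5126, 0.0598, 1.2443]
top [[512.5030430670955, 0.0, 319.2175499636369], [0.0, 512.5030430670955, 194.2694610032353], [0.0, 0.0, 1.0]] [[-0.0175, -0.9998, -0.0119], [-0.9811, 0.0195, -0.1924], [0.1926, 0.0083, -0.9812]] [0.0288, 0.5456, 1.4841]
wrist [[315.9923021713012, 0.0, 317.3625534976457], [0.0, 315.9923021713012, 203.51484123173196], [0.0, 0.0, 1.0]] [[0.2268, -0.9739, -0.002], [-0.9436, -0.2203, 0.2472], [-0.2412, -0.0542, -0.969]] [-0.6234, -0.0302, 0.3889]
```

View pics/side0.png

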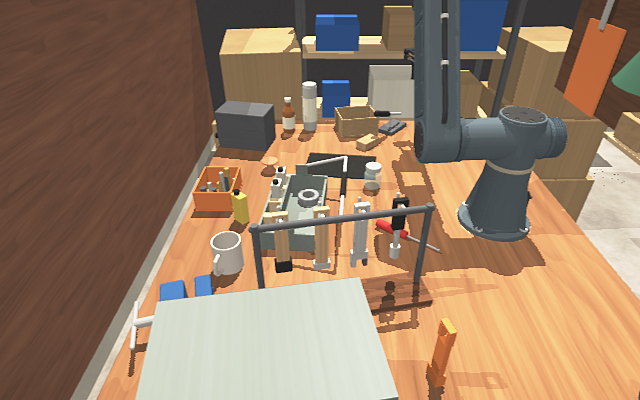

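View pics/top0.png

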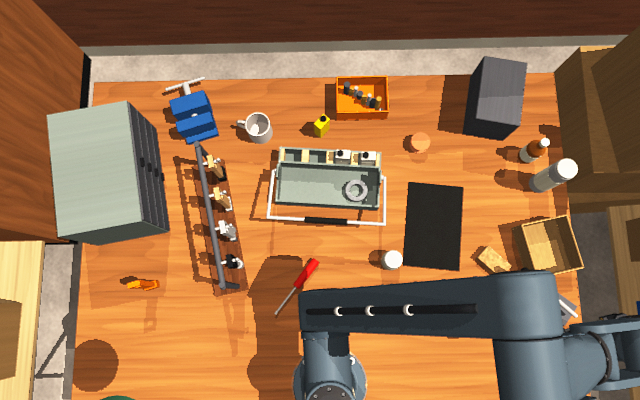

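View pics/wrist0.png

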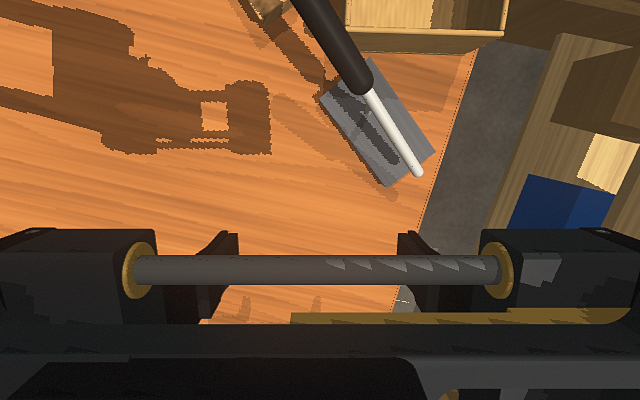

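```bash
cat > h.py <<'E'
import numpy as np, cv2
from rig import read_state, capture, bot
def ray(c,u,v):
    d=np.linalg.inv(c["camera_matrix"])@np.array([u,v,1.]); R=c["R"];t=c["t"]
    return -R.T@t, R.T@d
def onz(c,u,v,z):
    o,d=ray(c,u,v); return o+d*(z-o[2])/d[2]
def proj(c,X):
    p=c["R"]@np.array(X,float)+c["t"]; q=c["camera_matrix"]@p; return q[:2]/q[2]
def tri(c1,p1,c2,p2):
    o1,d1=ray(c1,*p1);o2,d2=ray(c2,*p2)
    A=np.stack([d1,-d2],1);s=np.linalg.lstsq(A,o2-o1,rcond=None)[0]
    a=o1+d1*s[0];b=o2+d2*s[1];return (a+b)/2,np.linalg.norm(a-b)
def crop(c,x0,y0,x1,y1,k,name):
    im=c["pixels"][y0:y1,x0:x1,::-1]; im=cv2.resize(im,None,fx=k,fy=k,interpolation=cv2.INTER_CUBIC)
    cv2.imwrite("pics/"+name,im)
E
python3 - <<'E'
from h import *
c=capture("top")
crop(c,255,100,455,250,4,"topA.png")
crop(c,170,130,270,300,3.5,"topB.png")
c=capture("side")
crop(c,170,140,450,290,2.8,"sideA.png")
E
```

```text
(no output)
```

View pics/topA.png

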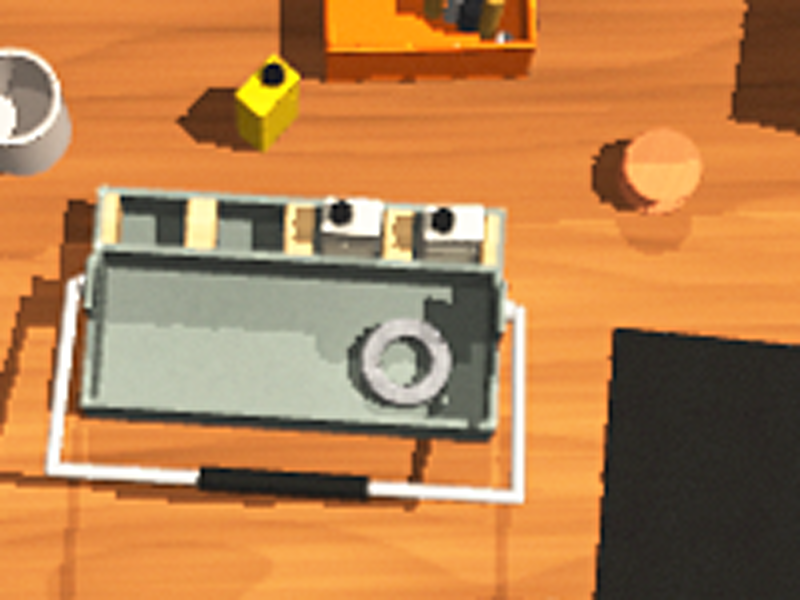

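View pics/topB.png

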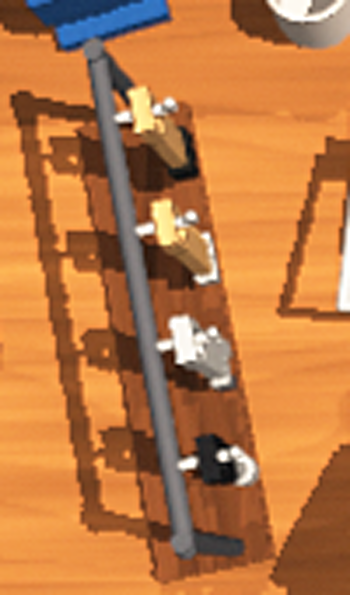

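View pics/sideA.png

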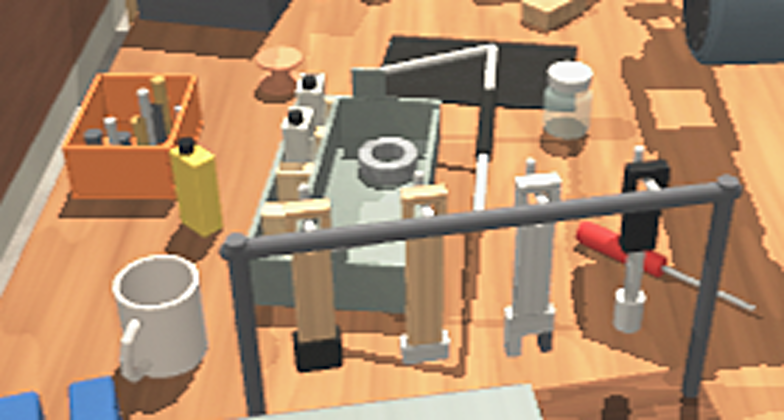

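Run:
```python
from h import *
c=capture("top"); s=capture("side")
f=lambda x,y:(255+x/4,100+y/4)
P={k:onz(c,*f(*p),.06) for k,p in dict(TL=(100,186),TR=(507,210),BR=(494,428),BL=(80,405)).items()}
for k,v in P.items(): print(k,v.round(4))
v=P["TL"]-P["TR"]; print("len",np.linalg.norm(v),"ydir ang",np.degrees(np.arctan2(-v[0],v[1])))
v=P["BL"]-P["BR"]; print("len",np.linalg.norm(v),np.degrees(np.arctan2(-v[0],v[1])), "ctr",sum(P.values())/4)
# caps at z .006+.105
for p in ((340,211),(442,218)): print("cap",onz(c,*f(*p),.111).round(4))
# handle bar
print("bar ends",[onz(c,*f(*p),.085).round(4) for p in ((200,481),(368,488))])
# mat
m=(c["pixels"].max(2)<60).astype(np.uint8); m[:,:395]=0;m[:,470:]=0;m[275:]=0;m[:175]=0
k=max(cv2.findContours(m,0,2)[0],key=cv2.contourArea); r=cv2.minAreaRect(k);print(r)
for q in cv2.boxPoints(r): print("mat",onz(c,*q,.004).round(4))
print("jar",onz(c,393,258,.08), "cork",onz(c,493,258,.03))
g=lambda x,y:(170+x/3.5,130+y/3.5)
print("bar ends",onz(c,*g(93,50),.243),onz(c,*g(184,543),.243))
for n,p,z in (("mallet hook tip",(169,106),.251),("hammer",(191,218),.251),("wr",(208,337),.251),("dr",(225,455),.251)): print(n,onz(c,*g(*p),z).round(4))
```

```text
TL [0.6952 0.1353 0.06  ]
TR [ 0.6699 -0.1731  0.06  ]
BR [ 0.5027 -0.1567  0.06  ]
BL [0.5261 0.1507 0.06  ]
len 0.30952171435396253 ydir ang -4.700233569662031
len 0.3082703635478778 -4.352709372212454 ctr [ 0.59848476 -0.01093553  0.06      ]
cap [ 0.6574 -0.0449  0.111 ]
cap [ 0.6505 -0.1194  0.111 ]
bar ends [array([0.4636, 0.061 , 0.085 ]), array([ 0.4561, -0.0609,  0.085 ])]
((433.092529296875, 225.6819305419922), (55.75761413574219, 84.19644165039062), 4.0141754150390625)
mat [ 0.3316 -0.2272  0.004 ]
mat [ 0.5899 -0.2581  0.004 ]
mat [ 0.574  -0.4293  0.004 ]
mat [ 0.317  -0.3932  0.004 ]
jar [ 0.3501284  -0.19015858  0.08      ] cork [ 0.34808432 -0.49235394  0.03      ]
bar ends [0.65184006 0.34339217 0.243     ] [0.27850936 0.26652532 0.243     ]
mallet hook tip [0.6042 0.2824 0.251 ]
hammer [0.5174 0.2642 0.251 ]
wr [0.4276 0.25   0.251 ]
dr [0.3409 0.2362 0.251 ]
```

```bash
cat >> h.py <<'E'
from scipy.spatial.transform import Rotation as Ro
def go(x,y,z,yaw=None):
    """prints shift in current tool axes (cm), and turn rotvec (rad) to reach target with tool down, jaw yaw (deg, world; mod 180)"""
    s=read_state(); R=np.array(s["tcp_rot"]); p=np.array(s["position"])
    print("t",round(s["time_s"],1),"pos",p.round(4),"yaw",round(np.degrees(np.arctan2(R[1,0],R[0,0])),1),"q6",s["joint_positions"].round(0),"F",s["force"].round(1),"open",round(s["opening"],3))
    print("shift cm",(R.T@(np.array([x,y,z])-p)*100).round(2))
    if yaw is not None:
        for yw in (yaw,yaw+180):
            a=np.radians(yw); T=np.array([[np.cos(a),np.sin(a),0],[np.sin(a),-np.cos(a),0],[0,0,-1]])
            print("turn",yw,Ro.from_matrix(R.T@T).as_rotvec().round(3))
E
python3 -c "
from h import *
go(.6535,-.05,.19,-4.6);go(.648,-.125,.19,-4.6)"
```

```text
t 0.3 pos [ 0.1418 -0.6085  0.1932] yaw -76.9 q6 [-87.  30.  82.   0.  68. -10.] F [ 0.2  0.  -0.1] open 0.997
shift cm [-42.79 -62.51   0.35]
turn -4.6 [-0.     0.    -1.262]
turn 175.4 [0.   0.   1.88]
t 0.3 pos [ 0.1418 -0.6085  0.1932] yaw -76.9 q6 [-87.  30.  82.   0.  68. -10.] F [ 0.2  0.  -0.1] open 0.997
shift cm [-35.61 -60.27   0.34]
turn -4.6 [-0.     0.    -1.262]
turn 175.4 [0.   0.   1.88]
```

```bash
python3 -m crank '[[[-2,-3.35,0],[0,0,0]],[[-2,-3.35,0],[0,0,0]],[[-2,-3.35,0],[0,0,0]],[[-2,-3.35,0],[0,0,0]],[[-2,-3.35,0],[0,0,0]],[[-2,-3.35,0],[0,0,0]],[[-2,-3.35,0],[0,0,0]],[[-2,-3.35,0],[0,0,0]],[[-2,-3.35,0],[0,0,0]]]' && python3 -m crank '[[[-2,-3.35,0],[0,0,0]],[[-2,-3.35,0],[0,0,0]],[[-2,-3.35,0],[0,0,0]],[[-2,-3.35,0],[0,0,0]],[[-2,-3.35,0],[0,0,0]],[[-2,-3.35,0],[0,0,0]],[[-2,-3.35,0],[0,0,0]],[[-2,-3.35,0],[0,0,0]],[[-1.6,-3.3,0],[0,0,0]]]' && python3 -m crank '[[[0,0,0],[0,0,-0.14]],[[0,0,0],[0,0,-0.14]],[[0,0,0],[0,0,-0.14]],[[0,0,0],[0,0,-0.14]],[[0,0,0],[0,0,-0.14]],[[0,0,0],[0,0,-0.14]],[[0,0,0],[0,0,-0.14]],[[0,0,0],[0,0,-0.14]],[[0,0,0],[0,0,-0.14]],[[0,0,0],[0,0,0]]]'
python3 - <<'E'
from h import *
go(.648,-.125,.19,-4.6)
c=capture("wrist");crop(c,0,0,640,400,1.25,"w1.png")
c=capture("top");crop(c,255,100,455,250,4,"t1.png")
E
```

```text
time_s: 1.25
position: [0.3956, -0.3638, 0.1936]
tcp_rot: [[0.227, -0.974, 0.0], [-0.974, -0.227, -0.0], [0.0, -0.0, -1.0]]
force: [-0.7, -1.3, 0.4]
opening: 1.003
time_s: 2.15
position: [0.6487, -0.1235, 0.1935]
tcp_rot: [[0.228, -0.974, -0.0], [-0.974, -0.228, 0.0], [-0.0, 0.0, -1.0]]
force: [0.8, -0.6, -0.6]
opening: 1.001
time_s: 3.15
position: [0.6477, -0.1253, 0.1933]
tcp_rot: [[0.997, -0.082, -0.0], [-0.082, -0.997, 0.0], [-0.0, -0.0, -1.0]]
force: [-0.2, 0.6, 0.3]
opening: 1.003
t 3.1 pos [ 0.6477 -0.1253  0.1933] yaw -4.7 q6 [-21.  33.  77.   0.  70. -16.] F [-0.2  0.6  0.3] open 1.003
shift cm [ 0.02 -0.03  0.33]
turn -4.6 [-0.     0.    -0.002]
turn 175.4 [0.   0.   3.14]
```

View pics/w1.png

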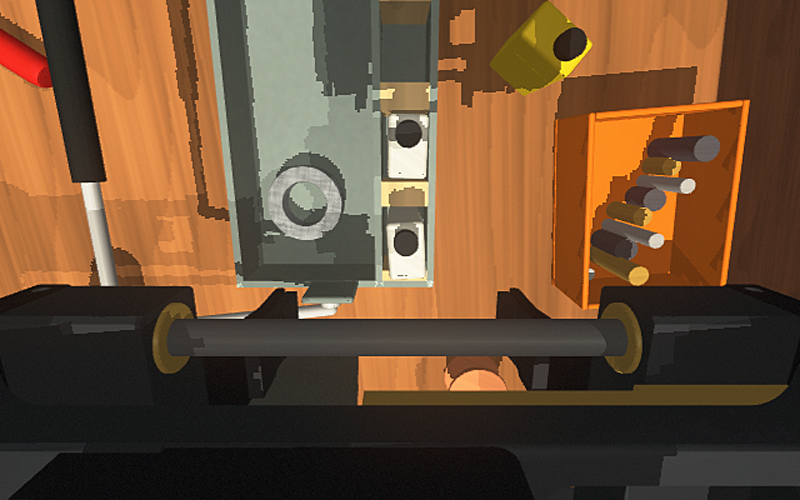

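Run:
```python
from h import *
c=capture("wrist")
for n,ps in (("A",((388,221),(427,221),(425,279),(390,279))),("B",((386,114),(428,113),(427,180),(388,181)))):
    q=np.array([onz(c,u/1.25,v/1.25,.101) for u,v in ps]); print(n,q[:,:2].round(4).tolist(),q.mean(0).round(4))
for p in ((405,241),(408,133)): print(onz(c,p[0]/1.25,p[1]/1.25,.111))
```

```text
A [[0.6426, -0.1045], [0.6708, -0.1069], [0.6664, -0.1507], [0.6402, -0.1485]] [ 0.655  -0.1276  0.101 ]
B [[0.6479, -0.0314], [0.6763, -0.0332], [0.6727, -0.0777], [0.6452, -0.0761]] [ 0.6605 -0.0546  0.101 ]
[ 0.65368368 -0.11809533  0.111     ]
[ 0.66147976 -0.04542665  0.111     ]
```

```bash
python3 -m crank '[[[0.4,0.2,3],[0,0,0]],[[0,0,3.5],[0,0,0]],[[0,0,3.3],[0,0,0]],[[0,0,2],[0,0,0]],[[0,0,0.9],[0,0,0]],[[0,0,0],[0,0,0]],[[0,0,0],[0,0,0]]]' && python3 -m crank '[[[0,0,0],[0,0,0]],[[0,0,0],[0,0,0]],[[0,0,0],[0,0,0]],[[0,0,0],[0,0,0]],[[0,0,0],[0,0,0]],[[0,0,0],[0,0,0]],[[0,0,0],[0,0,0]],[[0,0,0],[0,0,0]]]' 1;  python3 -m crank '[[[0,0,-1],[0,0,0]],[[0,0,-2],[0,0,0]],[[0,0,-3],[0,0,0]],[[0,0,-3],[0,0,0]],[[0,0,-1.5],[0,0,0]],[[0,0,0],[0,0,0]]]'
python3 - <<'E'
from h import *
go(.49,-.33,.17,-8)
c=capture("wrist");crop(c,0,0,640,400,1.25,"w2.png")
E
```

```text
time_s: 4.0
position: [0.6526, -0.128, 0.0675]
tcp_rot: [[0.997, -0.083, 0.002], [-0.083, -0.997, -0.001], [0.002, 0.001, -1.0]]
force: [-0.3, 0.2, -0.3]
opening: 0.999
time_s: 4.8
position: [0.6517, -0.1277, 0.0664]
tcp_rot: [[0.997, -0.082, 0.0], [-0.082, -0.997, 0.0], [0.0, -0.0, -1.0]]
force: [-0.5, 0.8, 0.2]
opening: 0.361
time_s: 5.4
position: [0.6537, -0.1283, 0.1752]
tcp_rot: [[0.997, -0.082, 0.006], [-0.082, -0.997, -0.002], [0.007, 0.002, -1.0]]
force: [-0.0, -0.4, -0.3]
opening: 0.315
t 5.4 pos [ 0.6537 -0.1283  0.1752] yaw -4.7 q6 [-21.  34.  77.   0.  68. -16.] F [-0.  -0.4 -0.3] open 0.315
shift cm [-14.66  21.44   0.46]
turn -8 [ 0.002 -0.007  0.058]
turn 172 [ 1.000e-02  3.000e-03 -3.084e+00]
```

View pics/w2.png

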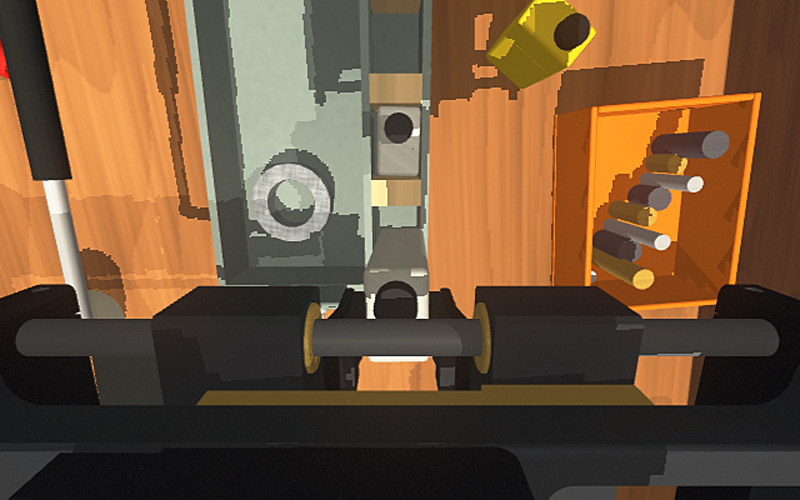

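```bash
python3 -m crank '[[[-2,3,0],[0,0,0]],[[-2,3,0],[0,0,0]],[[-2,3,0],[0,0,0]],[[-2,3,0],[0,0,0]],[[-2,3,0],[0,0,0]],[[-2,3,0],[0,0,0]],[[-1.6,3.4,0],[0,0,0]],[[0,0,3],[0,0,0]],[[0,0,3],[0,0,0]],[[0,0,3],[0,0,0]],[[0,0,1.2],[0,0,0]],[[0,0,0],[0,0,0]]]';python3 -m crank '[[[0,0,0],[0,0,0]],[[0,0,0],[0,0,0]]]'
python3 - <<'E'
from h import *
go(.497,-.33,.0655,-4.6)
E
```

```text
time_s: 6.65
position: [0.4975, -0.3286, 0.0673]
tcp_rot: [[0.997, -0.082, -0.003], [-0.082, -0.997, 0.003], [-0.003, -0.003, -1.0]]
force: [0.0, -0.2, -1.4]
opening: 0.312
time_s: 6.85
position: [0.4991, -0.3301, 0.0702]
tcp_rot: [[0.997, -0.082, 0.001], [-0.082, -0.997, -0.001], [0.001, 0.001, -1.0]]
force: [0.7, 0.0, -1.6]
opening: 0.313
t 6.8 pos [ 0.4991 -0.3301  0.0702] yaw -4.7 q6 [-44.  37.  92.  -0.  51. -39.] F [ 0.7  0.  -1.6] open 0.313
shift cm [-0.21  0.01  0.47]
turn -4.6 [ 0.001 -0.001 -0.001]
turn 175.4 [-2.00e-03 -2.00e-03  3.14e+00]
```

```bash
python3 -m crank '[[[0,0,0.5],[0,0,0]],[[0,0,0],[0,0,0]],[[0,0,0],[0,0,0]]]'; python3 -m crank '[[[0,0,0],[0,0,0]],[[0,0,0],[0,0,0]],[[0,0,0],[0,0,0]],[[0,0,0],[0,0,0]]]' -1;  python3 -m crank '[[[0,0,-3],[0,0,0]],[[0,0,-3],[0,0,0]],[[0,0,-3],[0,0,0]],[[0,0,-3.5],[0,0,0]],[[0,0,0],[0,0,0]]]'
python3 - <<'E'
from h import *
go(.658,-.054,.19,-4.6)
c=capture("wrist");crop(c,0,0,640,400,1.25,"w3.png")
E
```

```text
time_s: 7.15
position: [0.4993, -0.3304, 0.0651]
tcp_rot: [[0.997, -0.082, 0.002], [-0.082, -0.997, -0.001], [0.002, 0.001, -1.0]]
force: [0.6, -0.5, 0.6]
opening: 0.313
time_s: 7.55
position: [0.4983, -0.3295, 0.0643]
tcp_rot: [[0.997, -0.082, -0.001], [-0.082, -0.997, 0.0], [-0.001, -0.0, -1.0]]
force: [-1.1, 0.5, -0.1]
opening: 0.593
time_s: 8.05
position: [0.5012, -0.3322, 0.1946]
tcp_rot: [[0.997, -0.082, 0.008], [-0.082, -0.997, -0.007], [0.008, 0.007, -1.0]]
force: [0.7, 0.0, 0.5]
opening: 0.976
t 8.1 pos [ 0.5012 -0.3322  0.1946] yaw -4.7 q6 [-44.  28.  86.   0.  65. -39.] F [0.7 0.  0.5] open 0.976
shift cm [ 13.35 -29.01   0.38]
turn -4.6 [ 0.007 -0.008 -0.002]
turn 175.4 [-0.013 -0.011  3.14 ]
```

View pics/w3.png

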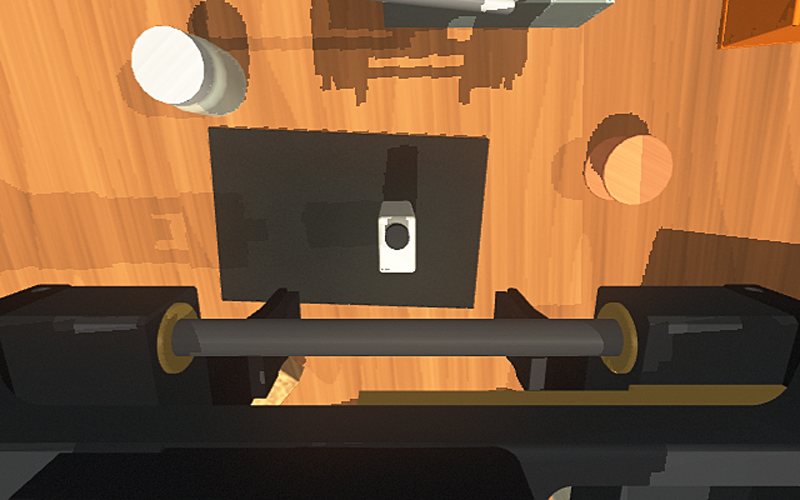

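```bash
python3 -m crank '[[[1.7,-3.6,0],[0,0,0]],[[1.7,-3.6,0],[0,0,0]],[[1.7,-3.6,0],[0,0,0]],[[1.7,-3.6,0],[0,0,0]],[[1.7,-3.6,0],[0,0,0]],[[1.7,-3.6,0],[0,0,0]],[[1.7,-3.6,0],[0,0,0]],[[1.6,-3.8,0],[0,0,0]],[[0,0,0],[0,0,0]],[[0,0,0],[0,0,0]]]' -1
python3 - <<'E'
from h import *
go(.658,-.054,.066,-4.6)
c=capture("wrist");crop(c,0,0,640,400,1.25,"w4.png")
E
```

```text
time_s: 9.1
position: [0.6558, -0.0506, 0.1874]
tcp_rot: [[0.997, -0.079, -0.004], [-0.079, -0.997, 0.0], [-0.004, -0.0, -1.0]]
force: [0.1, -0.3, -0.6]
opening: 1.001
t 9.1 pos [ 0.6558 -0.0506  0.1874] yaw -4.6 q6 [-14.  33.  77.  -0.  70. -10.] F [ 0.1 -0.3 -0.6] open 1.001
shift cm [ 0.29  0.32 12.14]
turn -4.6 [-0.     0.004  0.001]
turn 175.4 [-0.006 -0.    -3.141]
```

View pics/w4.png

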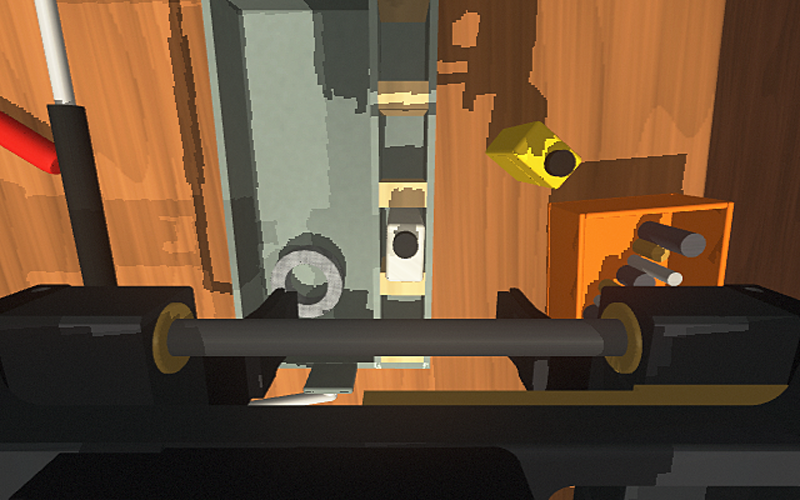

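```bash
python3 -m crank '[[[0.3,0.3,3],[0,0,0]],[[0,0,3.5],[0,0,0]],[[0,0,3],[0,0,0]],[[0,0,2],[0,0,0]],[[0,0,0.6],[0,0,0]],[[0,0,0],[0,0,0]],[[0,0,0],[0,0,0]]]' && python3 -m crank '[[[0,0,0],[0,0,0]],[[0,0,0],[0,0,0]],[[0,0,0],[0,0,0]],[[0,0,0],[0,0,0]],[[0,0,0],[0,0,0]],[[0,0,0],[0,0,0]],[[0,0,0],[0,0,0]],[[0,0,0],[0,0,0]],[[0,0,0],[0,0,0]],[[0,0,0],[0,0,0]]]' 1;  python3 -m crank '[[[0,0,-1],[0,0,0]],[[0,0,-2],[0,0,0]],[[0,0,-3],[0,0,0]],[[0,0,-3],[0,0,0]],[[0,0,-1.5],[0,0,0]],[[0,0,0],[0,0,0]],[[0,0,0],[0,0,0]]]'
python3 - <<'E'
from h import *
go(.42,-.32,.18,-4.6)
c=capture("wrist");crop(c,0,0,640,400,1.25,"w5.png")
E
```

```text
time_s: 9.85
position: [0.6603, -0.056, 0.0695]
tcp_rot: [[0.997, -0.083, 0.002], [-0.083, -0.997, -0.001], [0.002, 0.0, -1.0]]
force: [-0.2, -0.1, 0.9]
opening: 1.003
time_s: 10.85
position: [0.6597, -0.055, 0.0684]
tcp_rot: [[0.997, -0.082, 0.0], [-0.082, -0.997, 0.0], [0.0, -0.0, -1.0]]
force: [0.7, 0.9, 0.2]
opening: 0.315
time_s: 11.55
position: [0.659, -0.0549, 0.1733]
tcp_rot: [[0.997, -0.082, -0.001], [-0.082, -0.997, 0.0], [-0.001, -0.0, -1.0]]
force: [-0.6, 0.6, -1.6]
opening: 0.312
t 11.6 pos [ 0.659  -0.0549  0.1733] yaw -4.7 q6 [-14.  34.  78.  -0.  68. -10.] F [-0.6  0.6 -1.6] open 0.312
shift cm [-21.65  28.38  -0.65]
turn -4.6 [-0.     0.001 -0.002]
turn 175.4 [1.00e-03 0.00e+00 3.14e+00]
```

View pics/w5.png

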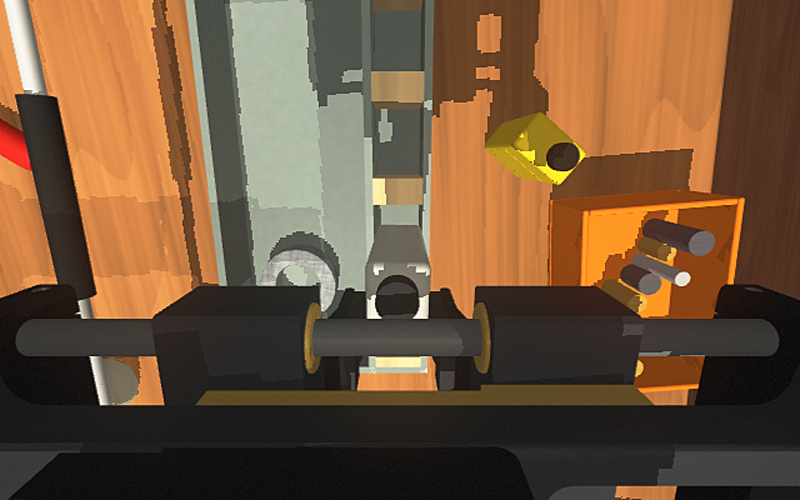

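```bash
python3 -m crank '[[[-2.6,3.15,-0.5],[0,0,0]],[[-2.6,3.15,0],[0,0,0]],[[-2.6,3.15,0],[0,0,0]],[[-2.6,3.15,0],[0,0,0]],[[-2.6,3.15,0],[0,0,0]],[[-2.6,3.15,0],[0,0,0]],[[-2.6,3.15,0],[0,0,0]],[[-2.6,3.15,0],[0,0,0]],[[-2.4,3.2,0],[0,0,0]],[[0,0,3],[0,0,0]],[[0,0,3],[0,0,0]],[[0,0,2],[0,0,0]]]';python3 -m crank '[[[0,0,2],[0,0,0]],[[0,0,0],[0,0,0]],[[0,0,0],[0,0,0]],[[0,0,0],[0,0,0]]]'
python3 - <<'E'
from h import *
go(.405,-.32,.067,-4.6)
E
```

```text
time_s: 12.8
position: [0.4032, -0.3179, 0.0956]
tcp_rot: [[0.997, -0.083, -0.003], [-0.083, -0.997, 0.004], [-0.004, -0.004, -1.0]]
force: [-0.3, -0.2, -2.1]
opening: 0.313
time_s: 13.2
position: [0.4056, -0.3194, 0.079]
tcp_rot: [[0.997, -0.082, 0.001], [-0.082, -0.997, -0.001], [0.001, 0.001, -1.0]]
force: [-0.4, 0.2, -1.4]
opening: 0.316
t 13.2 pos [ 0.4056 -0.3194  0.079 ] yaw -4.7 q6 [-51.  32. 104.   0.  44. -46.] F [-0.4  0.2 -1.4] open 0.316
shift cm [-0.05  0.06  1.2 ]
turn -4.6 [ 0.001 -0.001 -0.002]
turn 175.4 [-1.00e-03 -1.00e-03  3.14e+00]
```

```bash
python3 -m crank '[[[0,0,0.8],[0,0,0]],[[0,0,0.4],[0,0,0]],[[0,0,0],[0,0,0]],[[0,0,0],[0,0,0]]]'; python3 -m crank '[[[0,0,0],[0,0,0]],[[0,0,0],[0,0,0]],[[0,0,0],[0,0,0]],[[0,0,0],[0,0,0]]]' -0.3;  python3 -m crank '[[[0,0,-3],[0,0,0]],[[0,0,-4],[0,0,0]],[[0,0,-4],[0,0,0]],[[0,0,-4],[0,0,0]],[[0,0,-4],[0,0,0]],[[0,0,-4],[0,0,0]],[[0,0,-1],[0,0,0]],[[0,0,0],[0,0,0]]]'
python3 - <<'E'
from h import *
go(.43,.24,.32,11.6)
c=capture("wrist");crop(c,0,0,640,400,1.25,"w6.png")
E
```

```text
time_s: 13.6
position: [0.4051, -0.319, 0.0665]
tcp_rot: [[0.997, -0.082, -0.0], [-0.082, -0.997, 0.0], [-0.0, -0.0, -1.0]]
force: [0.3, 0.2, -2.6]
opening: 0.313
time_s: 14.0
position: [0.4053, -0.3192, 0.0666]
tcp_rot: [[0.997, -0.082, 0.0], [-0.082, -0.997, -0.0], [0.0, 0.0, -1.0]]
force: [-0.2, 0.4, 0.1]
opening: 0.586
time_s: 14.8
position: [0.4058, -0.3198, 0.3083]
tcp_rot: [[0.997, -0.082, 0.003], [-0.082, -0.997, -0.003], [0.003, 0.003, -1.0]]
force: [-0.1, 0.3, -0.1]
opening: 0.652
t 14.8 pos [ 0.4058 -0.3198  0.3083] yaw -4.7 q6 [-51.  15.  89.  -0.  77. -46.] F [-0.1  0.3 -0.1] open 0.652
shift cm [ -2.16 -55.99  -1.36]
turn 11.6 [ 0.004 -0.003 -0.284]
turn 191.6 [-0.004 -0.005  2.857]
```

View pics/w6.png

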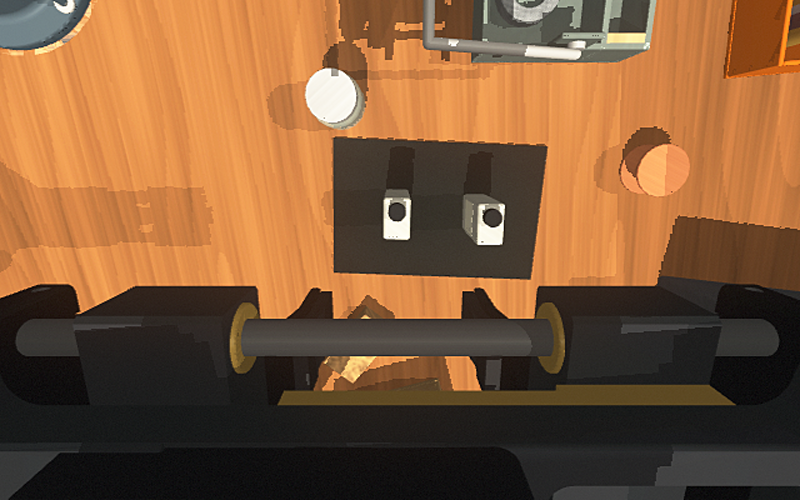

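```bash
python3 -m crank '[[[0,-4,0],[0,0,0]],[[0,-4,0],[0,0,0]],[[0,-4,0],[0,0,0]],[[0,-4,0],[0,0,0]],[[0,-4,0],[0,0,0]],[[0,-4,0],[0,0,0]],[[0,-4,0],[0,0,0]],[[0,-4,0],[0,0,0]],[[0,-4,0],[0,0,0]],[[0,-4,0],[0,0,0]],[[0,-4,0],[0,0,-0.14]],[[0,0,0],[0,0,-0.144]]]';python3 -m crank '[[[0,0,0],[0,0,0]],[[0,0,0],[0,0,0]]]'
python3 - <<'E'
from h import *
go(.4244,.2685,.32,11.6)
c=capture("wrist");crop(c,0,0,640,400,1.25,"w7.png")
E
```

```text
time_s: 16.05
position: [0.4393, 0.1236, 0.3038]
tcp_rot: [[0.977, 0.212, -0.005], [0.212, -0.977, 0.002], [-0.005, -0.003, -1.0]]
force: [-0.3, -1.0, -0.4]
opening: 0.651
time_s: 16.25
position: [0.4401, 0.1192, 0.3047]
tcp_rot: [[0.98, 0.198, -0.004], [0.198, -0.98, -0.0], [-0.004, -0.0, -1.0]]
force: [-0.0, 0.1, -0.2]
opening: 0.65
t 16.2 pos [0.4401 0.1192 0.3047] yaw 11.4 q6 [  1.   9.  96.  -0.  75. -10.] F [-0.   0.1 -0.2] open 0.65
shift cm [  1.41 -14.94  -1.53]
turn 11.6 [-0.     0.004 -0.004]
turn 191.6 [6.000e-03 1.000e-03 3.138e+00]
```

View pics/w7.png

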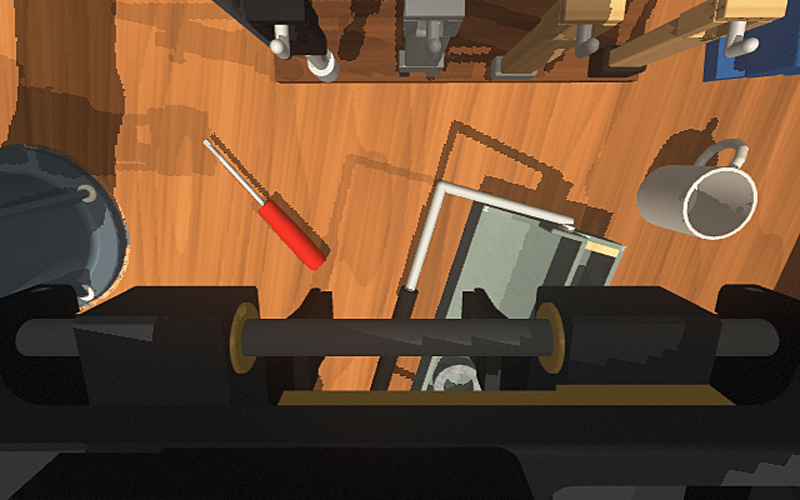

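Run:
```python
from h import *
c=capture("wrist")
P=[]
for n,p in (("dr",(278,47)),("wr",(434,45)),("ha",(586,46)),("ma",(743,45))):
    q=onz(c,p[0]/1.25,p[1]/1.25,.250);P.append(q); print(n,q.round(4))
v=P[3]-P[0];print(np.linalg.norm(v),np.degrees(np.arctan2(v[1],v[0])))
for p in ((374,20),(404,20),(436,20),(467,20),(468,10),(404,10)): print(p,onz(c,p[0]/1.25,p[1]/1.25,.247).round(4))
```

```text
dr [0.3489 0.2292 0.25  ]
wr [0.4353 0.2476 0.25  ]
ha [0.5196 0.264  0.25  ]
ma [0.6062 0.2819 0.25  ]
0.26259910641091966 11.57219393966187
(374, 20) [0.3994 0.2542 0.247 ]
(404, 20) [0.416  0.2576 0.247 ]
(436, 20) [0.4337 0.2611 0.247 ]
(467, 20) [0.4508 0.2645 0.247 ]
(468, 10) [0.4502 0.2695 0.247 ]
(404, 10) [0.415  0.2625 0.247 ]
```

```bash
python3 -m crank '[[[0.4,-3.7,0],[0,0,0]],[[0.5,-3.7,0],[0,0,0]],[[0.5,-3.7,0],[0,0,0]],[[0.4,-3.6,0],[0,0,0]],[[0,0,0],[0,0,0]],[[0,0,0],[0,0,0]],[[0,0,0],[0,0,0]]]'
python3 - <<'E'
from h import *
go(.429,.267,.203,11.6)
c=capture("top");crop(c,170,130,290,300,3.4,"t8.png")
c=capture("side");crop(c,210,170,450,300,3,"s8.png")
E
```

```text
time_s: 17.05
position: [0.4295, 0.2658, 0.3062]
tcp_rot: [[0.98, 0.198, -0.001], [0.198, -0.98, -0.001], [-0.001, 0.001, -1.0]]
force: [0.9, -0.3, 0.7]
opening: 0.651
t 17.1 pos [0.4295 0.2658 0.3062] yaw 11.4 q6 [19. 14. 90. -0. 76.  8.] F [ 0.9 -0.3  0.7] open 0.651
shift cm [-1.000e-02 -1.400e-01  1.032e+01]
turn 11.6 [ 0.001  0.001 -0.003]
turn 191.6 [ 1.000e-03 -1.000e-03  3.139e+00]
```

View pics/t8.png

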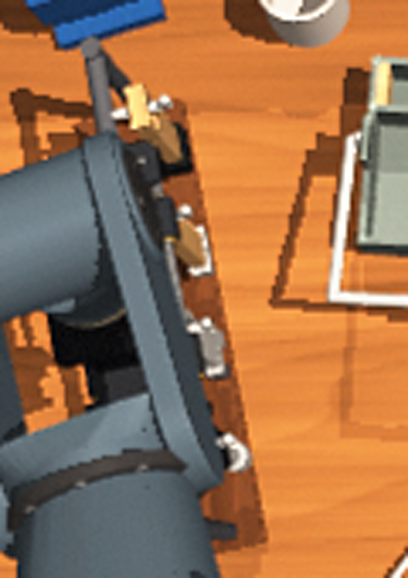

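View pics/s8.png

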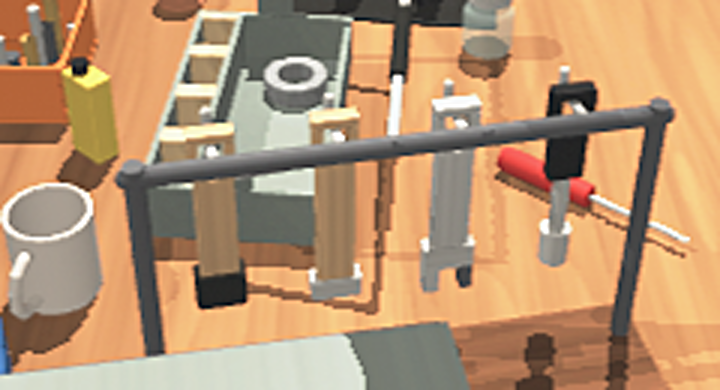

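Run:
```python
from h import *
c=capture("side");print(proj(c,(.429,.267,.247)),proj(c,(.4295,.2658,.306)))
for n,p in (("ma",(197,136)),("ha",(334,122)),("wr",(455,107)),("dr",(572,92))):
    o,d=ray(c,210+p[0]/3,170+p[1]/3); 
    # intersect z=.247
    print(n,onz(c,210+p[0]/3,170+p[1]/3,.247).round(4))
crop(c,210,100,450,300,3,"s9.png")
```

```text
[362.1095038  202.68045074] [363.36744043 179.35210603]
ma [0.6127 0.3141 0.247 ]
ha [0.5176 0.297  0.247 ]
wr [0.4308 0.2782 0.247 ]
dr [0.3437 0.2588 0.247 ]
```

View pics/s9.png

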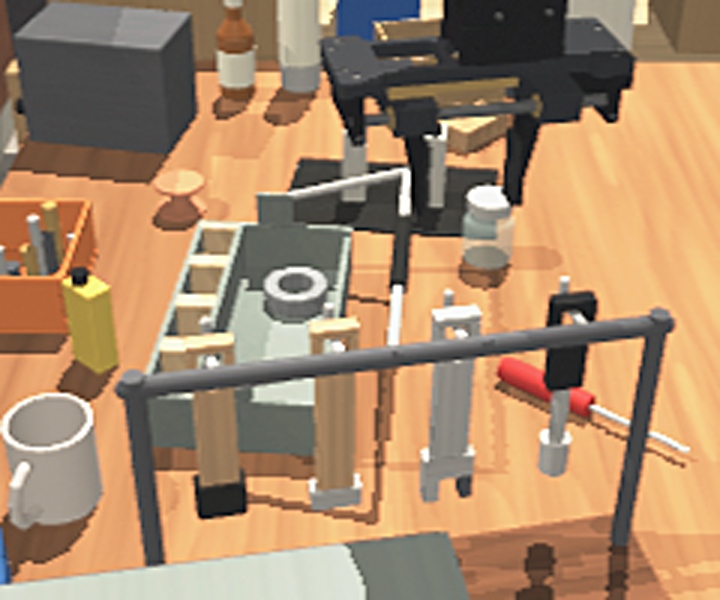

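Run:
```python
from h import *
c=capture("side")
for X in ((.4295+.034*.98,.2658+.034*.198,.306),(.4295-.034*.98,.2658-.034*.198,.306),(.498,-.33,.109),(.405,-.32,.109),(.3182+.0,.0,0)):
    u=proj(c,X); print(X,u.round(1),"in s9",((u-[210,100])*3).round())
print("cam",-c["R"].T@c["t"])
crop(c,310,90,430,190,6,"s10.png")
```

```text
(0.46282, 0.272532, 0.306) [347.6 181. ] in s9 [413. 243.]
(0.39618, 0.25906799999999996, 0.306) [378.9 177.7] in s9 [507. 233.]
(0.498, -0.33, 0.109) [328.6 138.4] in s9 [356. 115.]
(0.405, -0.32, 0.109) [354.7 139.8] in s9 [434. 119.]
(0.3182, 0.0, 0) [387.5 218.7] in s9 [532. 356.]
cam [0.50966419 0.99214537 0.75539262]
```

View pics/s10.png

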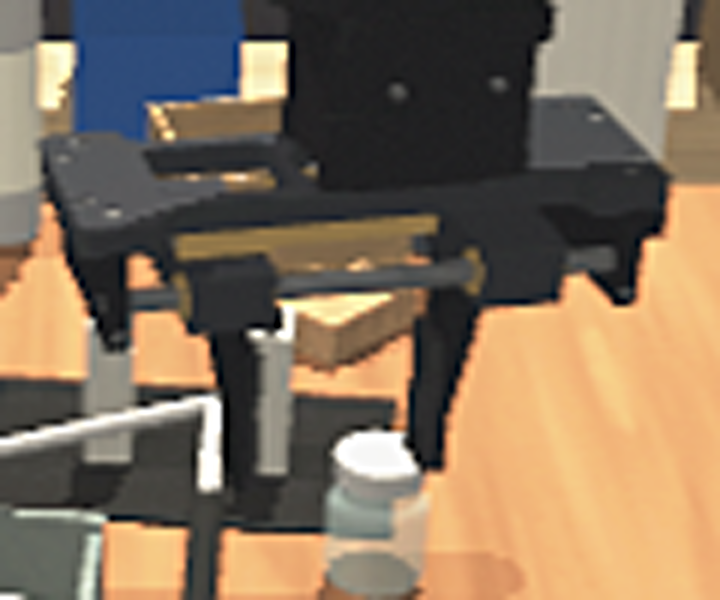

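Run:
```python
from h import *
c=capture("side");t=capture("top")
for X in ((.652,.343,.243),(.2785,.2665,.243),(.6062,.2819,.25),(.475-.0441,.257-.009,.251),(.475-.1323,.257-.027,.251),(.6952,.1353,.06),(.5261,.1507,.06),(.35,-.19,.08)):
    u=proj(c,X); print(X,"in s9",((u-[210,100])*3).round())
s=lambda x,y:(210+x/3,100+y/3)
g=lambda x,y:(170+x/3.5,130+y/3.5)
print(tri(c,s(448,294),t,g(208,337)),tri(c,s(564,282),t,g(225,455)),tri(c,s(208,322),t,g(169,106)))
print("jar lid",tri(c,s(487,200),t,(393,258)))
w=capture("wrist");
print("wristcam pos",-w["R"].T@w["t"])
```

```text
(0.652, 0.343, 0.243) in s9 [135. 376.]
(0.2785, 0.2665, 0.243) in s9 [663. 313.]
(0.6062, 0.2819, 0.25) in s9 [210. 316.]
(0.43089999999999995, 0.248, 0.251) in s9 [452. 289.]
(0.3427, 0.23, 0.251) in s9 [568. 276.]
(0.6952, 0.1353, 0.06) in s9 [140. 393.]
(0.5261, 0.1507, 0.06) in s9 [327. 404.]
(0.35, -0.19, 0.08) in s9 [489. 195.]
(array([0.43105296, 0.25028838, 0.2472686 ]), np.float64(0.005854816879862203)) (array([0.34372345, 0.23599458, 0.24886405]), np.float64(0.0054750370787804556)) (array([0.60689521, 0.28364967, 0.24533385]), np.float64(0.0023417911401121135))
jar lid (array([ 0.35121502, -0.19118341,  0.07318737]), np.float64(0.0012705682184950768))
wristcam pos [0.41527116 0.33280422 0.4970151 ]
```

Run:
```python
from h import *
w=capture("wrist");c=capture("side");s=read_state();R=s["tcp_rot"];p=s["position"]
for dx in (-.0285,-.0435,.0285,.0435):
  for dy in (-.0095,.0095):
    for dz in (0,-.028,-.07):
      X=p+R@np.array([dx,dy,dz]); print((dx,dy,dz),(proj(w,X)*1.25).round(),((proj(c,X)-[310,90])*6).round())
crop(w,180,200,460,340,2.8,"w10.png")
```

```text
(-0.0285, -0.0095, 0) [341. 272.] [407. 542.]
(-0.0285, -0.0095, -0.028) [333. 291.] [413. 472.]
(-0.0285, -0.0095, -0.07) [313. 334.] [423. 363.]
(-0.0285, 0.0095, 0) [343. 308.] [391. 514.]
(-0.0285, 0.0095, -0.028) [334. 331.] [397. 445.]
(-0.0285, 0.0095, -0.07) [316. 385.] [406. 337.]
(-0.0435, -0.0095, 0) [311. 272.] [448. 538.]
(-0.0435, -0.0095, -0.028) [298. 291.] [455. 468.]
(-0.0435, -0.0095, -0.07) [268. 334.] [466. 359.]
(-0.0435, 0.0095, 0) [313. 308.] [431. 510.]
(-0.0435, 0.0095, -0.028) [301. 332.] [438. 441.]
(-0.0435, 0.0095, -0.07) [272. 385.] [448. 333.]
(0.0285, -0.0095, 0) [454. 272.] [248. 559.]
(0.0285, -0.0095, -0.028) [464. 291.] [252. 489.]
(0.0285, -0.0095, -0.07) [484. 334.] [257. 379.]
(0.0285, 0.0095, 0) [453. 308.] [235. 531.]
(0.0285, 0.0095, -0.028) [462. 331.] [238. 461.]
(0.0285, 0.0095, -0.07) [481. 385.] [243. 352.]
(0.0435, -0.0095, 0) [484. 272.] [206. 564.]
(0.0435, -0.0095, -0.028) [498. 291.] [209. 493.]
(0.0435, -0.0095, -0.07) [530. 334.] [212. 383.]
(0.0435, 0.0095, 0) [482. 308.] [193. 535.]
(0.0435, 0.0095, -0.028) [495. 331.] [195. 466.]
(0.0435, 0.0095, -0.07) [525. 385.] [199. 356.]
```

View pics/w10.png

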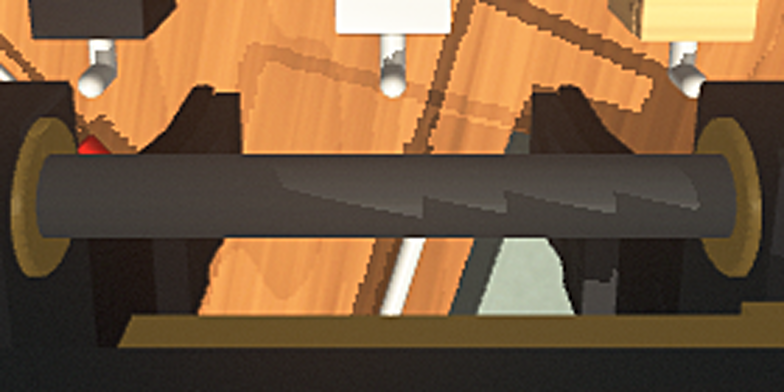

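```bash
python3 -m crank '[[[0,-0.1,3],[0,0,0]],[[0,0,3],[0,0,0]],[[0,0,2],[0,0,0]],[[0,0,1],[0,0,0]],[[0,0,0],[0,0,0]],[[0,0,0],[0,0,0]]]'
python3 - <<'E'
from h import *
go(.429,.267,.192,11.6)
c=capture("side");crop(c,290,130,450,270,4.2,"s11.png")
w=capture("wrist");crop(w,180,150,460,340,2.8,"w11.png")
E
```

```text
time_s: 18.1
position: [0.4299, 0.2683, 0.2172]
tcp_rot: [[0.98, 0.201, 0.001], [0.201, -0.98, 0.0], [0.001, -0.0, -1.0]]
force: [0.4, -1.0, 0.8]
opening: 0.652
t 18.1 pos [0.4299 0.2683 0.2172] yaw 11.6 q6 [19. 19. 97.  0. 63.  8.] F [ 0.4 -1.   0.8] open 0.652
shift cm [-0.12  0.11  2.52]
turn 11.6 [-0.    -0.001 -0.   ]
turn 191.6 [-2.000e-03  0.000e+00  3.141e+00]
```

View pics/s11.png

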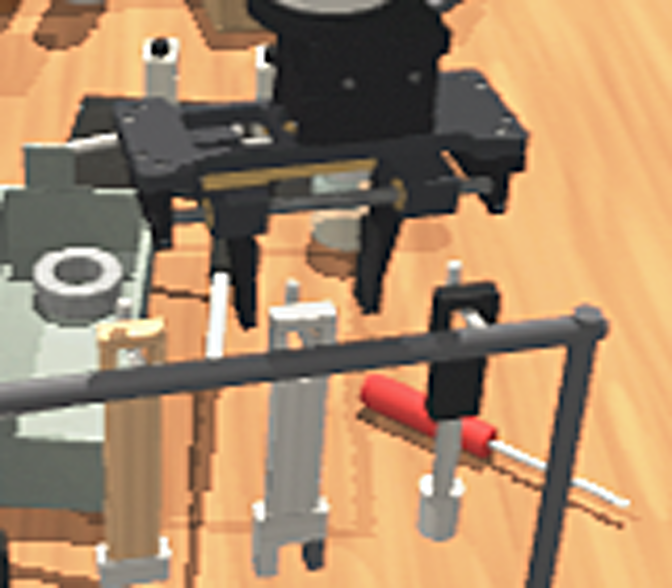

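View pics/w11.png

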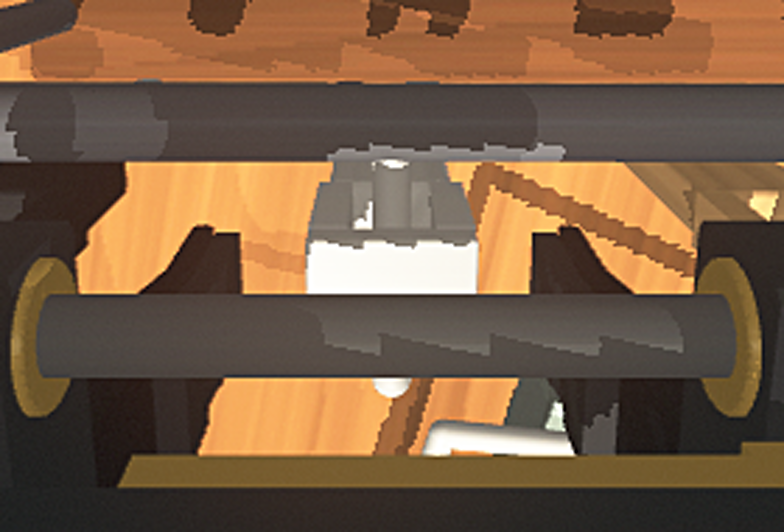

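```bash
python3 -m crank '[[[0,0.1,1],[0,0,0]],[[0,0,1],[0,0,0]],[[0,0,0.7],[0,0,0]],[[0,0,0],[0,0,0]],[[0,0,0],[0,0,0]]]'; python3 -m crank '[[[0,0,0],[0,0,0]],[[0,0,0],[0,0,0]],[[0,0,0],[0,0,0]],[[0,0,0],[0,0,0]],[[0,0,0],[0,0,0]],[[0,0,0],[0,0,0]],[[0,0,0],[0,0,0]],[[0,0,0],[0,0,0]]]' 1
python3 - <<'E'
from h import *
go(.429,.267,.192,11.6)
c=capture("side");crop(c,290,130,450,270,4.2,"s12.png")
E
```

```text
time_s: 18.7
position: [0.4292, 0.267, 0.189]
tcp_rot: [[0.98, 0.201, -0.001], [0.201, -0.98, -0.0], [-0.001, 0.0, -1.0]]
force: [0.6, 0.5, -0.4]
opening: 0.651
time_s: 19.5
position: [0.4298, 0.2672, 0.1897]
tcp_rot: [[0.98, 0.201, 0.001], [0.201, -0.98, 0.0], [0.001, -0.0, -1.0]]
force: [1.2, 0.1, 0.7]
opening: 0.388
t 19.5 pos [0.4298 0.2672 0.1897] yaw 11.6 q6 [19. 21. 99. -0. 59.  8.] F [1.2 0.1 0.7] open 0.388
shift cm [-0.08  0.01 -0.23]
turn 11.6 [-0.    -0.001 -0.   ]
turn 191.6 [-2.000e-03  0.000e+00  3.141e+00]
```

View pics/s12.png

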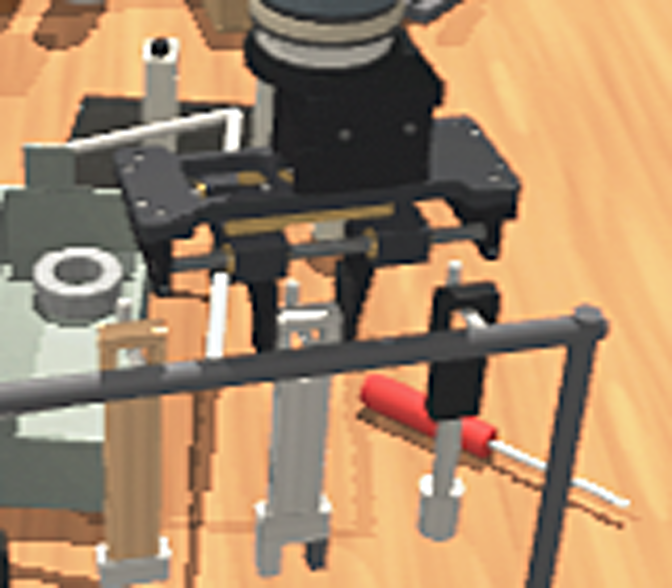

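```bash
python3 -m crank '[[[0,0,-0.9],[0,0,0]],[[0,0,-0.9],[0,0,0]],[[0,0,0],[0,0,0]],[[0,0,0],[0,0,0]],[[0,0,0],[0,0,0]]]'
python3 - <<'E'
from h import *
go(.429,.267,.207,11.6)
c=capture("side");crop(c,290,130,450,270,4.2,"s13.png")
E
```

```text
time_s: 20.05
position: [0.4289, 0.2669, 0.2073]
tcp_rot: [[0.98, 0.201, -0.001], [0.201, -0.98, -0.0], [-0.001, 0.0, -1.0]]
force: [-0.5, 0.1, -1.9]
opening: 0.387
t 20.1 pos [0.4289 0.2669 0.2073] yaw 11.6 q6 [19. 20. 98.  0. 62.  8.] F [-0.5  0.1 -1.9] open 0.387
shift cm [ 0.01 -0.01  0.03]
turn 11.6 [ 0.     0.001 -0.   ]
turn 191.6 [ 1.000e-03 -0.000e+00  3.141e+00]
```

View pics/s13.png

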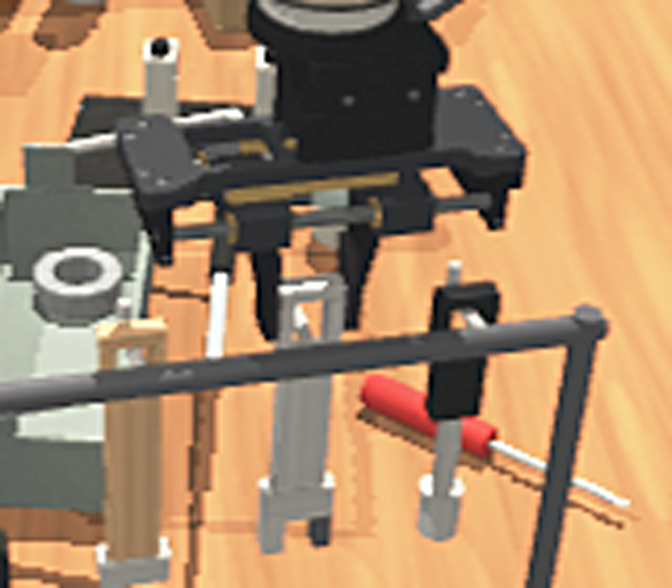

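```bash
python3 -m crank '[[[0,1.5,0],[0,0,0]],[[0,2,0],[0,0,0]],[[0,2,0],[0,0,0]],[[0,2,0],[0,0,0]],[[0,1.5,0],[0,0,0]],[[0,0,-3],[0,0,0]],[[0,0,-3],[0,0,0]],[[0,0,-2],[0,0,0]],[[0,0,0],[0,0,0]],[[0,0,0],[0,0,0]]]'
python3 - <<'E'
from h import *
go(.6672,.09,.29,85.4)
c=capture("side");crop(c,250,70,450,270,3,"s14.png")
E
```

```text
time_s: 21.1
position: [0.4468, 0.1788, 0.2868]
tcp_rot: [[0.98, 0.201, -0.001], [0.201, -0.98, -0.0], [-0.001, -0.0, -1.0]]
force: [-1.3, -0.3, -2.4]
opening: 0.391
t 21.1 pos [0.4468 0.1788 0.2868] yaw 11.6 q6 [ 8. 13. 95. -0. 73. -3.] F [-1.3 -0.3 -2.4] open 0.391
shift cm [19.81 13.12 -0.33]
turn 85.4 [-1.000e-03  1.000e-03 -1.288e+00]
turn 265.4 [1.000e-03 1.000e-03 1.853e+00]
```

View pics/s14.png

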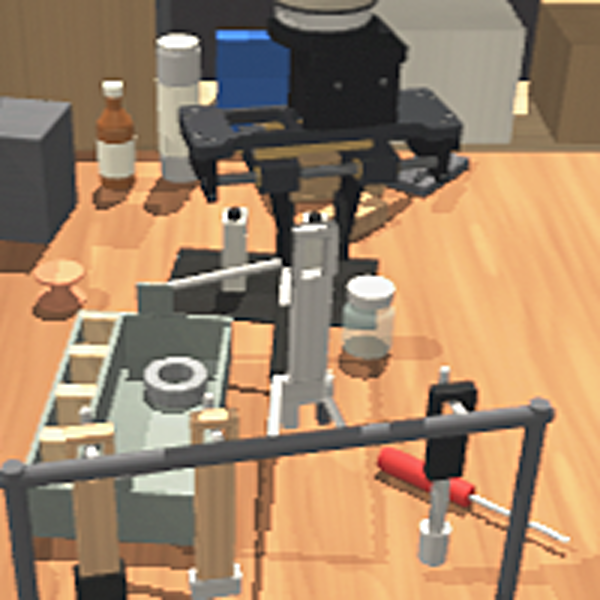

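```bash
python3 -m crank '[[[0,0,0],[0,0,-0.143]],[[0,0,0],[0,0,-0.143]],[[0,0,0],[0,0,-0.143]],[[0,0,0],[0,0,-0.143]],[[0,0,0],[0,0,-0.143]],[[0,0,0],[0,0,-0.143]],[[0,0,0],[0,0,-0.143]],[[0,0,0],[0,0,-0.143]],[[0,0,0],[0,0,-0.143]],[[0,0,0],[0,0,0]],[[0,0,0],[0,0,0]]]'
python3 - <<'E'
from h import *
go(.651,-.127,.286,85.4)
E
```

```text
time_s: 22.25
position: [0.4466, 0.1788, 0.2862]
tcp_rot: [[0.085, 0.996, -0.003], [0.996, -0.085, -0.0], [-0.001, -0.003, -1.0]]
force: [-0.4, -0.0, -1.7]
opening: 0.384
t 22.2 pos [0.4466 0.1788 0.2862] yaw 85.1 q6 [  8.  13.  95.   0.  73. -77.] F [-0.4 -0.  -1.7] open 0.384
shift cm [-28.74  22.96  -0.03]
turn 85.4 [-0.003  0.001 -0.004]
turn 265.4 [1.000e-03 4.000e-03 3.137e+00]
```

```bash
python3 -m crank '[[[-2.9,2.3,0],[0,0,0]],[[-2.9,2.3,0],[0,0,0]],[[-2.9,2.3,0],[0,0,0]],[[-2.9,2.3,0],[0,0,0]],[[-2.9,2.3,0],[0,0,0]],[[-2.9,2.3,0],[0,0,0]],[[-2.9,2.3,0],[0,0,0]],[[-2.9,2.3,0],[0,0,0]],[[-2.9,2.3,0],[0,0,0]],[[-2.6,2.3,0],[0,0,0]],[[0,0,0],[0,0,0]],[[0,0,0],[0,0,0]]]'; python3 -m crank '[[[0,0,3],[0,0,0]],[[0,0,2.6],[0,0,0]],[[0,0,0],[0,0,0]],[[0,0,0],[0,0,0]],[[0,0,0],[0,0,0]]]'
python3 - <<'E'
from h import *
go(.651,-.127,.23,85.4)
c=capture("side");crop(c,220,120,380,260,4.2,"s15.png")
w=capture("wrist");crop(w,0,0,640,400,1.25,"w15.png")
c=capture("top");crop(c,255,100,455,250,4,"t15.png")
E
```

```text
time_s: 23.45
position: [0.6527, -0.1263, 0.2859]
tcp_rot: [[0.085, 0.996, -0.003], [0.996, -0.085, 0.002], [0.001, -0.003, -1.0]]
force: [0.7, -0.1, -2.5]
opening: 0.388
time_s: 23.95
position: [0.6541, -0.1257, 0.2334]
tcp_rot: [[0.081, 0.997, 0.003], [0.997, -0.081, -0.001], [-0.001, 0.003, -1.0]]
force: [-0.6, 0.9, -2.1]
opening: 0.387
t 23.9 pos [ 0.6541 -0.1257  0.2334] yaw 85.3 q6 [ -20.   31.   73.    0.   75. -106.] F [-0.6  0.9 -2.1] open 0.387
shift cm [-0.16 -0.3   0.34]
turn 85.4 [ 0.003  0.001 -0.001]
turn 265.4 [ 1.00e-03 -5.00e-03  3.14e+00]
```

View pics/s15.png

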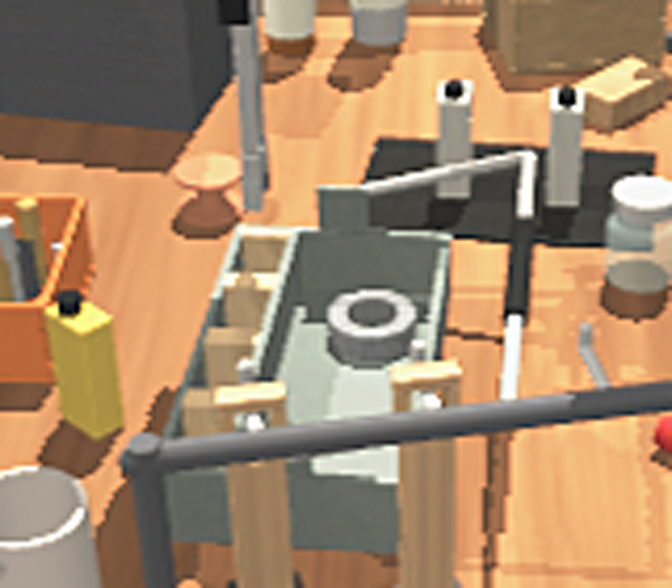

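View pics/w15.png

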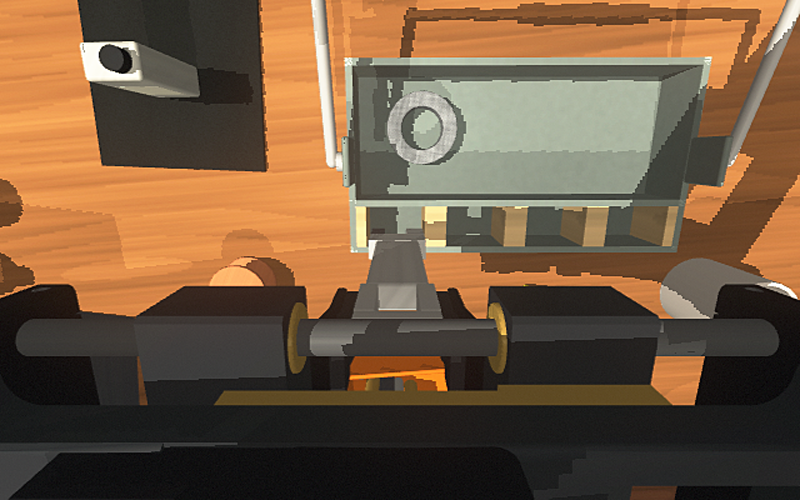

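View pics/t15.png

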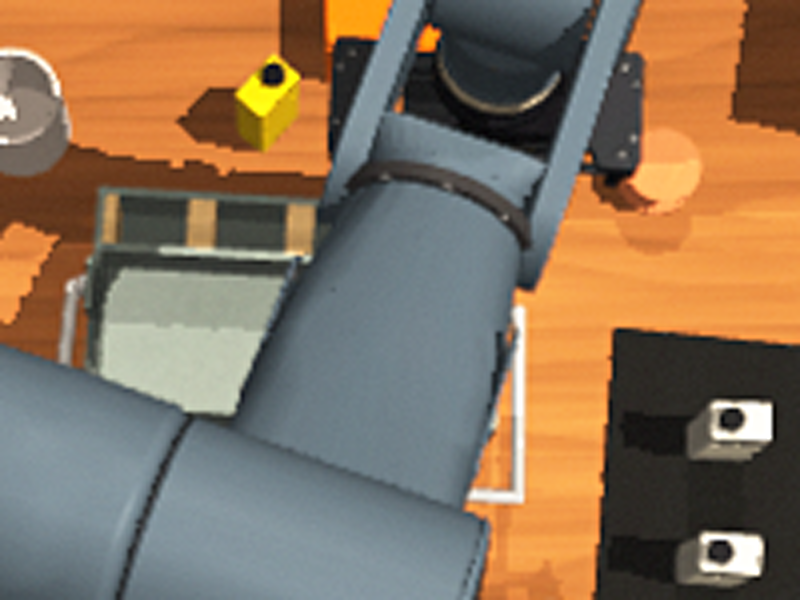

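Run:
```python
from h import *
c=capture("side");w=capture("wrist")
for X in ((.6541,-.1257,.11),(.6541,-.1257,.138)): print(proj(c,X),proj(w,X)*1.25)
print(tri(c,(280.5,168.5),w,(397/1.25,240/1.25)))
# pocket0 rim edges in w15: block edges
for p in ((370,207),(424,207),(446,207),(494,207),(527,207),(575,207)): print(p,onz(w,p[0]/1.25,p[1]/1.25,.06).round(4))
for p in ((530,206),(530,246)): print(p,onz(w,p[0]/1.25,p[1]/1.25,.06).round(4))
```

```text
[279.66218261 166.63966018] [396.86835501 239.7143777 ]
[279.11988181 158.86479607] [396.87148095 247.83674267]
(array([ 0.65375504, -0.125715  ,  0.10361824]), np.float64(0.0039020944075166004))
(370, 207) [ 0.6323 -0.1488  0.06  ]
(424, 207) [ 0.6364 -0.0992  0.06  ]
(446, 207) [ 0.638 -0.079  0.06 ]
(494, 207) [ 0.6416 -0.0349  0.06  ]
(527, 207) [ 0.6441 -0.0046  0.06  ]
(575, 207) [0.6477 0.0395 0.06  ]
(530, 206) [ 0.6434 -0.0018  0.06  ]
(530, 246) [ 0.6814 -0.0017  0.06  ]
```

```bash
python3 -m crank '[[[0,-0.2,3],[0,0,0]],[[0,0,3],[0,0,0]],[[0,0,2],[0,0,0]],[[0,0,1.5],[0,0,0]],[[0,0,0],[0,0,0]],[[0,0,0],[0,0,0]],[[0,0,0],[0,0,0]]]'; python3 -m crank '[[[0,0,0.5],[0,0,0]],[[0,0,0],[0,0,0]],[[0,0,0],[0,0,0]]]';python3 - <<'E'
from h import *
go(.651,-.127,.129,85.4)
w=capture("wrist");crop(w,0,0,640,400,1.25,"w16.png")
E
```

```text
time_s: 24.9
position: [0.6525, -0.1263, 0.1381]
tcp_rot: [[0.082, 0.997, 0.003], [0.997, -0.082, -0.001], [-0.001, 0.003, -1.0]]
force: [0.2, -1.0, -2.5]
opening: 0.389
time_s: 25.2
position: [0.6512, -0.1258, 0.1317]
tcp_rot: [[0.082, 0.997, 0.0], [0.997, -0.082, -0.0], [-0.0, 0.0, -1.0]]
force: [-0.5, -0.2, -2.6]
opening: 0.384
t 25.2 pos [ 0.6512 -0.1258  0.1317] yaw 85.3 q6 [ -21.   37.   79.   -0.   63. -106.] F [-0.5 -0.2 -2.6] open 0.384
shift cm [-0.12 -0.01  0.27]
turn 85.4 [ 0.     0.    -0.002]
turn 265.4 [ 0.   -0.    3.14]
```

View pics/w16.png

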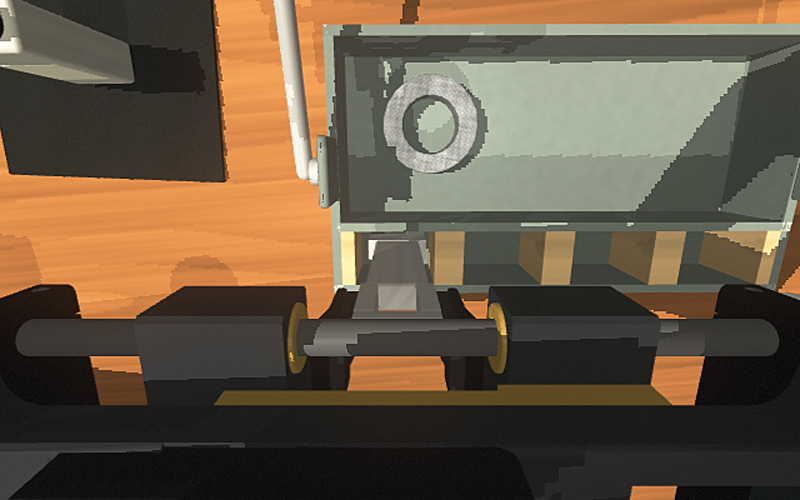

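```bash
python3 -m crank '[[[0,0,0.2],[0,0,0]],[[0,0,0],[0,0,0]]]'; python3 -m crank '[[[0,0,0],[0,0,0]],[[0,0,0],[0,0,0]],[[0,0,0],[0,0,0]],[[0,0,0],[0,0,0]],[[0,0,0],[0,0,0]]]' -0.2;python3 -m crank '[[[0,0,-2],[0,0,0]],[[0,0,-4],[0,0,0]],[[0,0,-4],[0,0,0]],[[0,0,-4],[0,0,0]],[[0,0,-4],[0,0,0]],[[0,0,0],[0,0,0]]]';python3 - <<'E'
from h import *
go(.446,.179,.3,85.4)
w=capture("wrist");crop(w,0,0,640,400,1.25,"w17.png")
c=capture("side");crop(c,220,120,380,260,4.2,"s17.png")
E
```

```text
time_s: 25.45
position: [0.651, -0.1257, 0.1292]
tcp_rot: [[0.082, 0.997, -0.0], [0.997, -0.082, 0.0], [0.0, -0.0, -1.0]]
force: [0.2, -0.3, -2.2]
opening: 0.388
time_s: 25.95
position: [0.6513, -0.1258, 0.1296]
tcp_rot: [[0.082, 0.997, 0.0], [0.997, -0.082, -0.0], [-0.0, 0.0, -1.0]]
force: [-0.0, 0.9, -0.5]
opening: 0.59
time_s: 26.55
position: [0.6548, -0.127, 0.3173]
tcp_rot: [[0.082, 0.997, 0.014], [0.997, -0.081, -0.005], [-0.004, 0.014, -1.0]]
force: [-0.1, -0.3, 1.3]
opening: 0.597
t 26.6 pos [ 0.6548 -0.127   0.3173] yaw 85.3 q6 [ -21.   27.   67.   -0.   85. -106.] F [-0.1 -0.3  1.3] open 0.597
shift cm [ 28.8  -23.32   1.29]
turn 85.4 [ 0.014  0.004 -0.001]
turn 265.4 [ 0.006 -0.022  3.14 ]
```

View pics/w17.png

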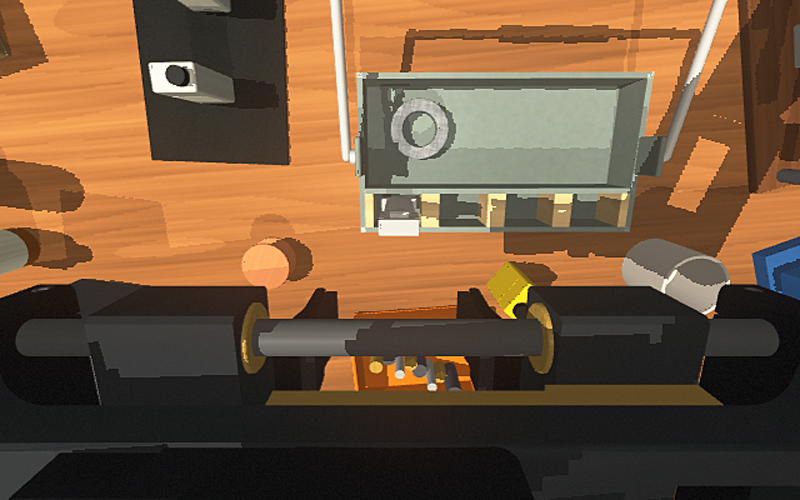

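View pics/s17.png

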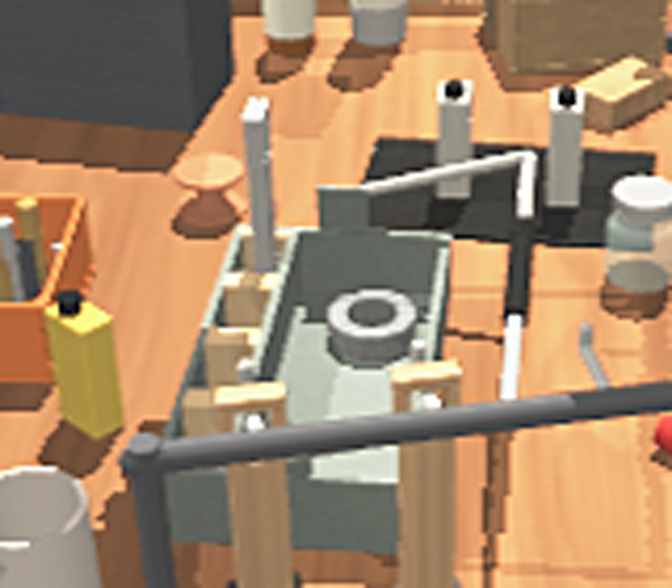

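```bash
python3 -c "
from h import *
go(.5187,.2855,.31,11.6)"
```

```text
t 26.6 pos [ 0.6516 -0.1259  0.3109] yaw 85.3 q6 [ -21.   28.   67.   -0.   85. -106.] F [-0.8 -0.7 -0.3] open 0.605
shift cm [ 3.992e+01 -1.660e+01  1.000e-02]
turn 11.6 [ 3.000e-03 -1.000e-03  1.287e+00]
turn 191.6 [ 1.000e-03  3.000e-03 -1.855e+00]
```

```bash
python3 -m crank '[[[3.6,-1.5,0],[0,0,0]],[[3.6,-1.5,0],[0,0,0]],[[3.6,-1.5,0],[0,0,0]],[[3.6,-1.5,0],[0,0,0]],[[3.6,-1.5,0],[0,0,0]],[[3.6,-1.5,0],[0,0,0]],[[3.6,-1.5,0],[0,0,0]],[[3.6,-1.5,0],[0,0,0]],[[3.6,-1.5,0],[0,0,0]],[[3.6,-1.5,0],[0,0,0]],[[3.9,-1.6,0],[0,0,0]]]' -0.3; python3 -m crank '[[[0,0,0],[0,0,0.143]],[[0,0,0],[0,0,0.143]],[[0,0,0],[0,0,0.143]],[[0,0,0],[0,0,0.143]],[[0,0,0],[0,0,0.143]],[[0,0,0],[0,0,0.143]],[[0,0,0],[0,0,0.143]],[[0,0,0],[0,0,0.143]],[[0,0,0],[0,0,0.143]],[[0,0,0],[0,0,0]],[[0,0,0],[0,0,0]]]';python3 -c "
from h import *
go(.5187,.2855,.217,11.6)"
```

```text
time_s: 27.75
position: [0.5166, 0.2862, 0.3072]
tcp_rot: [[0.082, 0.997, -0.004], [0.997, -0.082, -0.002], [-0.002, -0.004, -1.0]]
force: [0.6, -0.7, -0.0]
opening: 0.653
time_s: 28.85
position: [0.5176, 0.2852, 0.308]
tcp_rot: [[0.979, 0.204, -0.003], [0.204, -0.979, -0.001], [-0.003, 0.0, -1.0]]
force: [-0.4, 0.4, 0.3]
opening: 0.65
t 28.9 pos [0.5176 0.2852 0.308 ] yaw 11.7 q6 [18. 21. 78. -0. 80.  6.] F [-0.4  0.4  0.3] open 0.65
shift cm [ 0.15 -0.01  9.1 ]
turn 11.6 [0.    0.003 0.003]
turn 191.6 [-5.000e-03  1.000e-03 -3.139e+00]
```

```bash
python3 -m crank '[[[0.1,0,3],[0,0,0]],[[0,0,3],[0,0,0]],[[0,0,2],[0,0,0]],[[0,0,1],[0,0,0]],[[0,0,0],[0,0,0]],[[0,0,0],[0,0,0]]]';python3 - <<'E'
from h import *
go(.5187,.2855,.19,11.6)
w=capture("wrist");crop(w,180,150,460,340,2.8,"w18.png")
c=capture("side");crop(c,250,100,410,240,4.2,"s18.png")
E
```

```text
time_s: 29.45
position: [0.5199, 0.2859, 0.2201]
tcp_rot: [[0.98, 0.201, 0.001], [0.201, -0.98, 0.0], [0.001, -0.0, -1.0]]
force: [1.0, 0.3, -0.4]
opening: 0.652
t 29.4 pos [0.5199 0.2859 0.2201] yaw 11.6 q6 [18. 26. 85.  0. 69.  6.] F [ 1.   0.3 -0.4] open 0.652
shift cm [-0.13  0.01  3.01]
turn 11.6 [-0.    -0.001  0.   ]
turn 191.6 [ 2.000e-03 -0.000e+00 -3.141e+00]
```

View pics/w18.png

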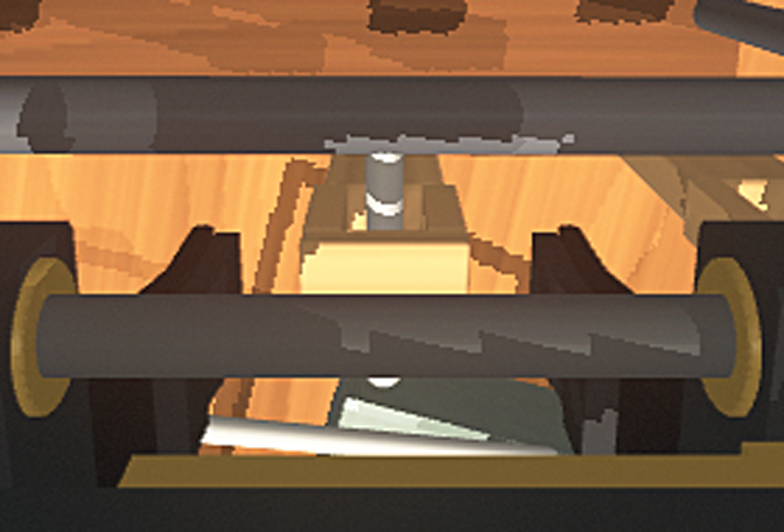

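View pics/s18.png

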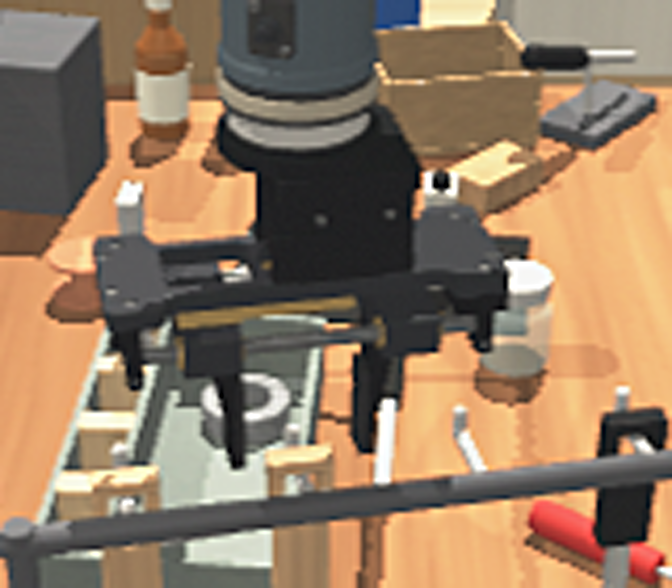

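Fingers (240 and 532) straddle the hammer top (300–468), centred. Descend, grip, lift, draw off.

```bash
python3 -m crank '[[[-0.1,0,1],[0,0,0]],[[0,0,1],[0,0,0]],[[0,0,1],[0,0,0]],[[0,0,0],[0,0,0]],[[0,0,0],[0,0,0]]]'; python3 -m crank '[[[0,0,0],[0,0,0]],[[0,0,0],[0,0,0]],[[0,0,0],[0,0,0]],[[0,0,0],[0,0,0]],[[0,0,0],[0,0,0]],[[0,0,0],[0,0,0]],[[0,0,0],[0,0,0]],[[0,0,0],[0,0,0]]]' 1;python3 -m crank '[[[0,0,-0.9],[0,0,0]],[[0,0,-0.9],[0,0,0]],[[0,0,0],[0,0,0]],[[0,0,0],[0,0,0]],[[0,0,0],[0,0,0]]]'
python3 - <<'E'
from h import *
go(.5187,.2855,.208,11.6)
c=capture("side");crop(c,250,130,410,270,4.2,"s19.png")
E
```

```text
time_s: 30.05
position: [0.518, 0.2854, 0.1888]
tcp_rot: [[0.98, 0.201, -0.001], [0.201, -0.98, -0.0], [-0.001, 0.0, -1.0]]
force: [-0.1, -0.2, 0.1]
opening: 0.647
time_s: 30.85
position: [0.5189, 0.2856, 0.1898]
tcp_rot: [[0.98, 0.201, 0.001], [0.201, -0.98, 0.0], [0.001, -0.0, -1.0]]
force: [1.4, 0.2, 1.7]
opening: 0.383
time_s: 31.35
position: [0.5178, 0.2853, 0.2071]
tcp_rot: [[0.98, 0.201, -0.001], [0.201, -0.98, -0.0], [-0.001, 0.0, -1.0]]
force: [-0.1, 1.0, -2.7]
opening: 0.387
t 31.4 pos [0.5178 0.2853 0.2071] yaw 11.6 q6 [18. 27. 86.  0. 67.  6.] F [-0.1  1.  -2.7] open 0.387
shift cm [ 0.09 -0.   -0.09]
turn 11.6 [ 0.     0.001 -0.   ]
turn 191.6 [ 2.000e-03 -0.000e+00  3.141e+00]
```

View pics/s19.png

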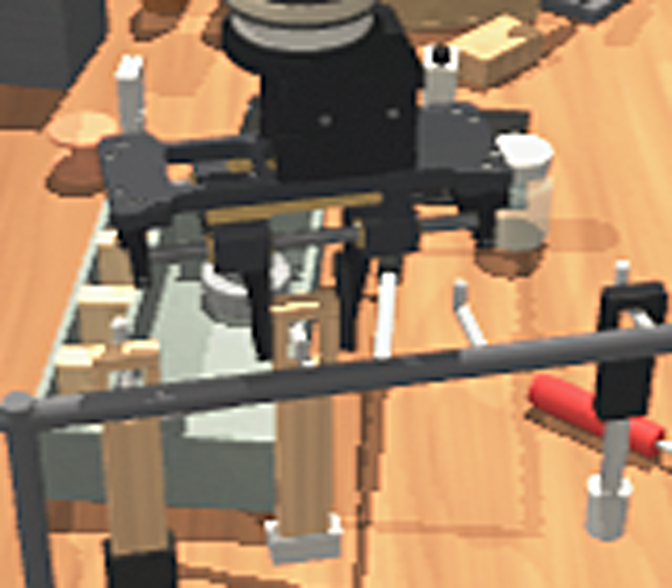

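```bash
python3 -m crank '[[[0,1.5,0],[0,0,0]],[[0,2,0],[0,0,0]],[[0,2,0],[0,0,0]],[[0,2,0],[0,0,0]],[[0,0.5,0],[0,0,0]],[[0,0,-3],[0,0,0]],[[0,0,-3],[0,0,0]],[[0,0,-2],[0,0,0]],[[0,0,0],[0,0,0]],[[0,0,0],[0,0,0]]]'; python3 -m crank '[[[0,0,0],[0,0,-0.143]],[[0,0,0],[0,0,-0.143]],[[0,0,0],[0,0,-0.143]],[[0,0,0],[0,0,-0.143]],[[0,0,0],[0,0,-0.143]],[[0,0,0],[0,0,-0.143]],[[0,0,0],[0,0,-0.143]],[[0,0,0],[0,0,-0.143]],[[0,0,0],[0,0,-0.143]],[[0,0,0],[0,0,0]],[[0,0,0],[0,0,0]]]'
python3 - <<'E'
from h import *
go(.658,-.054,.286,85.4)
E
```

```text
time_s: 32.4
position: [0.5339, 0.207, 0.287]
tcp_rot: [[0.98, 0.201, -0.001], [0.201, -0.98, 0.0], [-0.001, -0.0, -1.0]]
force: [-0.2, -0.9, -3.2]
opening: 0.388
time_s: 33.5
position: [0.5334, 0.207, 0.2859]
tcp_rot: [[0.085, 0.996, -0.003], [0.996, -0.085, -0.0], [-0.001, -0.003, -1.0]]
force: [0.8, 0.1, -3.1]
opening: 0.389
t 33.5 pos [0.5334 0.207  0.2859] yaw 85.1 q6 [ 10.  21.  83.   0.  77. -75.] F [ 0.8  0.1 -3.1] open 0.389
shift cm [-24.95  14.62  -0.04]
turn 85.4 [-0.003  0.001 -0.004]
turn 265.4 [1.000e-03 5.000e-03 3.137e+00]
```

```bash
python3 -m crank '[[[-3,1.8,0],[0,0,0]],[[-3,1.8,0],[0,0,0]],[[-3,1.8,0],[0,0,0]],[[-3,1.8,0],[0,0,0]],[[-3,1.8,0],[0,0,0]],[[-3,1.8,0],[0,0,0]],[[-3,1.8,0],[0,0,0]],[[-3,1.8,0],[0,0,0]],[[-1,0.2,0],[0,0,0]],[[0,0,0],[0,0,0]],[[0,0,3],[0,0,0]],[[0,0,2.6],[0,0,0]]]'; python3 -m crank '[[[0,0,0],[0,0,0]],[[0,0,0],[0,0,0]],[[0,0,0],[0,0,0]],[[0,0,0],[0,0,0]]]'
python3 - <<'E'
from h import *
go(.658,-.054,.23,85.4)
c=capture("side");crop(c,220,120,380,260,4.2,"s20.png")
w=capture("wrist");crop(w,0,0,640,400,1.25,"w20.png")
E
```

```text
time_s: 34.7
position: [0.6589, -0.0524, 0.2312]
tcp_rot: [[0.082, 0.997, 0.0], [0.997, -0.082, 0.001], [0.001, 0.0, -1.0]]
force: [-0.4, -0.7, -3.9]
opening: 0.386
time_s: 35.1
position: [0.6606, -0.0538, 0.2335]
tcp_rot: [[0.081, 0.997, 0.004], [0.997, -0.081, -0.001], [-0.0, 0.004, -1.0]]
force: [-0.7, 0.4, -2.8]
opening: 0.389
t 35.1 pos [ 0.6606 -0.0538  0.2335] yaw 85.3 q6 [ -14.   31.   74.    0.   75. -100.] F [-0.7  0.4 -2.8] open 0.389
shift cm [-0.04 -0.25  0.35]
turn 85.4 [ 0.004  0.001 -0.001]
turn 265.4 [ 1.00e-03 -6.00e-03  3.14e+00]
```

View pics/w20.png

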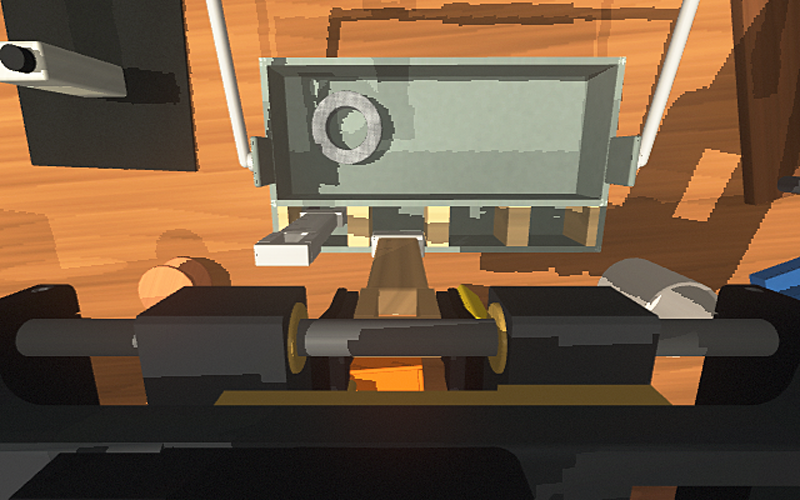

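View pics/s20.png

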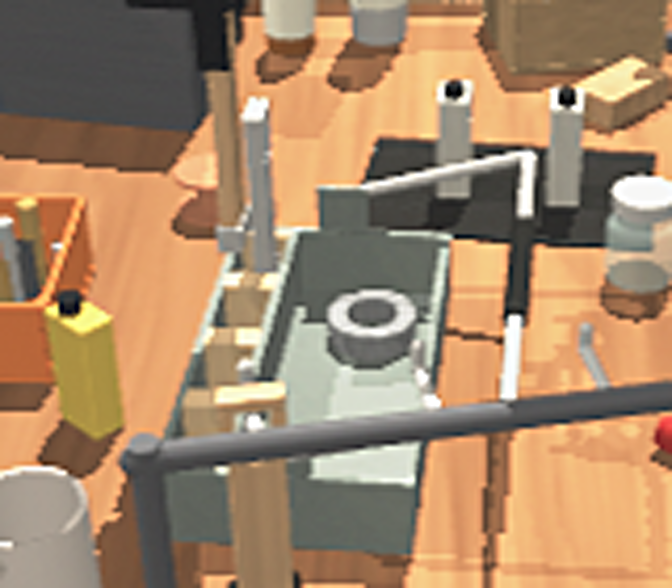

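Run:
```python
from h import *
c=capture("side");w=capture("wrist")
for X in ((.6606,-.0538,.1175),(.6606,-.0538,.29),(.651,-.126,.06),(.651,-.126,.186)): print(((proj(c,X)-[220,120])*4.2).round(),(proj(w,X)*1.25).round())
crop(c,250,120,320,200,8,"s20b.png")
for p in ((370,207),(424,207),(450,207),(499,207),(528,207)): print(p,onz(w,p[0]/1.25,p[1]/1.25,.06).round(4))
```

```text
[231. 237.] [397. 242.]
[214.  13.] [397. 346.]
[259. 252.] [319. 225.]
[249. 105.] [280. 261.]
(370, 207) [ 0.6383 -0.0766  0.06  ]
(424, 207) [ 0.6424 -0.0271  0.06  ]
(450, 207) [ 0.6444 -0.0032  0.06  ]
(499, 207) [0.648  0.0417 0.06  ]
(528, 207) [0.6502 0.0683 0.06  ]
```

View pics/s20b.png

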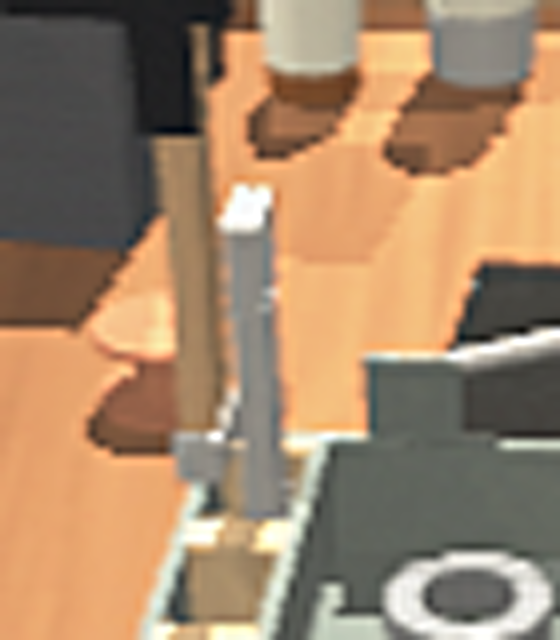

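```bash
python3 -m crank '[[[0.1,-0.2,3],[0,0,0]],[[0,0,3],[0,0,0]],[[0,0,2.5],[0,0,0]],[[0,0,1.5],[0,0,0]],[[0,0,0],[0,0,0]],[[0,0,0],[0,0,0]],[[0,0,0],[0,0,0]]]'; python3 -m crank '[[[0,0,0.5],[0,0,0]],[[0,0,0.4],[0,0,0]],[[0,0,0],[0,0,0]],[[0,0,0],[0,0,0]]]';python3 - <<'E'
from h import *
go(.651,-.127,.1225,85.4)
w=capture("wrist");crop(w,0,0,640,400,1.25,"w21.png")
E
```

```text
time_s: 36.0
position: [0.6591, -0.0532, 0.1333]
tcp_rot: [[0.082, 0.997, 0.004], [0.997, -0.082, -0.001], [-0.001, 0.004, -1.0]]
force: [-0.7, 0.4, -2.3]
opening: 0.389
time_s: 36.4
position: [0.6575, -0.0528, 0.1224]
tcp_rot: [[0.082, 0.997, -0.0], [0.997, -0.082, 0.0], [0.0, -0.0, -1.0]]
force: [-0.6, 0.3, -2.7]
opening: 0.386
t 36.4 pos [ 0.6575 -0.0528  0.1224] yaw 85.3 q6 [ -14.   37.   80.   -0.   62. -100.] F [-0.6  0.3 -2.7] open 0.386
shift cm [-7.45 -0.04 -0.01]
turn 85.4 [-0.    -0.    -0.002]
turn 265.4 [-0.    0.    3.14]
```

View pics/w21.png

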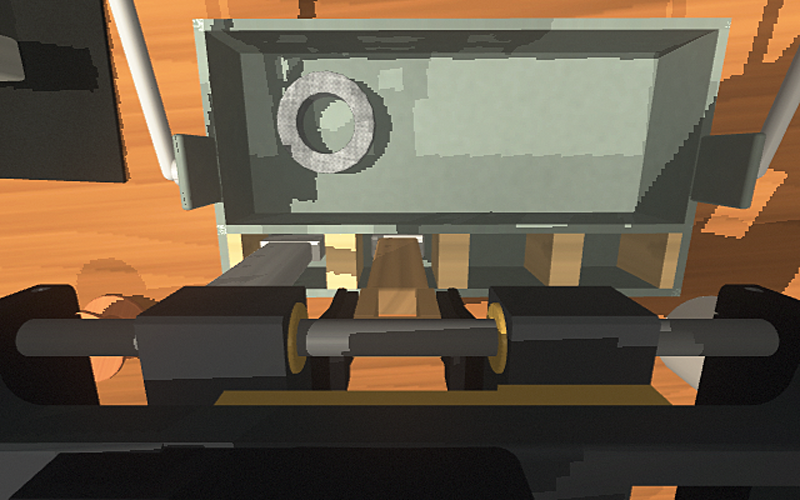

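```bash
python3 -m crank '[[[0,0,0.2],[0,0,0]],[[0,0,0],[0,0,0]]]'; python3 -m crank '[[[0,0,0],[0,0,0]],[[0,0,0],[0,0,0]],[[0,0,0],[0,0,0]],[[0,0,0],[0,0,0]],[[0,0,0],[0,0,0]]]' -0.2;python3 -m crank '[[[0,0,-2],[0,0,0]],[[0,0,-4],[0,0,0]],[[0,0,-4],[0,0,0]],[[0,0,-4],[0,0,0]],[[0,0,-4],[0,0,0]],[[0,0,-1],[0,0,0]],[[0,0,0],[0,0,0]],[[0,0,0],[0,0,0]]]';python3 - <<'E'
from h import *
go(.6069,.3035,.31,11.6)
w=capture("wrist");crop(w,0,0,640,400,1.25,"w22.png")
E
```

```text
time_s: 36.65
position: [0.6583, -0.0529, 0.122]
tcp_rot: [[0.082, 0.997, 0.002], [0.997, -0.082, -0.0], [-0.0, 0.002, -1.0]]
force: [-1.6, 0.2, 3.7]
opening: 0.388
time_s: 37.15
position: [0.6575, -0.0529, 0.1202]
tcp_rot: [[0.082, 0.997, -0.0], [0.997, -0.082, 0.0], [0.0, -0.0, -1.0]]
force: [-0.7, 0.2, -0.8]
opening: 0.591
time_s: 37.95
position: [0.6566, -0.0526, 0.3087]
tcp_rot: [[0.082, 0.997, -0.003], [0.997, -0.082, 0.001], [0.001, -0.003, -1.0]]
force: [-1.6, 0.4, 0.2]
opening: 0.596
t 38.0 pos [ 0.6566 -0.0526  0.3087] yaw 85.3 q6 [ -14.   28.   68.    0.   84. -100.] F [-1.6  0.4  0.2] open 0.596
shift cm [35.09 -7.86 -0.09]
turn 11.6 [-3.000e-03  1.000e-03  1.287e+00]
turn 191.6 [-0.002 -0.003 -1.855]
```

View pics/w22.png

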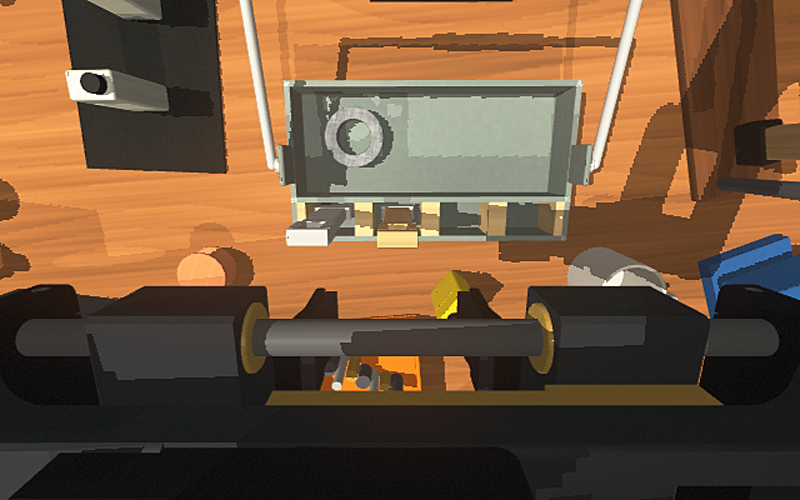

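```bash
python3 -m crank '[[[3.5,-0.8,0],[0,0,0]],[[3.5,-0.8,0],[0,0,0]],[[3.5,-0.8,0],[0,0,0]],[[3.5,-0.8,0],[0,0,0]],[[3.5,-0.8,0],[0,0,0]],[[3.5,-0.8,0],[0,0,0]],[[3.5,-0.8,0],[0,0,0]],[[3.5,-0.8,0],[0,0,0]],[[3.5,-0.8,0],[0,0,0]],[[3.6,-0.7,0],[0,0,0]],[[0,0,0],[0,0,0]]]' -0.3; python3 -m crank '[[[0,0,0],[0,0,0.143]],[[0,0,0],[0,0,0.143]],[[0,0,0],[0,0,0.143]],[[0,0,0],[0,0,0.143]],[[0,0,0],[0,0,0.143]],[[0,0,0],[0,0,0.143]],[[0,0,0],[0,0,0.143]],[[0,0,0],[0,0,0.143]],[[0,0,0],[0,0,0.143]],[[0,0,0],[0,0,0]],[[0,0,0],[0,0,0]]]';python3 - <<'E'
from h import *
go(.6069,.3035,.22,11.6)
w=capture("wrist");crop(w,0,0,640,400,1.25,"w23.png")
E
```

```text
time_s: 39.1
position: [0.605, 0.3079, 0.3073]
tcp_rot: [[0.076, 0.997, -0.005], [0.997, -0.076, 0.001], [0.0, -0.005, -1.0]]
force: [-0.6, -0.3, -0.1]
opening: 0.648
time_s: 40.2
position: [0.6071, 0.3026, 0.3088]
tcp_rot: [[0.979, 0.203, -0.003], [0.203, -0.979, -0.001], [-0.003, 0.001, -1.0]]
force: [-0.9, -0.2, 0.1]
opening: 0.651
t 40.2 pos [0.6071 0.3026 0.3088] yaw 11.7 q6 [17. 29. 65. -0. 86.  5.] F [-0.9 -0.2  0.1] open 0.651
shift cm [ 0.03 -0.1   8.88]
turn 11.6 [0.001 0.003 0.002]
turn 191.6 [-5.00e-03  1.00e-03 -3.14e+00]
```

View pics/w23.png

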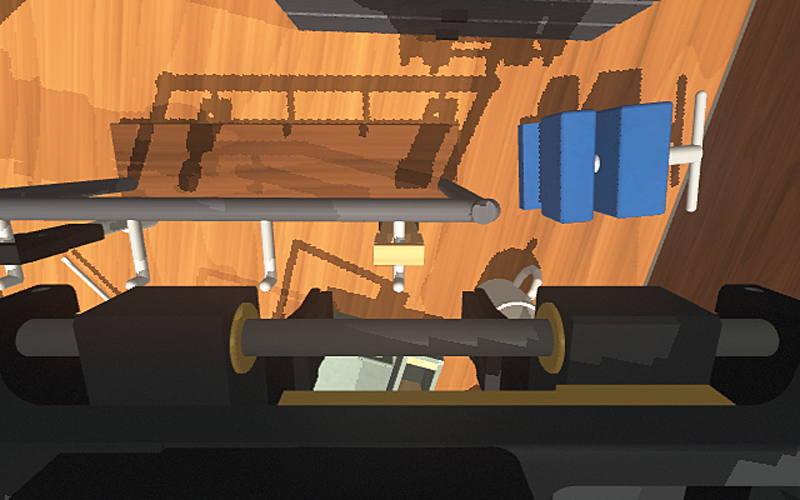

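```bash
python3 -m crank '[[[0.1,-0.1,3],[0,0,0]],[[0,0,3],[0,0,0]],[[0,0,2.5],[0,0,0]],[[0,0,1.5],[0,0,0]],[[0,0,1],[0,0,0]],[[0,0,0.9],[0,0,0]],[[0,0,0],[0,0,0]],[[0,0,0],[0,0,0]]]'; python3 -m crank '[[[0,0,0],[0,0,0]],[[0,0,0],[0,0,0]],[[0,0,0],[0,0,0]],[[0,0,0],[0,0,0]],[[0,0,0],[0,0,0]],[[0,0,0],[0,0,0]],[[0,0,0],[0,0,0]],[[0,0,0],[0,0,0]]]' 1;python3 -m crank '[[[0,0,-0.9],[0,0,0]],[[0,0,-0.9],[0,0,0]],[[0,0,0],[0,0,0]],[[0,0,0],[0,0,0]],[[0,0,0],[0,0,0]]]'
python3 - <<'E'
from h import *
go(.6069,.3035,.208,11.6)
c=capture("side");crop(c,210,130,370,270,4.2,"s24.png")
E
```

```text
time_s: 41.05
position: [0.6088, 0.3048, 0.1921]
tcp_rot: [[0.98, 0.201, 0.001], [0.201, -0.98, 0.0], [0.001, -0.0, -1.0]]
force: [0.1, 0.5, 0.1]
opening: 0.653
time_s: 41.85
position: [0.6082, 0.3046, 0.1918]
tcp_rot: [[0.98, 0.201, -0.0], [0.201, -0.98, 0.0], [-0.0, -0.0, -1.0]]
force: [-0.9, -1.1, 3.6]
opening: 0.384
time_s: 42.35
position: [0.608, 0.3045, 0.2091]
tcp_rot: [[0.98, 0.201, -0.001], [0.201, -0.98, -0.0], [-0.001, 0.0, -1.0]]
force: [-0.6, -0.1, -1.9]
opening: 0.389
t 42.4 pos [0.608  0.3045 0.2091] yaw 11.6 q6 [17. 34. 72. -0. 74.  6.] F [-0.6 -0.1 -1.9] open 0.389
shift cm [-0.13  0.08  0.11]
turn 11.6 [ 0.     0.001 -0.   ]
turn 191.6 [ 1.000e-03 -0.000e+00  3.141e+00]
```

View pics/s24.png

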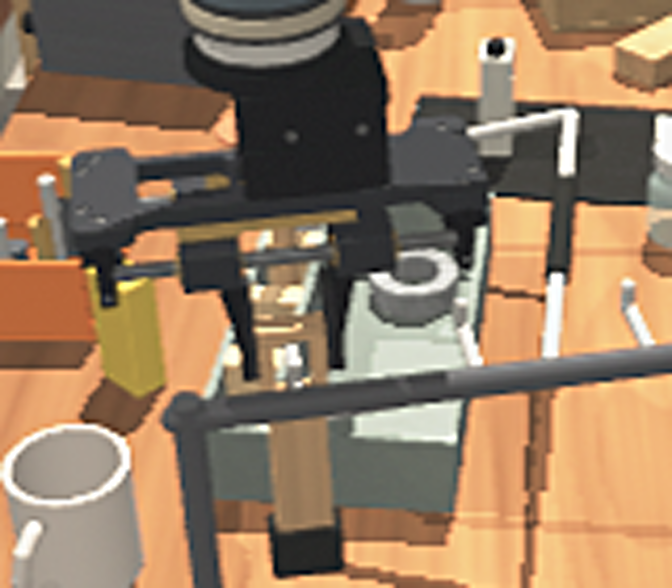

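```bash
python3 -m crank '[[[0,1.5,0],[0,0,0]],[[0,2,0],[0,0,0]],[[0,2,0],[0,0,0]],[[0,2,0],[0,0,0]],[[0,0,-3],[0,0,0]],[[0,0,-3],[0,0,0]],[[0,0,-2],[0,0,0]],[[0,0,0],[0,0,0]],[[0,0,0],[0,0,0]]]'; python3 -m crank '[[[0,0,0],[0,0,-0.143]],[[0,0,0],[0,0,-0.143]],[[0,0,0],[0,0,-0.143]],[[0,0,0],[0,0,-0.143]],[[0,0,0],[0,0,-0.143]],[[0,0,0],[0,0,-0.143]],[[0,0,0],[0,0,-0.143]],[[0,0,0],[0,0,-0.143]],[[0,0,0],[0,0,-0.143]],[[0,0,0],[0,0,0]],[[0,0,0],[0,0,0]]]'
python3 - <<'E'
from h import *
go(.664,.021,.286,85.4)
E
```

```text
time_s: 43.3
position: [0.6231, 0.2302, 0.2889]
tcp_rot: [[0.98, 0.2, -0.001], [0.2, -0.98, -0.0], [-0.001, 0.0, -1.0]]
force: [-0.6, 0.2, -1.9]
opening: 0.388
time_s: 44.4
position: [0.6225, 0.2308, 0.2876]
tcp_rot: [[0.085, 0.996, -0.003], [0.996, -0.085, -0.001], [-0.001, -0.003, -1.0]]
force: [0.2, 0.8, -2.6]
opening: 0.389
t 44.4 pos [0.6225 0.2308 0.2876] yaw 85.1 q6 [ 11.  29.  69.  -0.  82. -74.] F [ 0.2  0.8 -2.6] open 0.389
shift cm [-20.55   5.92   0.16]
turn 85.4 [-0.003  0.001 -0.005]
turn 265.4 [2.000e-03 5.000e-03 3.137e+00]
```

```bash
python3 -m crank '[[[-3,0.9,0],[0,0,0]],[[-3,0.9,0],[0,0,0]],[[-3,0.9,0],[0,0,0]],[[-3,0.9,0],[0,0,0]],[[-3,0.9,0],[0,0,0]],[[-3,0.9,0],[0,0,0]],[[-2.5,0.5,0],[0,0,0]],[[0,0,0],[0,0,0]],[[0,0,3],[0,0,0]],[[0,0,2.6],[0,0,0]],[[0,0,0],[0,0,0]],[[0,0,0],[0,0,0]]]'; python3 -m crank '[[[0,0,0],[0,0,0]],[[0,0,0],[0,0,0]]]'
python3 - <<'E'
from h import *
go(.664,.021,.23,85.4)
w=capture("wrist");crop(w,0,0,640,400,1.25,"w25.png")
E
```

```text
time_s: 45.6
position: [0.6651, 0.0227, 0.2331]
tcp_rot: [[0.082, 0.997, -0.001], [0.997, -0.082, 0.0], [0.0, -0.001, -1.0]]
force: [0.5, -0.2, -1.3]
opening: 0.385
time_s: 45.8
position: [0.6665, 0.0222, 0.2353]
tcp_rot: [[0.082, 0.997, 0.003], [0.997, -0.082, -0.0], [-0.0, 0.003, -1.0]]
force: [-0.5, 0.7, -0.8]
opening: 0.384
t 45.8 pos [0.6665 0.0222 0.2353] yaw 85.3 q6 [ -8.  31.  73.   0.  76. -93.] F [-0.5  0.7 -0.8] open 0.384
shift cm [-0.14 -0.24  0.53]
turn 85.4 [ 0.003  0.    -0.001]
turn 265.4 [ 0.    -0.005  3.14 ]
```

View pics/w25.png

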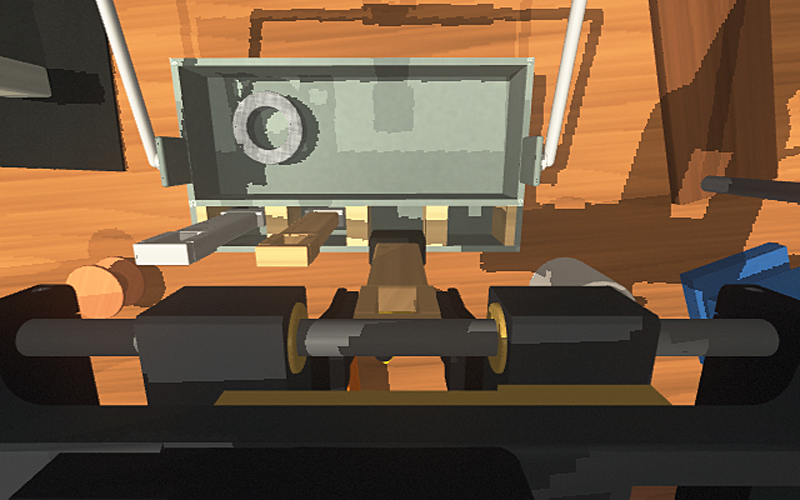

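```bash
python3 -m crank '[[[-0.1,-0.2,3],[0,0,0]],[[0,0,3],[0,0,0]],[[0,0,3],[0,0,0]],[[0,0,1.5],[0,0,0]],[[0,0,0],[0,0,0]],[[0,0,0],[0,0,0]],[[0,0,0],[0,0,0]]]'; python3 -m crank '[[[0,0,0.5],[0,0,0]],[[0,0,0.4],[0,0,0]],[[0,0,0.4],[0,0,0]],[[0,0,0],[0,0,0]],[[0,0,0],[0,0,0]]]';python3 - <<'E'
from h import *
go(.664,.021,.114,85.4)
w=capture("wrist");crop(w,0,0,640,400,1.25,"w26.png")
E
```

```text
time_s: 46.55
position: [0.6651, 0.021, 0.1306]
tcp_rot: [[0.082, 0.997, 0.004], [0.997, -0.082, -0.001], [-0.0, 0.004, -1.0]]
force: [0.4, 0.1, -1.6]
opening: 0.387
time_s: 47.05
position: [0.6632, 0.0212, 0.1152]
tcp_rot: [[0.082, 0.997, -0.0], [0.997, -0.082, 0.0], [0.0, -0.0, -1.0]]
force: [-0.5, -0.5, -1.0]
opening: 0.389
t 47.0 pos [0.6632 0.0212 0.1152] yaw 85.3 q6 [ -8.  38.  80.  -0.  62. -93.] F [-0.5 -0.5 -1. ] open 0.389
shift cm [-0.01  0.08  0.12]
turn 85.4 [-0.    -0.    -0.002]
turn 265.4 [-0.00e+00  1.00e-03  3.14e+00]
```

View pics/w26.png

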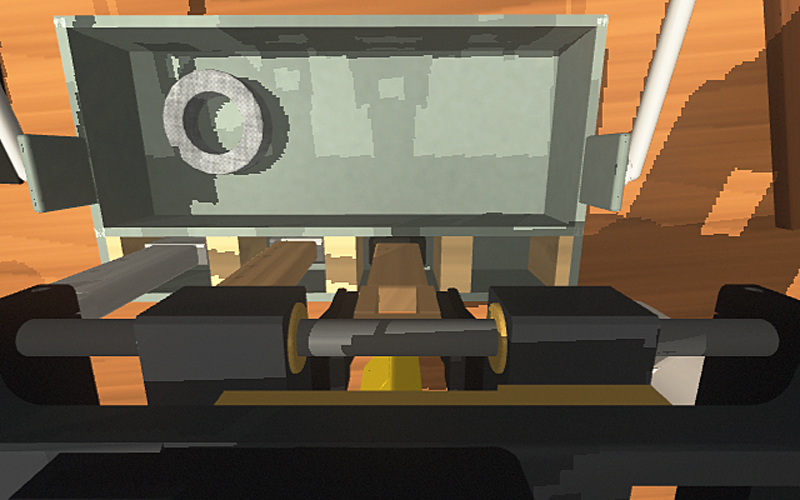

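```bash
python3 -m crank '[[[0,0,0.2],[0,0,0]],[[0,0,0],[0,0,0]]]'; python3 -m crank '[[[0,0,0],[0,0,0]],[[0,0,0],[0,0,0]],[[0,0,0],[0,0,0]],[[0,0,0],[0,0,0]],[[0,0,0],[0,0,0]]]' -0.2;python3 -m crank '[[[0,0,-2],[0,0,0]],[[0,0,-4],[0,0,0]],[[0,0,-4],[0,0,0]],[[0,0,-4],[0,0,0]],[[0,0,-4],[0,0,0]],[[0,0,-1.5],[0,0,0]],[[0,0,0],[0,0,0]],[[0,0,0],[0,0,0]]]';python3 - <<'E'
from h import *
go(.3423,.2495,.31,11.6)
w=capture("wrist");crop(w,0,0,640,400,1.25,"w27.png")
E
```

```text
time_s: 47.3
position: [0.6638, 0.0211, 0.114]
tcp_rot: [[0.082, 0.997, 0.001], [0.997, -0.082, -0.0], [-0.0, 0.001, -1.0]]
force: [-0.6, 0.8, 0.7]
opening: 0.386
time_s: 47.8
position: [0.6633, 0.0212, 0.1134]
tcp_rot: [[0.082, 0.997, -0.0], [0.997, -0.082, 0.0], [0.0, -0.0, -1.0]]
force: [-0.8, -0.2, -0.8]
opening: 0.596
time_s: 48.6
position: [0.6627, 0.0212, 0.3077]
tcp_rot: [[0.082, 0.997, -0.001], [0.997, -0.082, 0.0], [0.0, -0.001, -1.0]]
force: [-0.5, 0.9, -0.2]
opening: 0.599
t 48.6 pos [0.6627 0.0212 0.3077] yaw 85.3 q6 [ -8.  28.  68.   0.  85. -93.] F [-0.5  0.9 -0.2] open 0.599
shift cm [ 20.13 -33.8   -0.19]
turn 11.6 [-1.000e-03  1.000e-03  1.286e+00]
turn 191.6 [-1.000e-03 -1.000e-03 -1.855e+00]
```

View pics/w27.png

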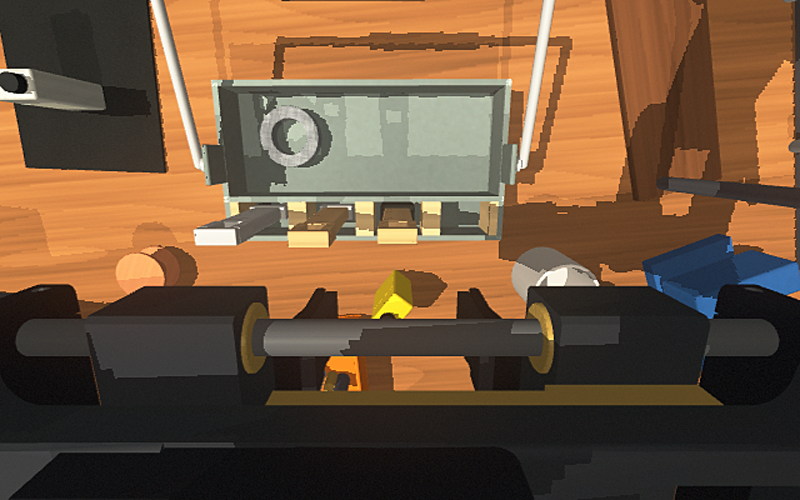

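```bash
python3 -m crank '[[[1.7,-2.8,0],[0,0,0]],[[1.7,-2.8,0],[0,0,0]],[[1.7,-2.8,0],[0,0,0]],[[1.7,-2.8,0],[0,0,0]],[[1.7,-2.8,0],[0,0,0]],[[1.7,-2.8,0],[0,0,0]],[[1.7,-2.8,0],[0,0,0]],[[1.7,-2.8,0],[0,0,0]],[[1.7,-2.8,0],[0,0,0]],[[1.7,-2.8,0],[0,0,0]],[[1.7,-2.8,0],[0,0,0]],[[1.4,-3,0],[0,0,0]]]' -0.3; python3 -m crank '[[[0,0,0],[0,0,0.143]],[[0,0,0],[0,0,0.143]],[[0,0,0],[0,0,0.143]],[[0,0,0],[0,0,0.143]],[[0,0,0],[0,0,0.143]],[[0,0,0],[0,0,0.143]],[[0,0,0],[0,0,0.143]],[[0,0,0],[0,0,0.143]],[[0,0,0],[0,0,0.143]],[[0,0,0],[0,0,0]],[[0,0,0],[0,0,0]]]';python3 - <<'E'
from h import *
go(.3423,.2495,.22,11.6)
w=capture("wrist");crop(w,0,0,640,400,1.25,"w28.png")
E
```

```text
time_s: 49.85
position: [0.3408, 0.2494, 0.3066]
tcp_rot: [[0.082, 0.997, -0.004], [0.997, -0.082, -0.001], [-0.002, -0.004, -1.0]]
force: [0.4, 1.2, 1.1]
opening: 0.651
time_s: 50.95
position: [0.3421, 0.2488, 0.3072]
tcp_rot: [[0.979, 0.204, -0.003], [0.204, -0.979, -0.001], [-0.003, 0.001, -1.0]]
force: [0.0, -0.2, 0.3]
opening: 0.652
t 51.0 pos [0.3421 0.2488 0.3072] yaw 11.7 q6 [ 21.   6. 100.  -0.  74.   9.] F [ 0.  -0.2  0.3] open 0.652
shift cm [ 0.06 -0.07  8.72]
turn 11.6 [0.001 0.003 0.002]
turn 191.6 [-5.000e-03  1.000e-03 -3.139e+00]
```

View pics/w28.png

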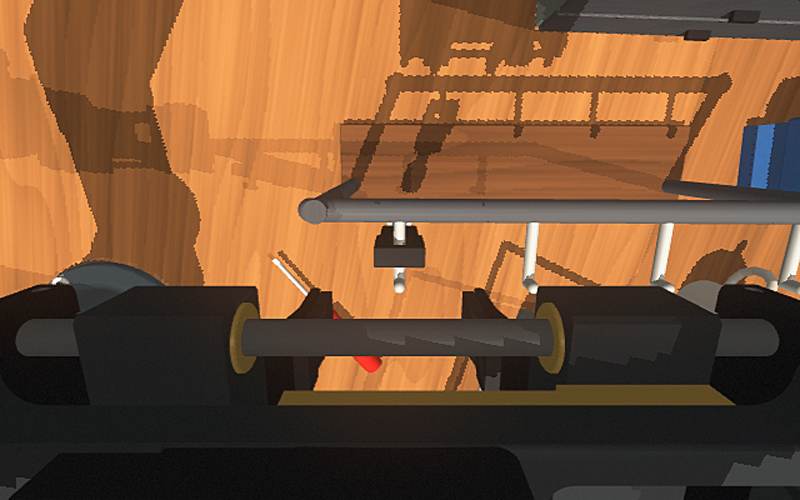

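Driver (400,250) is centred between the fingers (332, 464). Descend, grip, lift.

```bash
python3 -m crank '[[[0,0,3],[0,0,0]],[[0,0,3],[0,0,0]],[[0,0,2.5],[0,0,0]],[[0,0,1.5],[0,0,0]],[[0,0,1],[0,0,0]],[[0,0,0.7],[0,0,0]],[[0,0,0],[0,0,0]],[[0,0,0],[0,0,0]]]'; python3 -m crank '[[[0,0,0],[0,0,0]],[[0,0,0],[0,0,0]],[[0,0,0],[0,0,0]],[[0,0,0],[0,0,0]],[[0,0,0],[0,0,0]],[[0,0,0],[0,0,0]],[[0,0,0],[0,0,0]],[[0,0,0],[0,0,0]]]' 1;python3 -m crank '[[[0,0,-0.9],[0,0,0]],[[0,0,-0.9],[0,0,0]],[[0,0,0],[0,0,0]],[[0,0,0],[0,0,0]],[[0,0,0],[0,0,0]]]'
python3 - <<'E'
from h import *
go(.3423,.2495,.208,11.6)
c=capture("side");crop(c,310,120,470,260,4.2,"s29.png")
E
```

```text
time_s: 51.8
position: [0.3434, 0.2493, 0.1919]
tcp_rot: [[0.98, 0.201, 0.001], [0.201, -0.98, 0.0], [0.001, -0.0, -1.0]]
force: [0.4, 0.2, 0.5]
opening: 0.65
time_s: 52.6
position: [0.3431, 0.2492, 0.1917]
tcp_rot: [[0.98, 0.201, 0.001], [0.201, -0.98, 0.0], [0.001, -0.0, -1.0]]
force: [-1.0, -0.5, 3.7]
opening: 0.386
time_s: 53.1
position: [0.3425, 0.249, 0.2093]
tcp_rot: [[0.98, 0.201, -0.001], [0.201, -0.98, -0.0], [-0.001, 0.0, -1.0]]
force: [-0.8, -0.2, -2.0]
opening: 0.394
t 53.1 pos [0.3425 0.249  0.2093] yaw 11.6 q6 [ 21.  13. 108.   0.  58.   9.] F [-0.8 -0.2 -2. ] open 0.394
shift cm [-0.01 -0.05  0.13]
turn 11.6 [ 0.     0.001 -0.   ]
turn 191.6 [ 1.000e-03 -0.000e+00  3.141e+00]
```

View pics/s29.png

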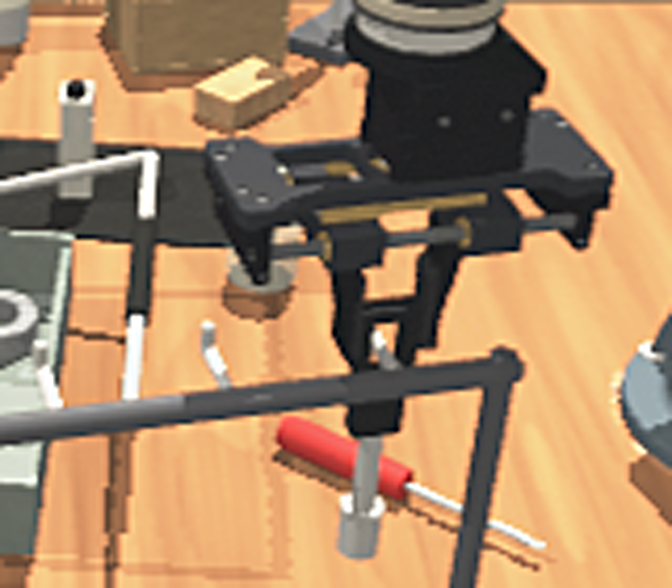

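```bash
python3 -m crank '[[[0,1.5,0],[0,0,0]],[[0,2,0],[0,0,0]],[[0,1.5,0],[0,0,0]],[[1,0,-3],[0,0,0]],[[2,0,-3],[0,0,0]],[[3,1,-2],[0,0,0]],[[3,1,0],[0,0,0]],[[0,0,0],[0,0,0]],[[0,0,0],[0,0,0]]]'; python3 -m crank '[[[0,0,0],[0,0,-0.143]],[[0,0,0],[0,0,-0.143]],[[0,0,0],[0,0,-0.143]],[[0,0,0],[0,0,-0.143]],[[0,0,0],[0,0,-0.143]],[[0,0,0],[0,0,-0.143]],[[0,0,0],[0,0,-0.143]],[[0,0,0],[0,0,-0.143]],[[0,0,0],[0,0,-0.143]],[[0,0,0],[0,0,0]],[[0,0,0],[0,0,0]]]'
python3 - <<'E'
from h import *
go(.67,.094,.288,85.4)
E
```

```text
time_s: 54.05
position: [0.4446, 0.1983, 0.2885]
tcp_rot: [[0.98, 0.2, -0.003], [0.2, -0.98, -0.0], [-0.003, -0.0, -1.0]]
force: [-0.7, -0.1, -2.8]
opening: 0.386
time_s: 55.15
position: [0.4438, 0.1987, 0.2889]
tcp_rot: [[0.084, 0.996, -0.002], [0.996, -0.084, -0.0], [-0.0, -0.002, -1.0]]
force: [-0.4, -0.7, -3.1]
opening: 0.386
t 55.1 pos [0.4438 0.1987 0.2889] yaw 85.2 q6 [ 11.  13.  94.   0.  73. -74.] F [-0.4 -0.7 -3.1] open 0.386
shift cm [-8.53 23.42  0.06]
turn 85.4 [-0.002  0.    -0.004]
turn 265.4 [1.000e-03 3.000e-03 3.138e+00]
```

```bash
python3 -m crank '[[[-1.1,3,0],[0,0,0]],[[-1.1,3,0],[0,0,0]],[[-1.1,3,0],[0,0,0]],[[-1.1,3,0],[0,0,0]],[[-1.1,3,0],[0,0,0]],[[-1.1,3,0],[0,0,0]],[[-1.1,3,0],[0,0,0]],[[-0.8,2.4,0],[0,0,0]],[[0,0,0],[0,0,0]],[[0,0,3],[0,0,0]],[[0,0,2.6],[0,0,0]],[[0,0,0],[0,0,0]]]'; python3 -m crank '[[[0,0,0],[0,0,0]],[[0,0,0],[0,0,0]],[[0,0,0],[0,0,0]]]'
python3 - <<'E'
from h import *
go(.67,.094,.23,85.4)
w=capture("wrist");crop(w,0,0,640,400,1.25,"w30.png")
c=capture("side");crop(c,220,120,380,260,4.2,"s30.png")
E
```

```text
time_s: 56.35
position: [0.6668, 0.0952, 0.2284]
tcp_rot: [[0.083, 0.996, -0.012], [0.997, -0.083, 0.0], [-0.0, -0.012, -1.0]]
force: [-0.5, -0.2, -2.9]
opening: 0.388
time_s: 56.65
position: [0.6724, 0.0949, 0.2356]
tcp_rot: [[0.082, 0.997, 0.004], [0.997, -0.082, -0.0], [0.0, 0.004, -1.0]]
force: [0.5, -0.7, -2.2]
opening: 0.387
t 56.6 pos [0.6724 0.0949 0.2356] yaw 85.3 q6 [ -1.  32.  71.   0.  76. -87.] F [ 0.5 -0.7 -2.2] open 0.387
shift cm [-0.11 -0.23  0.56]
turn 85.4 [ 0.004 -0.    -0.002]
turn 265.4 [-0.    -0.006  3.14 ]
```

View pics/w30.png

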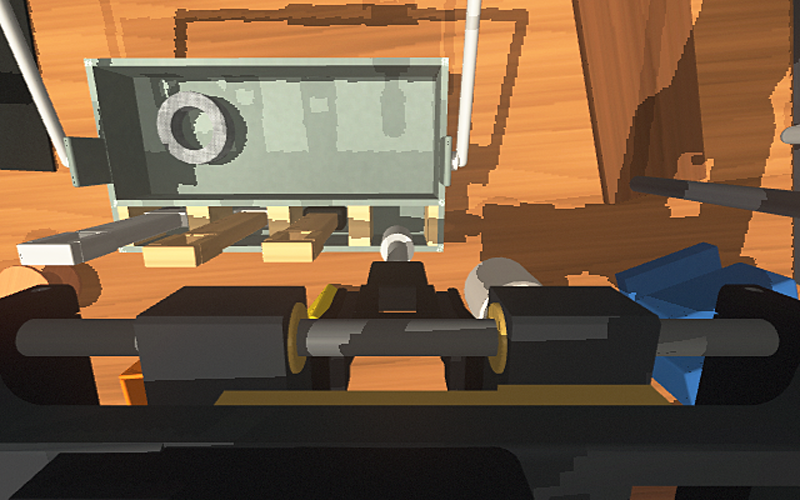

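View pics/s30.png

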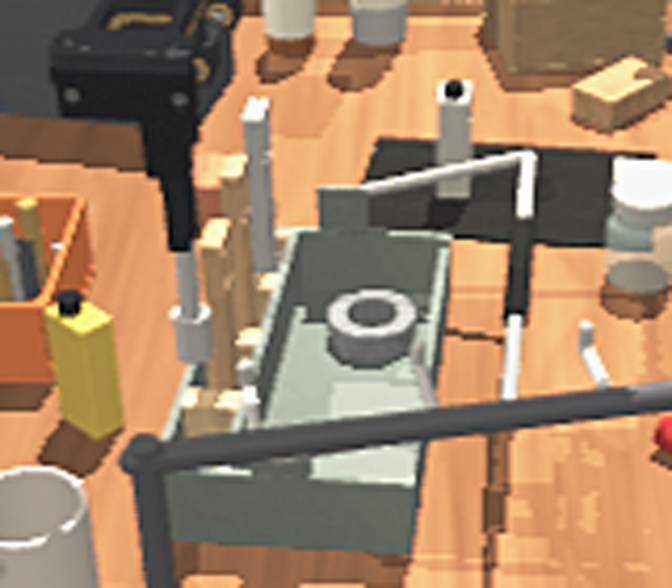

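```bash
python3 -m crank '[[[0,-0.2,3],[0,0,0]],[[0,0,3],[0,0,0]],[[0,0,3],[0,0,0]],[[0,0,1.3],[0,0,0]],[[0,0,0],[0,0,0]],[[0,0,0],[0,0,0]],[[0,0,0],[0,0,0]]]'; python3 -m crank '[[[0,0,0.4],[0,0,0]],[[0,0,0.4],[0,0,0]],[[0,0,0.2],[0,0,0]],[[0,0,0],[0,0,0]],[[0,0,0],[0,0,0]]]';python3 - <<'E'
from h import *
go(.67,.094,.1187,85.4)
w=capture("wrist");crop(w,0,0,640,400,1.25,"w31.png")
E
```

```text
time_s: 57.45
position: [0.6711, 0.0949, 0.1327]
tcp_rot: [[0.082, 0.997, 0.004], [0.997, -0.082, -0.0], [0.0, 0.004, -1.0]]
force: [0.4, -0.9, -1.1]
opening: 0.39
time_s: 57.95
position: [0.6693, 0.0949, 0.1203]
tcp_rot: [[0.082, 0.997, -0.0], [0.997, -0.082, 0.0], [-0.0, -0.0, -1.0]]
force: [1.2, 0.0, -2.6]
opening: 0.387
t 58.0 pos [0.6693 0.0949 0.1203] yaw 85.3 q6 [ -1.  39.  78.  -0.  63. -87.] F [ 1.2  0.  -2.6] open 0.387
shift cm [-0.09  0.08  0.16]
turn 85.4 [-0.     0.    -0.001]
turn 265.4 [0.   0.   3.14]
```

View pics/w31.png

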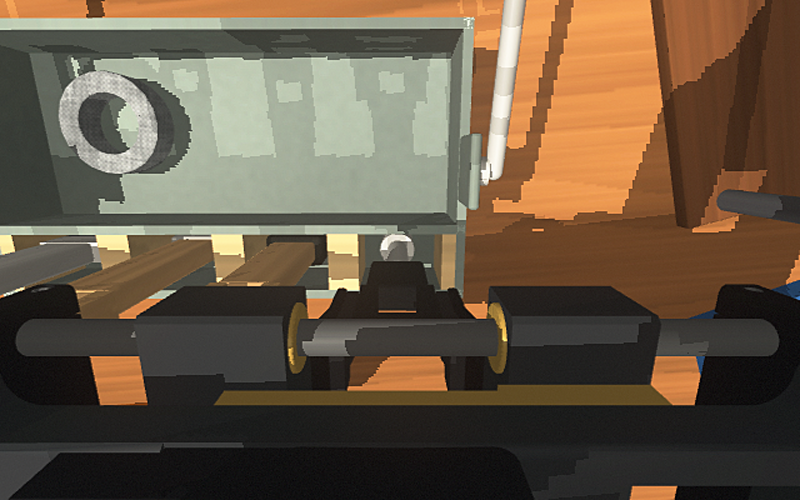

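```bash
python3 -m crank '[[[0,0,0.2],[0,0,0]],[[0,0,0],[0,0,0]]]'; python3 -m crank '[[[0,0,0],[0,0,0]],[[0,0,0],[0,0,0]],[[0,0,0],[0,0,0]],[[0,0,0],[0,0,0]],[[0,0,0],[0,0,0]]]' -0.2;python3 -m crank '[[[0,0,-2],[0,0,0]],[[0,0,-4],[0,0,0]],[[0,0,-4],[0,0,0]],[[0,0,-4],[0,0,0]],[[0,0,-4],[0,0,0]],[[0,0,-1.5],[0,0,0]],[[0,0,0],[0,0,0]],[[0,0,0],[0,0,0]]]';python3 - <<'E'
from h import *
go(.45,-.15,.31,85.4)
w=capture("wrist");crop(w,0,0,640,400,1.25,"w32.png")
c=capture("side");crop(c,220,90,420,240,4,"s32.png")
c=capture("top");crop(c,0,0,640,400,1.25,"t32.png")
E
```

```text
time_s: 58.2
position: [0.6698, 0.0949, 0.119]
tcp_rot: [[0.082, 0.997, 0.001], [0.997, -0.082, -0.0], [0.0, 0.001, -1.0]]
force: [0.4, 0.5, -0.3]
opening: 0.386
time_s: 58.7
position: [0.6694, 0.0949, 0.1185]
tcp_rot: [[0.082, 0.997, 0.0], [0.997, -0.082, -0.0], [-0.0, 0.0, -1.0]]
force: [-0.1, 0.3, -0.2]
opening: 0.592
time_s: 59.5
position: [0.6688, 0.0949, 0.3127]
tcp_rot: [[0.082, 0.997, -0.001], [0.997, -0.082, 0.0], [-0.0, -0.001, -1.0]]
force: [-0.6, -0.5, -0.2]
opening: 0.602
t 59.5 pos [0.6688 0.0949 0.3127] yaw 85.3 q6 [ -1.  29.  65.  -0.  86. -87.] F [-0.6 -0.5 -0.2] open 0.602
shift cm [-26.2  -19.8    0.29]
turn 85.4 [-0.001  0.    -0.001]
turn 265.4 [0.00e+00 2.00e-03 3.14e+00]
```

View pics/w32.png

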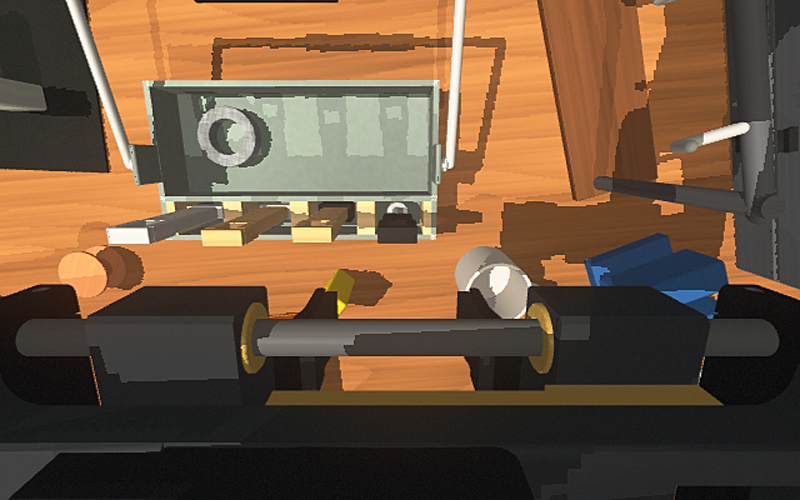

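View pics/s32.png

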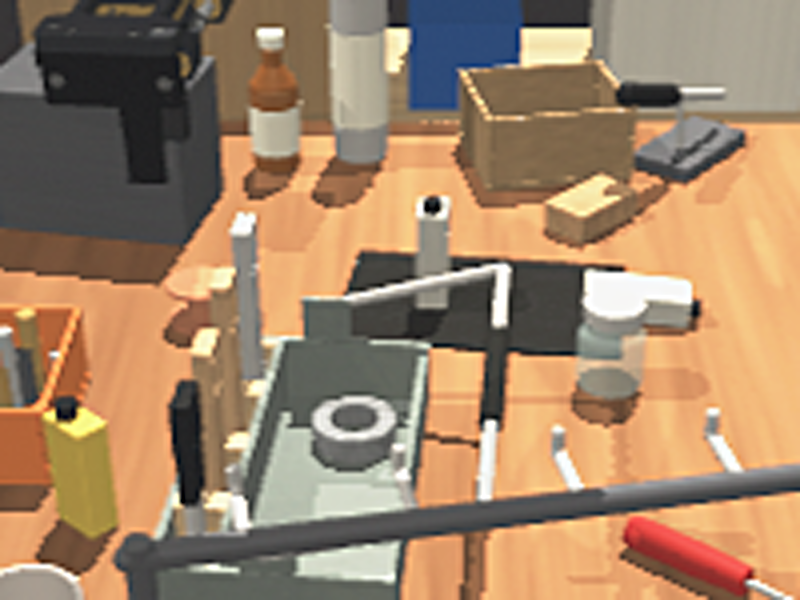

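View pics/t32.png

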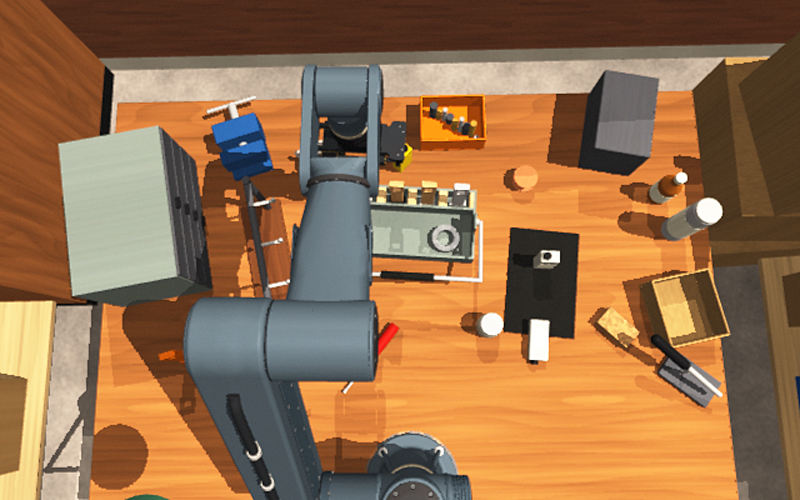

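Run:
```python
from h import *
c=capture("top");crop(c,380,170,490,310,5,"t33.png")
c=capture("side");crop(c,310,120,410,200,8,"s33.png")
```

```text
(no output)
```

View pics/t33.png

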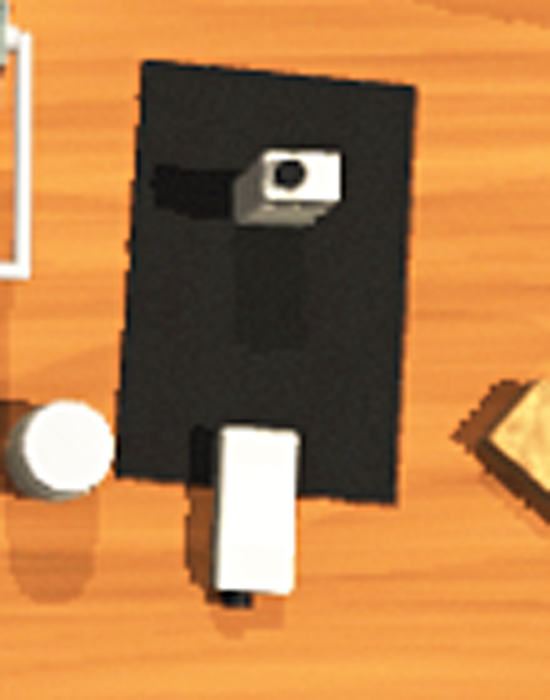

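View pics/s33.png

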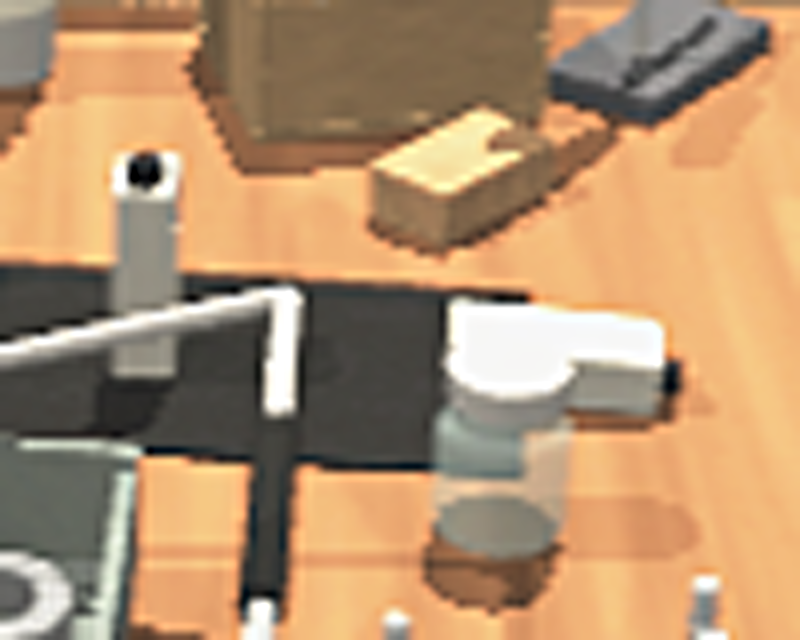

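Run:
```python
from h import *
c=capture("top")
P=np.array([onz(c,380+x/5,170+y/5,.031) for x,y in ((220,427),(298,430),(292,594),(215,588))])
print(P.round(4),P.mean(0).round(4))
v=P[0]-P[3]+P[1]-P[2];print(np.linalg.norm(v)/2,np.degrees(np.arctan2(v[1],v[0])),np.linalg.norm(P[0]-P[1]))
go(P.mean(0)[0],P.mean(0)[1],.15,85.4)
```

```text
[[ 0.3594 -0.2888  0.031 ]
 [ 0.3568 -0.3348  0.031 ]
 [ 0.2613 -0.3253  0.031 ]
 [ 0.2656 -0.2805  0.031 ]] [ 0.3108 -0.3074  0.031 ]
0.09509343953457697 -5.355995916306763 0.046112451520576636
t 59.8 pos [0.6688 0.0949 0.3119] yaw 85.3 q6 [ -1.  29.  65.  -0.  86. -87.] F [-0.6 -0.3 -0. ] open 0.604
shift cm [-43.01 -32.35  16.28]
turn 85.4 [-0.003  0.    -0.002]
turn 265.4 [0.    0.004 3.14 ]
```

```bash
python3 -m crank '[[[-2.9,-2.1,0],[0,0,0]],[[-2.9,-2.1,0],[0,0,0]],[[-2.9,-2.1,0],[0,0,0]],[[-2.9,-2.1,0],[0,0,0]],[[-2.9,-2.1,0],[0,0,0]],[[-2.9,-2.1,0],[0,0,0]],[[-2.9,-2.1,0],[0,0,0]],[[-2.9,-2.1,0],[0,0,0]],[[-2.9,-2.1,0],[0,0,0]],[[-2.9,-2.1,0],[0,0,0]],[[-2.9,-2.1,0],[0,0,0]],[[-2.9,-2.1,0],[0,0,0]]]' -0.4; python3 -m crank '[[[-2.9,-2.1,0],[0,0,0]],[[-2.9,-2.1,0],[0,0,0]],[[-2.4,-2.1,3],[0,0,0]],[[0,0,4],[0,0,0]],[[0,0,4],[0,0,0]],[[0,0,0],[0,0,0]],[[0,0,0],[0,0,0]]]';python3 - <<'E'
from h import *
go(.32,-.308,.1,84.6)
w=capture("wrist");crop(w,0,0,640,400,1.25,"w34.png")
E
```

```text
time_s: 61.0
position: [0.3886, -0.2322, 0.3132]
tcp_rot: [[0.082, 0.997, -0.0], [0.997, -0.082, 0.0], [0.0, -0.0, -1.0]]
force: [0.0, -0.9, 0.8]
opening: 0.704
time_s: 61.7
position: [0.3203, -0.3079, 0.2035]
tcp_rot: [[0.082, 0.997, -0.001], [0.997, -0.082, 0.001], [0.001, -0.001, -1.0]]
force: [-1.1, -0.5, 0.5]
opening: 0.706
t 61.7 pos [ 0.3203 -0.3079  0.2035] yaw 85.3 q6 [ -58.   16.  106.   -0.   58. -144.] F [-1.1 -0.5  0.5] open 0.706
shift cm [-0.02 -0.02 10.35]
turn 84.6 [-0.001 -0.001  0.013]
turn 264.6 [ 2.000e-03 -1.000e-03 -3.129e+00]
```

View pics/w34.png

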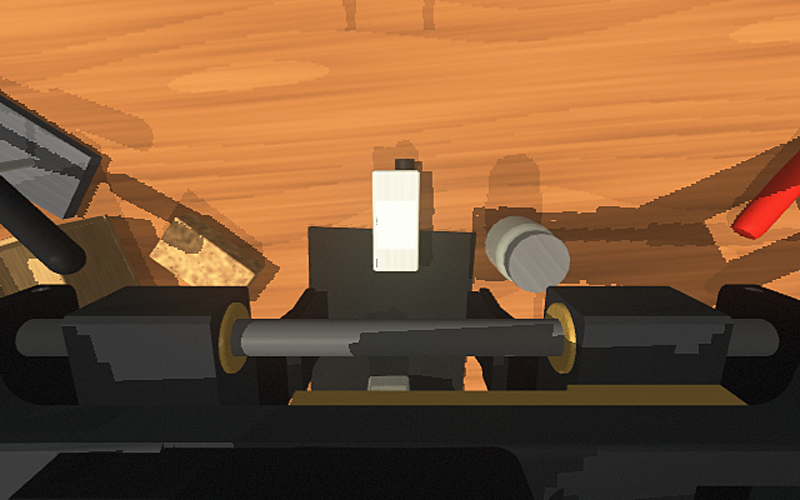

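```bash
python3 -m crank '[[[0,-1.8,3],[0,0,0.013]],[[0,0,4],[0,0,0]],[[0,0,4],[0,0,0]],[[0,0,3],[0,0,0]],[[0,0,0],[0,0,0]],[[0,0,0],[0,0,0]],[[0,0,0],[0,0,0]]]';python3 - <<'E'
from h import *
go(.302,-.307,.016,84.6)
w=capture("wrist");crop(w,0,0,640,400,1.25,"w35.png")
E
```

```text
time_s: 62.45
position: [0.3037, -0.3084, 0.0655]
tcp_rot: [[0.094, 0.996, 0.003], [0.996, -0.094, -0.005], [-0.004, 0.003, -1.0]]
force: [-0.2, -0.3, 0.0]
opening: 0.702
t 62.5 pos [ 0.3037 -0.3084  0.0655] yaw 84.6 q6 [ -60.   29.  116.   -0.   34. -145.] F [-0.2 -0.3  0. ] open 0.702
shift cm [ 0.14 -0.2   4.95]
turn 84.6 [0.003 0.004 0.   ]
turn 264.6 [-0.007  0.005 -3.142]
```

View pics/w35.png

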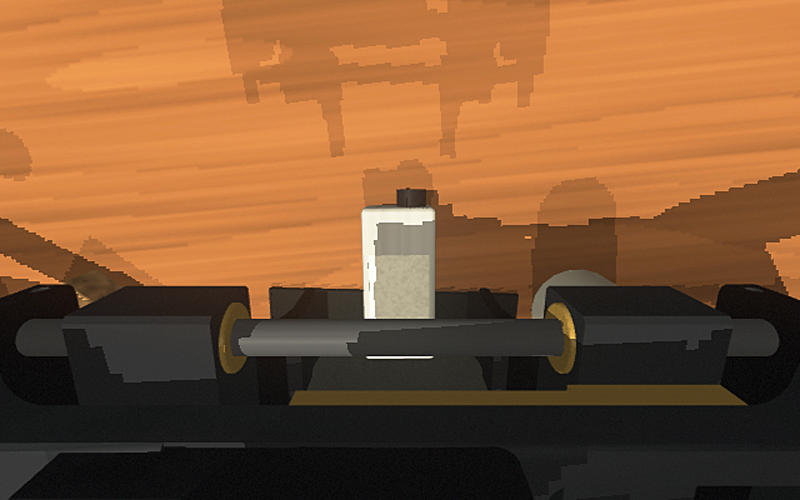

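```bash
python3 -m crank '[[[0.1,-0.1,2],[0,0,0]],[[0,0,1.5],[0,0,0]],[[0,0,1],[0,0,0]],[[0,0,0.4],[0,0,0]],[[0,0,0],[0,0,0]],[[0,0,0],[0,0,0]]]';python3 -m crank '[[[0,0,0],[0,0,0]],[[0,0,0],[0,0,0]],[[0,0,0],[0,0,0]],[[0,0,0],[0,0,0]],[[0,0,0],[0,0,0]],[[0,0,0],[0,0,0]],[[0,0,0],[0,0,0]],[[0,0,0],[0,0,0]]]' 1
```

```text
time_s: 63.1
position: [0.3017, -0.3058, 0.015]
tcp_rot: [[0.095, 0.996, 0.001], [0.996, -0.095, -0.001], [-0.001, 0.001, -1.0]]
force: [1.2, 0.0, -0.9]
opening: 0.701
time_s: 63.9
position: [0.3014, -0.3053, 0.0144]
tcp_rot: [[0.095, 0.996, -0.0], [0.996, -0.095, 0.0], [0.0, -0.0, -1.0]]
force: [0.2, -0.4, -0.1]
opening: 0.067
```

Run:
```python
from h import *
w=capture("wrist");crop(w,0,0,640,400,1.25,"w36.png")
c=capture("side");crop(c,310,100,450,200,5.5,"s36.png");print(proj(c,(.3014,-.3053,.0144)))
```

```text
[382.08041524 165.07125942]
```

View pics/w36.png

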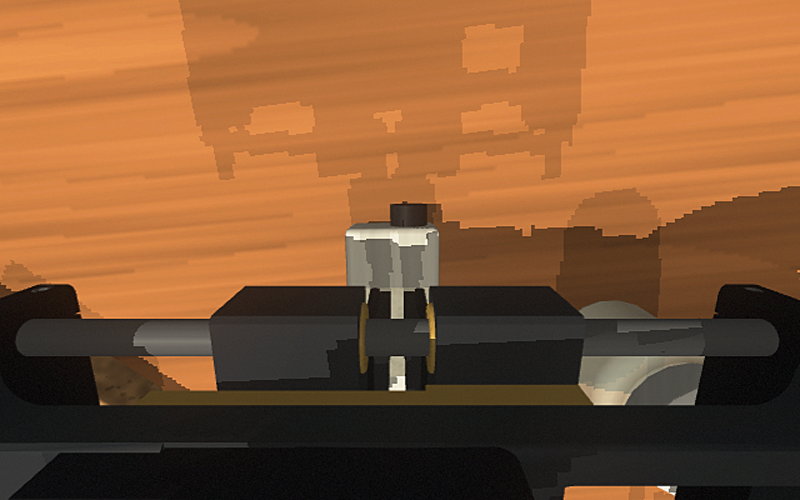

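View pics/s36.png

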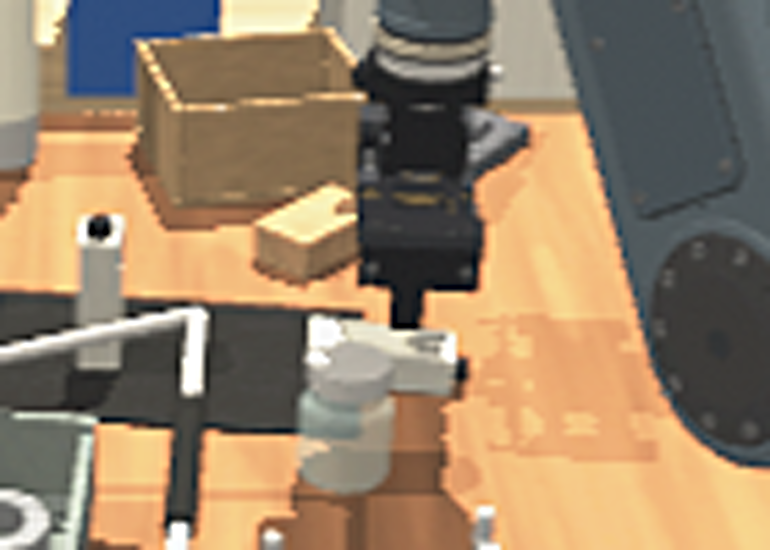

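```bash
python3 -m crank '[[[0,0,-2],[0,0,0]],[[0,0,-2],[0,0,0]],[[0,-1.5,0],[0,0,0]],[[0,0,0],[0,0,0]]]';python3 -m crank '[[[0,0,0],[0,0,0]],[[0,0,0],[0,0,0]],[[0,0,0],[0,0,0]],[[0,0,0],[0,0,0]],[[0,0,0],[0,0,0]],[[0,0,0],[0,0,0]]]' -0.4
python3 - <<'E'
from h import *
go(.286,-.3055,-.013,84.6)
E
```

```text
time_s: 64.4
position: [0.2856, -0.3032, 0.0549]
tcp_rot: [[0.096, 0.995, -0.001], [0.995, -0.096, 0.001], [0.001, -0.001, -1.0]]
force: [0.3, 0.1, -0.1]
opening: 0.007
time_s: 65.0
position: [0.2866, -0.3039, 0.0543]
tcp_rot: [[0.094, 0.996, -0.0], [0.996, -0.094, 0.0], [0.0, -0.0, -1.0]]
force: [-0.9, -0.4, 0.1]
opening: 0.462
t 65.0 pos [ 0.2866 -0.3039  0.0543] yaw 84.6 q6 [ -62.   30.  118.    0.   31. -147.] F [-0.9 -0.4  0.1] open 0.462
shift cm [-0.17 -0.04  6.73]
turn 84.6 [-0. -0. -0.]
turn 264.6 [-0.     0.     3.141]
```

```bash
python3 -m crank '[[[0,0,0],[0,0,0]],[[0,0,0],[0,0,0]],[[0,0,0],[0,0,0]],[[0,0,0],[0,0,0]],[[0,0,0],[0,0,0]]]' -0.4;python3 -m crank '[[[-0.1,0,2],[0,0,0]],[[0,0,2],[0,0,0]],[[0,0,1.5],[0,0,0]],[[0,0,0.7],[0,0,0]],[[0,0,0],[0,0,0]],[[0,0,0],[0,0,0]],[[0,0,0],[0,0,0]]]'
python3 - <<'E'
from h import *
go(.286,-.3055,-.013,84.6)
w=capture("wrist");crop(w,0,0,640,400,1.25,"w37.png")
E
```

```text
time_s: 65.5
position: [0.2865, -0.3039, 0.0545]
tcp_rot: [[0.095, 0.996, -0.0], [0.996, -0.095, 0.0], [0.0, -0.0, -1.0]]
force: [0.6, 0.4, 0.6]
opening: 0.698
time_s: 66.2
position: [0.2866, -0.3053, -0.007]
tcp_rot: [[0.095, 0.996, 0.001], [0.996, -0.095, -0.001], [-0.001, 0.001, -1.0]]
force: [1.0, 0.5, -0.1]
opening: 0.701
t 66.2 pos [ 0.2866 -0.3053 -0.007 ] yaw 84.6 q6 [ -62.   39.  120.    0.   21. -147.] F [ 1.   0.5 -0.1] open 0.701
shift cm [-0.02 -0.06  0.6 ]
turn 84.6 [ 0.001  0.001 -0.001]
turn 264.6 [ 2.000e-03 -1.000e-03  3.141e+00]
```

View pics/w37.png

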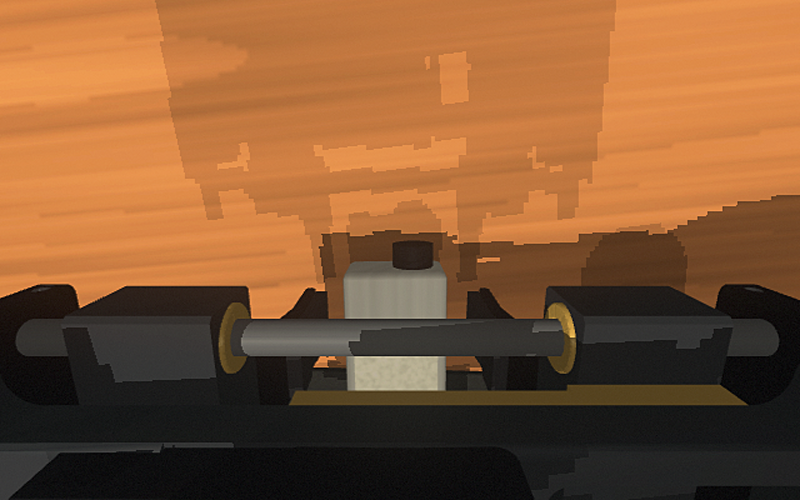

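```bash
python3 -m crank '[[[0,0,0.5],[0,0,0]],[[0,0,0.4],[0,0,0]],[[0,0,0],[0,0,0]],[[0,0,0],[0,0,0]]]';python3 -m crank '[[[0,0,0],[0,0,0]],[[0,0,0],[0,0,0]],[[0,0,0],[0,0,0]],[[0,0,0],[0,0,0]],[[0,0,0],[0,0,0]],[[0,0,0],[0,0,0]],[[0,0,0],[0,0,0]],[[0,0,0],[0,0,0]]]' 1
```

```text
time_s: 66.65
position: [0.2863, -0.3048, -0.0167]
tcp_rot: [[0.095, 0.996, -0.0], [0.996, -0.095, 0.0], [0.0, -0.0, -1.0]]
force: [0.4, 0.4, 0.4]
opening: 0.702
time_s: 67.45
position: [0.2864, -0.3051, -0.0165]
tcp_rot: [[0.095, 0.996, 0.0], [0.996, -0.095, -0.0], [-0.0, 0.0, -1.0]]
force: [-1.3, -0.5, 0.3]
opening: 0.505
```

```bash
python3 -m crank '[[[0,0,-1],[0,0,0]],[[0,0,-1.5],[0,0,0]],[[0,1.5,0],[0,0,0]],[[0,2,0],[0,0,0]],[[0,2,0],[0,0,0]],[[0,2,0],[0,0,0]],[[0,2,0],[0,0,0]],[[0,1,0],[0,0,0]],[[0,0,0],[0,0,0]],[[0,0,0],[0,0,0]]]'
python3 - <<'E'
from h import *
go(.39,-.315,-.0125,84.6)
w=capture("wrist");crop(w,0,0,640,400,1.25,"w38.png")
c=capture("side");crop(c,310,100,450,200,5.5,"s38.png")
E
```

```text
time_s: 68.45
position: [0.39, -0.314, 0.0084]
tcp_rot: [[0.094, 0.996, -0.001], [0.996, -0.094, 0.001], [0.001, -0.002, -1.0]]
force: [-0.7, 0.4, -2.2]
opening: 0.503
t 68.5 pos [ 0.39   -0.314   0.0084] yaw 84.6 q6 [ -52.   39.  108.   -0.   34. -136.] F [-0.7  0.4 -2.2] open 0.503
shift cm [-0.11  0.02  2.09]
turn 84.6 [-0.002 -0.001 -0.   ]
turn 264.6 [-2.000e-03  2.000e-03  3.141e+00]
```

View pics/s38.png

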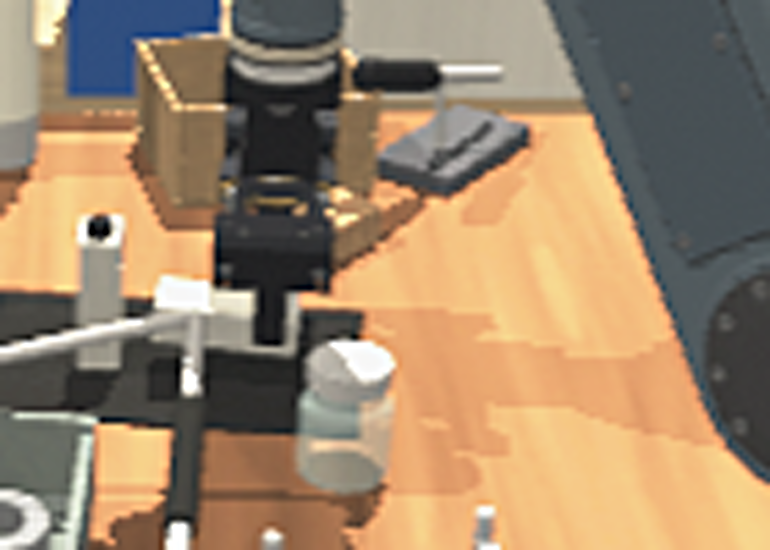

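View pics/w38.png

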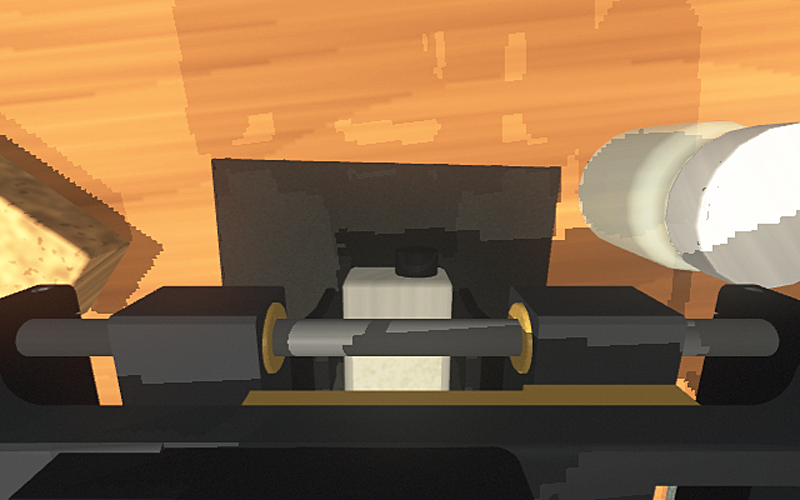

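```bash
python3 -m crank '[[[0,0,1],[0,0,0]],[[0,0,0.7],[0,0,0]],[[0,0,0.3],[0,0,0]],[[0,0,0],[0,0,0]],[[0,0,0],[0,0,0]]]'; python3 -m crank '[[[0,0,0],[0,0,0]],[[0,0,0],[0,0,0]],[[0,0,0],[0,0,0]],[[0,0,0],[0,0,0]],[[0,0,0],[0,0,0]]]' -0.3;python3 -m crank '[[[0,0,-1.5],[0,0,0]],[[0,0,-3],[0,0,0]],[[0,0,-4],[0,0,0]],[[0,0,-4],[0,0,0]],[[0,0,-4],[0,0,0]],[[0,0,-4],[0,0,0]],[[0,0,-4],[0,0,0]],[[0,0,-4],[0,0,0]],[[0,0,0],[0,0,0]],[[0,0,0],[0,0,0]]]';python3 - <<'E'
from h import *
go(.39,-.14,.3,-4.6)
w=capture("wrist");crop(w,0,0,640,400,1.25,"w39.png")
c=capture("top");crop(c,240,80,500,300,3,"t39.png")
E
```

```text
time_s: 69.05
position: [0.3908, -0.3148, -0.0118]
tcp_rot: [[0.095, 0.995, -0.0], [0.995, -0.095, 0.0], [0.0, -0.0, -1.0]]
force: [0.4, -0.4, -2.5]
opening: 0.501
time_s: 69.55
position: [0.391, -0.315, -0.0114]
tcp_rot: [[0.095, 0.996, 0.0], [0.996, -0.095, -0.0], [-0.0, 0.0, -1.0]]
force: [-0.1, -0.3, -0.1]
opening: 0.645
time_s: 70.55
position: [0.391, -0.3149, 0.2743]
tcp_rot: [[0.095, 0.996, 0.001], [0.996, -0.095, -0.002], [-0.002, 0.001, -1.0]]
force: [-0.9, -0.2, -0.6]
opening: 0.649
t 70.5 pos [ 0.391  -0.3149  0.2743] yaw 84.6 q6 [ -52.   15.   93.    0.   71. -136.] F [-0.9 -0.2 -0.6] open 0.649
shift cm [17.4  -1.75 -2.6 ]
turn -4.6 [0.002 0.    1.556]
turn 175.4 [-0.     0.002 -1.585]
```

View pics/t39.png

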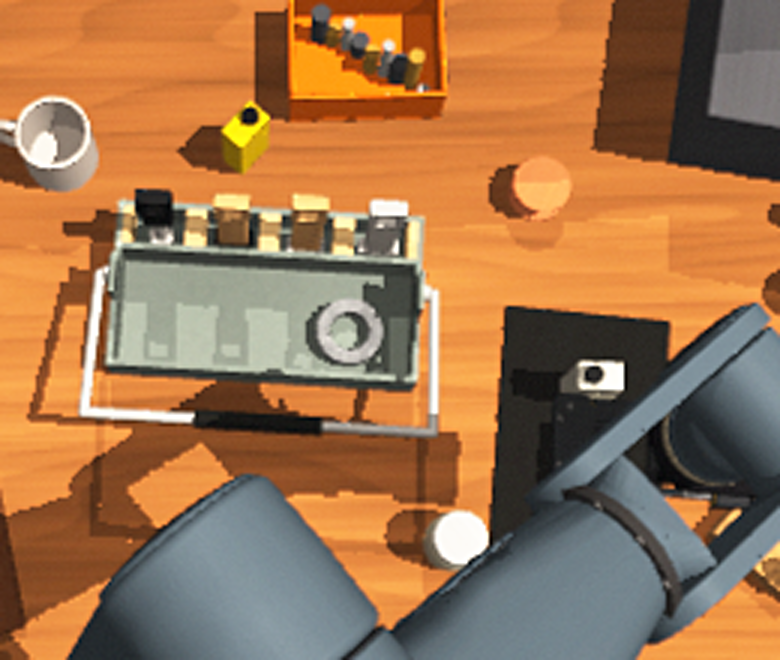

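View pics/w39.png

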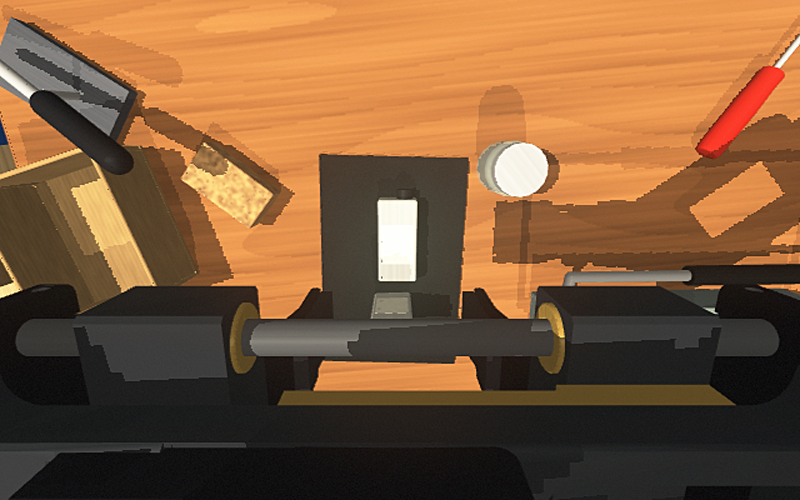

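Run:
```python
from h import *
c=capture("top");s=capture("side")
crop(c,295,200,375,240,9,"t40.png");crop(s,320,140,380,240,6,"s40.png")
```

```text
(no output)
```

View pics/t40.png

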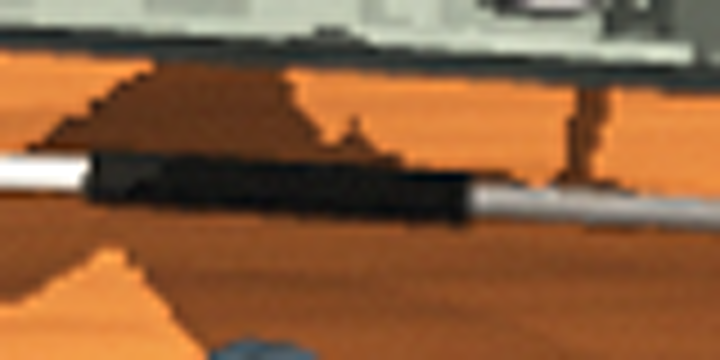

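View pics/s40.png

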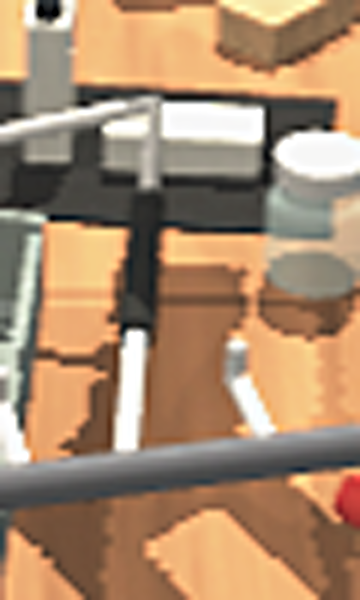

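Run:
```python
from h import *
c=capture("top");s=capture("side")
a=tri(c,(305.2,219.4),s,(342.5,194.7));b=tri(c,(347.2,222),s,(344.5,171.7));print(a,b)
m=(a[0]+b[0])/2;print(m); 
for z in (.085,.095,.105,.115,.125): print(z,(onz(c,326.2,220.7,z)).round(4))
go(m[0],m[1],.2,-4.6)
```

```text
(array([0.46073861, 0.05873026, 0.12753003]), np.float64(0.0017194347407857868)) (array([ 0.45072721, -0.05950098,  0.13125745]), np.float64(0.002100167528507735))
[ 4.55732910e-01 -3.85362532e-04  1.29393739e-01]
0.085 [ 0.4611 -0.0006  0.085 ]
0.095 [ 0.4597 -0.0005  0.095 ]
0.105 [ 0.4583 -0.0005  0.105 ]
0.115 [ 4.568e-01 -4.000e-04  1.150e-01]
0.125 [ 4.554e-01 -4.000e-04  1.250e-01]
t 70.8 pos [ 0.3904 -0.3142  0.272 ] yaw 84.6 q6 [ -52.   15.   93.    0.   71. -136.] F [-0.2 -0.1  0.9] open 0.654
shift cm [31.84  3.55  7.27]
turn -4.6 [-0.004 -0.     1.556]
turn 175.4 [ 0.    -0.004 -1.585]
```

```bash
python3 -m crank '[[[3.2,0.35,0],[0,0,0]],[[3.2,0.35,0],[0,0,0]],[[3.2,0.35,0],[0,0,0]],[[3.2,0.35,0],[0,0,0]],[[3.2,0.35,0],[0,0,0]],[[3.2,0.35,0],[0,0,0]],[[3.2,0.35,0],[0,0,0]],[[3.2,0.35,0],[0,0,0]],[[3.2,0.35,0],[0,0,0]],[[3,0.4,0],[0,0,0]],[[0,0,0],[0,0,0]]]' 0; python3 -m crank '[[[0,0,0],[0,0,0.1415]],[[0,0,0],[0,0,0.1415]],[[0,0,0],[0,0,0.1415]],[[0,0,0],[0,0,0.1415]],[[0,0,0],[0,0,0.1415]],[[0,0,0],[0,0,0.1415]],[[0,0,0],[0,0,0.1415]],[[0,0,0],[0,0,0.1415]],[[0,0,0],[0,0,0.1415]],[[0,0,0],[0,0,0.1415]],[[0,0,0],[0,0,0.1415]],[[0,0,0],[0,0,0]]]'
python3 - <<'E'
from h import *
go(.4555,0,.13,-4.6)
w=capture("wrist");crop(w,0,0,640,400,1.25,"w41.png");print(proj(w,(.4555,0,.128))*1.25)
E
```

```text
time_s: 71.95
position: [0.4562, 0.0013, 0.2727]
tcp_rot: [[0.09, 0.996, -0.001], [0.996, -0.09, 0.002], [0.002, -0.002, -1.0]]
force: [-0.1, -0.5, -0.5]
opening: 0.503
time_s: 73.15
position: [0.4561, -0.0023, 0.2729]
tcp_rot: [[0.997, -0.081, -0.001], [-0.081, -0.997, -0.0], [-0.001, 0.0, -1.0]]
force: [0.1, -0.6, -0.2]
opening: 0.502
t 73.2 pos [ 0.4561 -0.0023  0.2729] yaw -4.6 q6 [-14.  11.  99.  -0.  70. -10.] F [ 0.1 -0.6 -0.2] open 0.502
shift cm [-0.06 -0.23 14.29]
turn -4.6 [ 0.     0.001 -0.001]
turn 175.4 [ 2.000e-03 -0.000e+00  3.141e+00]
[396.71119595 231.47081903]
```

View pics/w41.png

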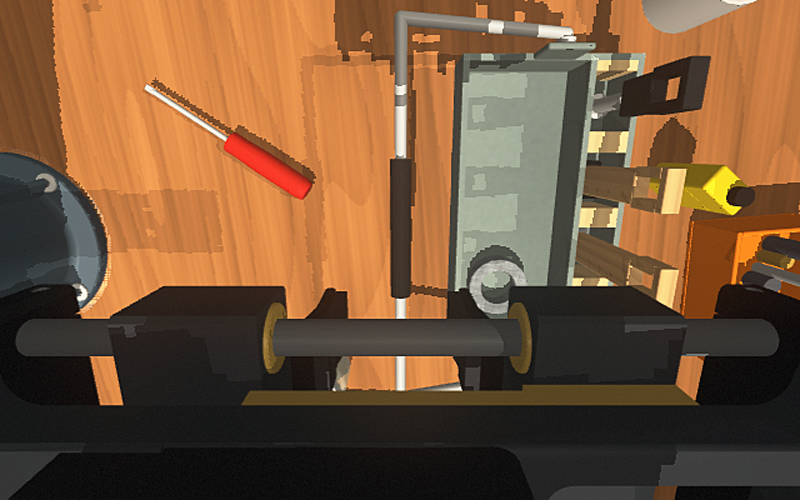

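```bash
python3 -m crank '[[[0,-0.2,4],[0,0,0]],[[0,0,4],[0,0,0]],[[0,0,4],[0,0,0]],[[0,0,3],[0,0,0]],[[0,0,2],[0,0,0]],[[0,0,1.5],[0,0,0]],[[0,0,0],[0,0,0]],[[0,0,0],[0,0,0]],[[0,0,0],[0,0,0]]]'
python3 - <<'E'
from h import *
go(.4555,0,.085,-4.6)
s=capture("side");crop(s,300,100,420,220,6,"s42.png")
E
```

```text
time_s: 74.1
position: [0.4573, 0.0001, 0.0892]
tcp_rot: [[0.997, -0.08, 0.002], [-0.08, -0.997, -0.0], [0.002, 0.0, -1.0]]
force: [-0.1, -0.1, -0.0]
opening: 0.5
t 74.1 pos [4.573e-01 1.000e-04 8.920e-02] yaw -4.6 q6 [-14.  28. 111.  -0.  41.  -9.] F [-0.1 -0.1 -0. ] open 0.5
shift cm [-0.18  0.02  0.42]
turn -4.6 [ 0.    -0.002  0.001]
turn 175.4 [ 3.000e-03  0.000e+00 -3.141e+00]
```

View pics/s42.png

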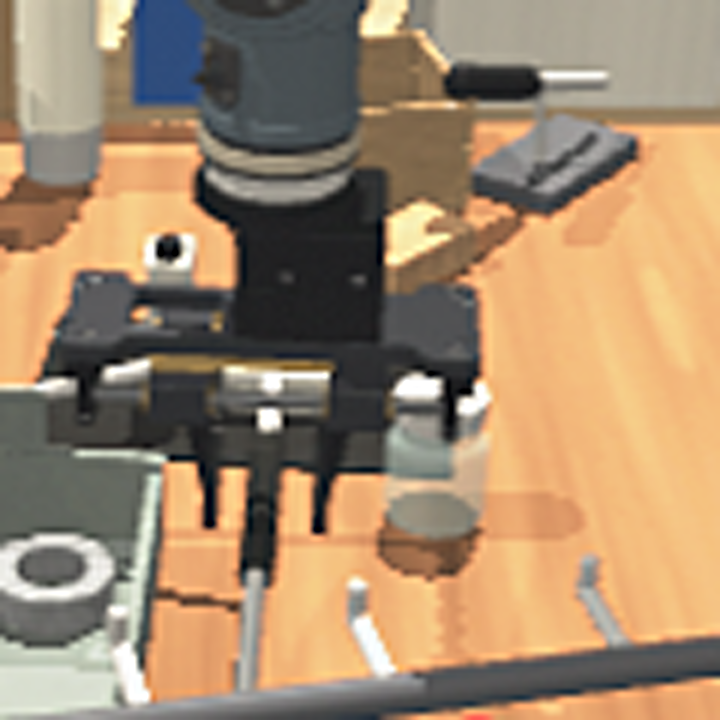

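```bash
python3 -m crank '[[[-0.1,0,0.4],[0,0,0]],[[0,0,0],[0,0,0]],[[0,0,0],[0,0,0]]]';python3 -m crank '[[[0,0,0],[0,0,0]],[[0,0,0],[0,0,0]],[[0,0,0],[0,0,0]],[[0,0,0],[0,0,0]],[[0,0,0],[0,0,0]],[[0,0,0],[0,0,0]],[[0,0,0],[0,0,0]]]' 1; python3 -m crank '[[[0.6,0,-1.67],[0,0,0]],[[0.8,0,-1.59],[0,0,0]],[[0,0,0],[0,0,0]],[[0,0,0],[0,0,0]]]';python3 - <<'E'
from h import *
go(.4555,0,.085,-4.6)
s=capture("side");crop(s,300,100,420,220,6,"s43.png")
E
```

```text
time_s: 74.45
position: [0.4555, 0.0004, 0.0847]
tcp_rot: [[0.997, -0.08, 0.0], [-0.08, -0.997, -0.0], [0.0, 0.0, -1.0]]
force: [0.8, 0.2, -1.1]
opening: 0.498
time_s: 75.15
position: [0.4593, 0.0, 0.0848]
tcp_rot: [[0.997, -0.081, 0.007], [-0.081, -0.997, -0.001], [0.007, 0.0, -1.0]]
force: [6.4, 1.9, -3.2]
opening: 0.199
time_s: 75.55
position: [0.4717, -0.001, 0.1171]
tcp_rot: [[0.997, -0.081, 0.005], [-0.081, -0.997, -0.001], [0.005, 0.0, -1.0]]
force: [5.7, 0.8, -3.7]
opening: 0.195
t 75.5 pos [ 0.4717 -0.001   0.1171] yaw -4.6 q6 [-14.  25. 108.   0.  46.  -9.] F [ 5.7  0.8 -3.7] open 0.195
shift cm [-1.63  0.03  3.21]
turn -4.6 [ 0.    -0.005 -0.001]
turn 175.4 [-0.008 -0.     3.141]
```

View pics/s43.png

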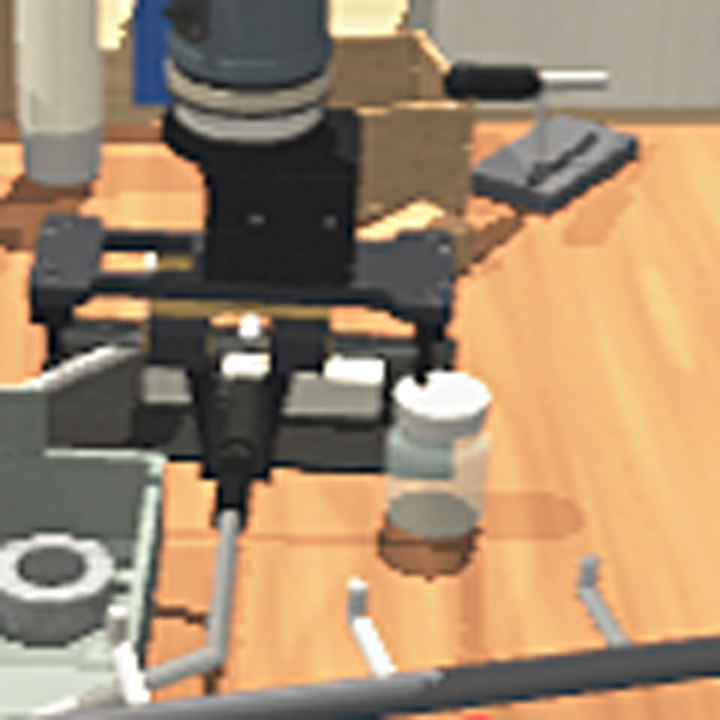

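```bash
python3 -m crank '[[[1.0,0,-1.45],[0,0,0]],[[1.15,0,-1.33],[0,0,0]],[[1.3,0,-1.2],[0,0,0]],[[1.45,0,-1.03],[0,0,0]],[[0,0,0],[0,0,0]],[[0,0,0],[0,0,0]]]';python3 - <<'E'
from h import *
go(.6,-.012,.19,-4.6)
s=capture("side");crop(s,270,80,390,220,5,"s44.png")
E
```

```text
time_s: 76.2
position: [0.5094, -0.0039, 0.1659]
tcp_rot: [[0.997, -0.079, -0.019], [-0.079, -0.997, 0.001], [-0.019, 0.0, -1.0]]
force: [-11.4, -0.8, 11.2]
opening: 0.195
t 76.2 pos [ 0.5094 -0.0039  0.1659] yaw -4.5 q6 [-13.  24.  99.  -0.  58.  -8.] F [-11.4  -0.8  11.2] open 0.195
shift cm [ 9.05  0.1  -2.58]
turn -4.6 [0.    0.019 0.001]
turn 175.4 [-3.00e-02  1.00e-03 -3.14e+00]
```

View pics/s44.png

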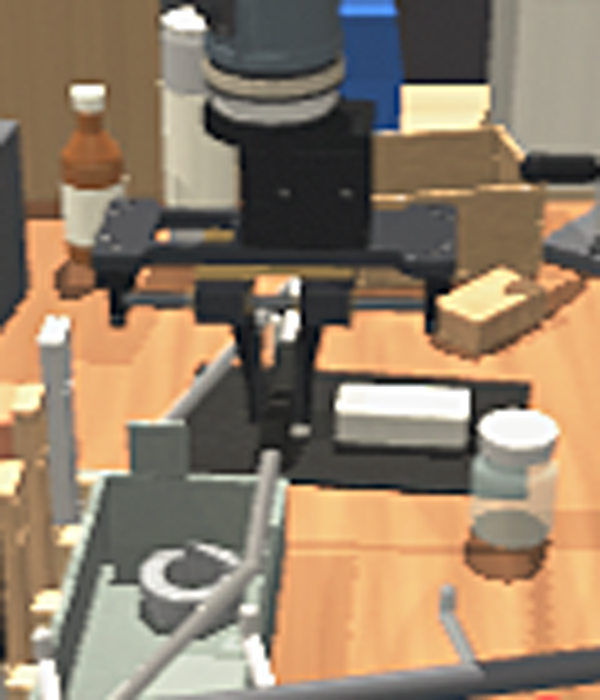

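```bash
python3 -m crank '[[[0.6,0,-0.65],[0,0,0]],[[0.7,0,-0.55],[0,0,0]],[[1.2,0,-0.55],[0,0,0]],[[1.2,0,-0.48],[0,0,0]],[[0,0,0],[0,0,0]],[[0,0,0],[0,0,0]]]';python3 - <<'E'
from h import *
go(.602,-.012,.197,-4.6)
s=capture("side");crop(s,270,80,390,220,5,"s45.png")
E
```

```text
time_s: 76.85
position: [0.5509, -0.0074, 0.1894]
tcp_rot: [[0.997, -0.08, -0.009], [-0.08, -0.997, 0.0], [-0.009, 0.001, -1.0]]
force: [-5.7, -0.0, 10.8]
opening: 0.194
t 76.8 pos [ 0.5509 -0.0074  0.1894] yaw -4.6 q6 [-12.  25.  93.  -0.  63.  -8.] F [-5.7 -0.  10.8] open 0.194
shift cm [ 5.12  0.05 -0.81]
turn -4.6 [0.001 0.009 0.001]
turn 175.4 [-1.400e-02  1.000e-03 -3.141e+00]
```

View pics/s45.png

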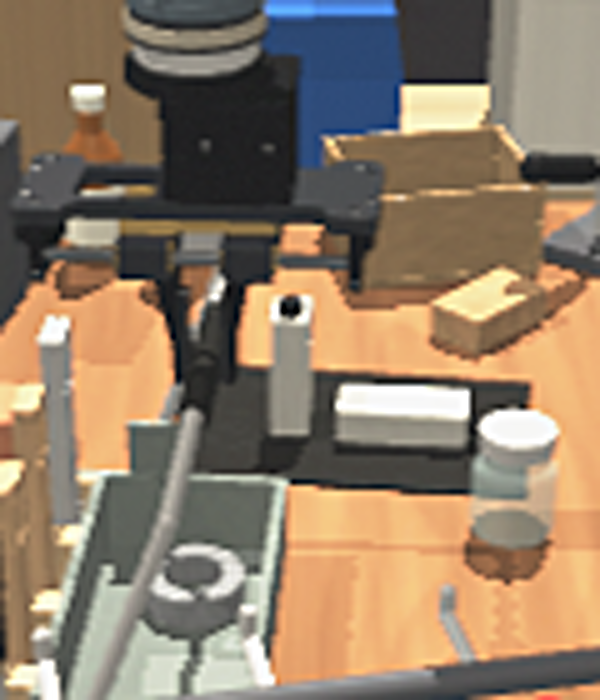

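```bash
python3 -m crank '[[[1.25,0,-0.5],[0,0,0]],[[1.3,0,-0.3],[0,0,0]],[[1.1,0,-0.15],[0,0,0]],[[1.1,0,0],[0,0,0]],[[1.1,0,0.05],[0,0,0]],[[1.1,0,0.1],[0,0,0]],[[0,0,0],[0,0,0]],[[0,0,0],[0,0,0]]]';python3 - <<'E'
from h import *
go(.622,-.012,.197,-4.6)
s=capture("side");crop(s,240,80,360,220,5,"s46.png")
E
```

```text
time_s: 77.7
position: [0.6219, -0.0134, 0.1969]
tcp_rot: [[0.997, -0.08, -0.007], [-0.08, -0.997, -0.0], [-0.007, 0.001, -1.0]]
force: [-8.8, -1.1, 6.3]
opening: 0.196
t 77.7 pos [ 0.6219 -0.0134  0.1969] yaw -4.6 q6 [-11.  30.  82.  -0.  68.  -7.] F [-8.8 -1.1  6.3] open 0.196
shift cm [ 0.   -0.14 -0.01]
turn -4.6 [0.001 0.007 0.   ]
turn 175.4 [-1.100e-02  1.000e-03 -3.141e+00]
```

View pics/s46.png

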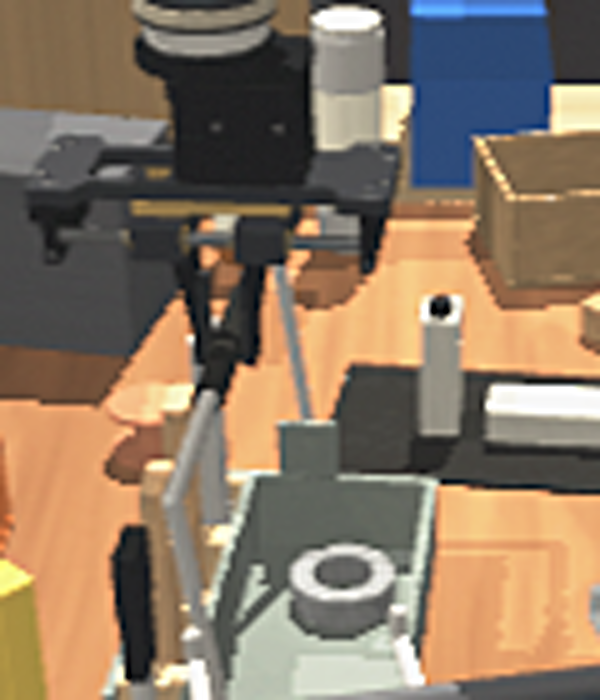

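```bash
python3 -m crank '[[[0.5,0,0],[0,0,0]],[[0.5,0,0.1],[0,0,0]],[[0,0,0],[0,0,0]],[[0,0,0],[0,0,0]]]'
```

```text
time_s: 78.15
position: [0.6214, -0.0133, 0.1966]
tcp_rot: [[0.996, -0.079, -0.029], [-0.079, -0.997, 0.001], [-0.029, 0.002, -1.0]]
force: [-28.5, -1.5, 21.8]
opening: 0.196
```

```bash
python3 -m crank '[[[-0.7,0,-0.1],[0,0,0]],[[0,0,0],[0,0,0]]]'; python3 -m crank '[[[0,0,0],[0,0,0]],[[0,0,0],[0,0,0]],[[0,0,0],[0,0,0]],[[0,0,0],[0,0,0]],[[0,0,0],[0,0,0]]]' 0.2; python3 -m crank '[[[0,0,-2],[0,0,0]],[[0,0,-3],[0,0,0]],[[0,0,-3],[0,0,0]],[[0,0,-4],[0,0,0]],[[0,0,0],[0,0,0]],[[0,0,0],[0,0,0]]]';python3 - <<'E'
from h import *
go(.45,-.3,.35,-4.6)
s=capture("side");crop(s,200,80,400,240,4,"s47.png")
w=capture("wrist");crop(w,0,0,640,400,1.25,"w47.png")
E
```

```text
time_s: 78.35
position: [0.6218, -0.0133, 0.1968]
tcp_rot: [[0.997, -0.08, -0.012], [-0.08, -0.997, 0.0], [-0.012, 0.001, -1.0]]
force: [-12.5, -1.7, 9.1]
opening: 0.198
time_s: 78.85
position: [0.6286, -0.0133, 0.1972]
tcp_rot: [[0.997, -0.08, 0.002], [-0.08, -0.997, 0.0], [0.002, -0.0, -1.0]]
force: [0.6, -0.3, -1.0]
opening: 0.394
time_s: 79.45
position: [0.6286, -0.0134, 0.3186]
tcp_rot: [[0.997, -0.08, 0.004], [-0.08, -0.997, -0.0], [0.004, 0.0, -1.0]]
force: [0.1, -0.7, -0.5]
opening: 0.397
t 79.5 pos [ 0.6286 -0.0134  0.3186] yaw -4.6 q6 [-11.  24.  72.   0.  83.  -7.] F [ 0.1 -0.7 -0.5] open 0.397
shift cm [-15.49  30.    -3.19]
turn -4.6 [ 0.    -0.004 -0.   ]
turn 175.4 [-0.006 -0.     3.142]
```

View pics/s47.png

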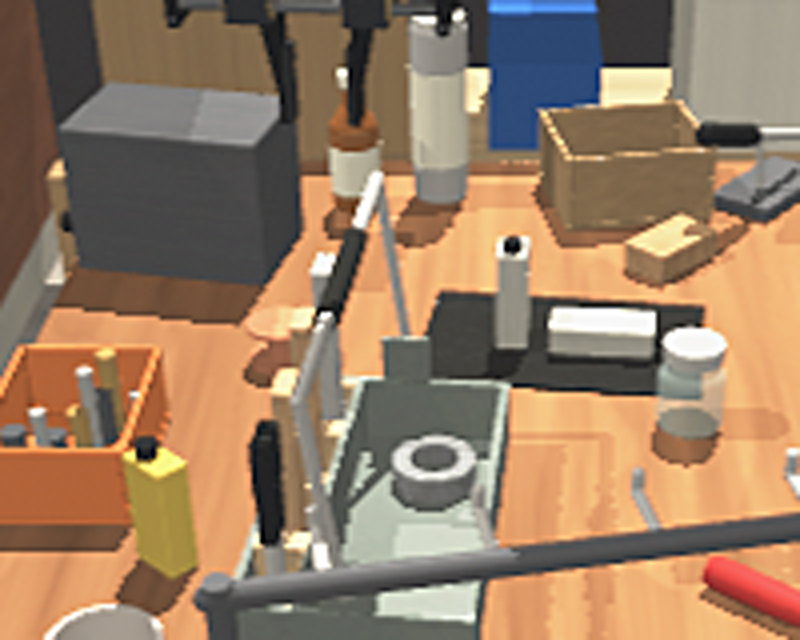

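View pics/w47.png

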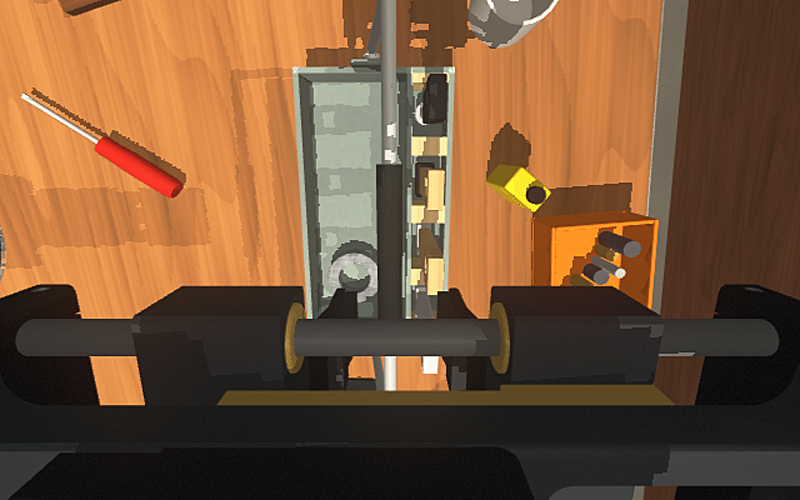

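```bash
python3 -m crank '[[[-1.5,3,0],[0,0,0]],[[-1.5,3,0],[0,0,0]],[[-1.5,3,0],[0,0,0]],[[-1.5,3,0],[0,0,0]],[[-1.5,3,0],[0,0,0]],[[-1.5,3,0],[0,0,0]],[[-1.5,3,0],[0,0,0]],[[-1.5,3,0],[0,0,0]],[[-1.5,3,0],[0,0,0]],[[-1.5,3,0],[0,0,0]],[[0,0,0],[0,0,0]],[[0,0,0],[0,0,0]]]';python3 - <<'E'
from h import *
s=capture("side");crop(s,200,80,400,240,4,"s48.png")
c=capture("top");crop(c,250,100,480,280,3.4,"t48.png")
w=capture("wrist");crop(w,0,0,640,400,1.25,"w48.png")
E
```

```text
time_s: 80.75
position: [0.4532, -0.3002, 0.3159]
tcp_rot: [[0.997, -0.082, -0.002], [-0.082, -0.997, 0.003], [-0.002, -0.003, -1.0]]
force: [0.0, 0.5, -0.4]
opening: 0.399
```

View pics/t48.png

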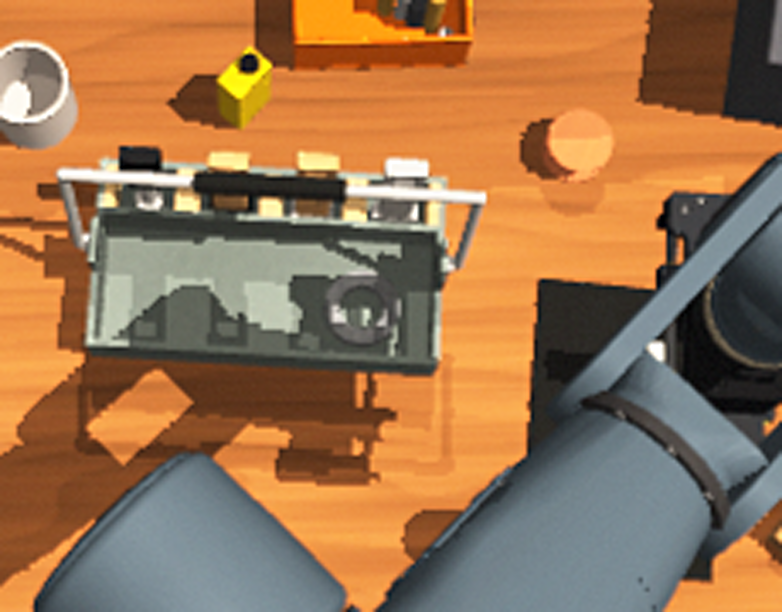

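View pics/w48.png

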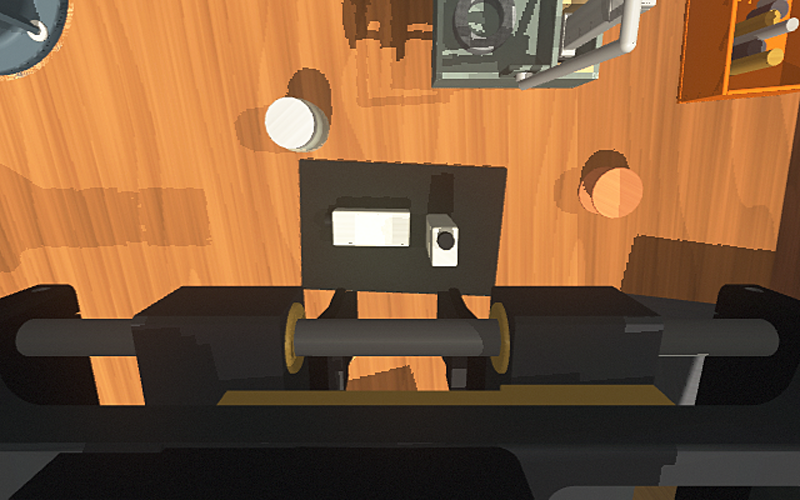

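Run:
```python
from h import *
c=capture("top");f=lambda x,y:(250+x/3.4,100+y/3.4)
B=np.array([onz(c,*f(*p),.233) for p in ((197,184),(345,188))]).mean(0)
# pivot knobs (arm lower ends) and ear centres
piv=np.array([onz(c,*f(*p),.085) for p in ((83,247),(452,268))]).mean(0)
print(B,piv)
R=np.array([.997,-.08]); O=np.array([.5995,-.011])
print("bar tote x (model origin)",R@(B[:2]-O),"by pivots",R@(B[:2]-piv[:2]))
for th in (1.57,1.63,1.7): print(th,-.15*np.cos(th))
```

```text
[ 0.61828265 -0.01288721  0.233     ] [ 0.59509356 -0.01019999  0.085     ]
bar tote x (model origin) 0.018877274237053883 by pivots 0.023334491971228208
1.57 -0.0001194490066099895
1.63 0.00887536405712222
1.7 0.019326674144328693
```

View pics/s48.png

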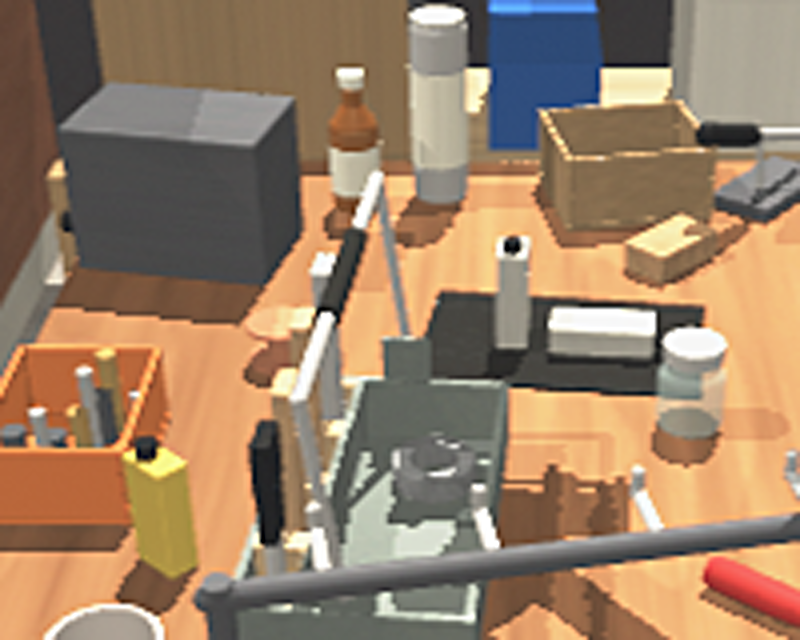

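```bash
python3 -c "
from rig import bot
print(bot.hand_in())"
```

```text
the job is handed in; nothing more can be done
None
```

The job is handed in at about 81 s. In the last pictures everything is where it should be, though I got no verdict back.

- **Tins:** I moved the two tins from pockets 0 and 1 to the mat. One was later knocked over, lying half off the mat, so I picked it up and put it back. In the last pictures one tin stands and one lies on the mat.
- **Tools:** I took the wrench, hammer, mallet and driver off their hooks. They stand head down in pockets 0 to 3, in that order. The yellow tin and the orange mallet look-alike were left alone.
- **Handle:** I swung the handle up until it would not move further, at about 28 N, and let go. Its bar measured about 19 mm past the pivot, which matches the 1.7 rad stop. A second estimate using the pivot knobs gave 23 mm.
- **Bystanders:** The jar, spool and block look unmoved in the last pictures. I judged this by eye and did not measure it.

One check disagreed with the description: the finger ends appeared about 28 mm short of the stated TCP. My first try at the fallen tin closed above it because of this. I allowed for the offset after that.

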